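# Fill the pebble tub in the bench pliers

## Task

Stand the small wooden tub with its tongue between the open jaws of the bench pliers and squeeze the handles together until they lock and hold it by themselves; then, with the tub clamped, get every pebble into it: tip in those on the aluminium sorting tray and add those lying on the table. When all are in, pull the pliers' release lever so that the jaws spring open, stand the filled tub upright in the middle of the cork mat with every pebble still in it, and leave the empty tray standing level on the table, without disturbing the paint jar, lid, water pot and brush.

Things in the scene. Friction and masses are not known exactly. Their poses are not given: they have to be found in the camera images.
- pliers: steel locking pliers bolted flat to the table on a 95 x 90 x 10 mm plate; fixed. Origin on the table under the pivot; own +x points out of the jaws, +y to the moving handle, z up. Jaws and handles lie level, 27 to 43 mm above the table. Fixed jaw, on the +y side: x 5 to 85, its gripping face at y +4 mm. Plate: x -60 to 36; behind it there is only bare table below the handles
- fixed_grip (a point): on the fixed handle's mid-line (pliers x -90, y -16, 35 mm up). Fixed handle: bar x -115 to -15, 10 mm thick (faces y -21 and -11), 16 mm tall. Here both handles measure 64 mm over their outsides when open, 42 mm when locked: fingers can straddle both from above and squeeze
- moving_grip (a point): on the moving handle's mid-line, facing fixed_grip (35 mm up; pliers x -90, y about +38 open, +16 locked). The bar is 10 mm thick, 16 mm tall and reaches back to x -118
- handle (a joint): moving handle's angle, rad: 0 open (a light spring holds it there), grows when squeezed to the fixed handle, stop at 0.25. The squeeze takes 2 to 20 N at the grip: from about 0.1 the handle's end pushes the release lever's hook aside, and the jaw presses on the tongue; near the stop the hook swings back over centre, locking the handle at about 0.24 with the jaw pressing some 10 N
- jaw: moving jaw, on the -y side, 12 mm thick, x 5 to 85, springy, turning with the moving handle; origin at the pliers' pivot on the table. Open, it leaves a gap to the fixed jaw of about 18 mm at pliers x 55 and 23 mm at x 80; squeezed, it swings to +y and pushes the tongue flat against the fixed jaw
- release (a joint): release lever's angle, rad: 0 at rest (spring return), at most 0.40. It turns about a vertical pivot at pliers x -110, y -16 mm. Pulling its pin towards pliers -y (21 mm in all, up to 6 N) makes it grow; by about 0.25 its hook is off the locked handle and the pliers spring open; let go, the lever returns. Squeezing the handles swings it too for a moment
- release_pin (a point): upright steel pin at the lever's end, 10 mm thick, 30 to 78 mm above the table, 55 mm behind the lever's pivot (at rest pliers x -165, y -16). This point: on its axis, 70 mm above the table. Pinch or hook it from above
- tub: open wooden tub 100 x 66 x 45 mm (own x, y, z), walls and floor 4 mm, about 180 g, empty at first; origin: centre of its underside. A flat tongue 8 mm thick (y), z 19 to 45, sticks out of its +x end to x 86. Lift it by its 66 mm width. To be clamped it stands with tub +x towards pliers -x, origin at pliers x about 143, y about -5 (closing brings it to y 0)
- tray: aluminium sorting tray 130 x 56 mm, 220 g; walls to 22 mm high on three sides, the +x end (lip) open; origin: centre of its underside; floor 4 mm thick, inner width 50 mm. Two posts and a bar across it at x 0 are its handle. Pebbles start sliding off it at 27 to 34 degrees
- tray_bar (a point): centre of the tray's wooden handle bar: 14 mm thick (x), 16 mm tall, 64 mm long (y), 66 mm above the tray's underside, over the centre of mass
- tray_lip (a point): middle of the tray's lip, on the floor's upper side: tray x 65, z 4 mm
- mat: cork mat fixed on the table, 100 x 160 mm (own x, y), 3 mm thick; origin: its centre, on the table
- P1: natural stone pebble, a rounded block 22 x 18 x 16 mm (own x, y, z), 16 g; origin: centre of its 22 x 18 face that starts underneath. Starts on the tray. None at the start: absent this time
- P2: natural stone pebble, a rounded block 22 x 18 x 16 mm (own x, y, z), 16 g; origin: centre of its 22 x 18 face that starts underneath. Starts on the tray. None at the start: absent this time
- P3: natural stone pebble, a rounded block 22 x 18 x 16 mm (own x, y, z), 16 g; origin: centre of its 22 x 18 face that starts underneath. Starts on the tray. None at the start: absent this time
- P4: natural stone pebble, a rounded block 22 x 18 x 16 mm (own x, y, z), 16 g; origin: centre of its 22 x 18 face that starts underneath. Starts on the tray. None at the start: absent this time
- P5: natural stone pebble, a rounded block 22 x 18 x 16 mm (own x, y, z), 16 g; origin: centre of its 22 x 18 face that starts underneath. Starts on the tray. None at the start: absent this time
- S1: natural stone pebble, a rounded block 22 x 18 x 16 mm (own x, y, z), 16 g; origin: centre of its 22 x 18 face that starts underneath. Starts loose on the table. None at the start: absent this time
- S2: natural stone pebble, a rounded block 22 x 18 x 16 mm (own x, y, z), 16 g; origin: centre of its 22 x 18 face that starts underneath. Starts loose on the table. None at the start: absent this time
- S3: natural stone pebble, a rounded block 22 x 18 x 16 mm (own x, y, z), 16 g; origin: centre of its 22 x 18 face that starts underneath. Starts loose on the table. None at the start: absent this time
- paint_jar: closed paint jar, 60 mm across, 75 mm tall; leave alone
- jar_lid: white jar lid, 60 mm across, 12 mm thick; leave alone
- water_pot: blue brush-washing pot, 120 mm across, 95 mm tall; leave alone
- paint_brush: paint brush lying on the table; leave alone
Things that resemble listed ones, but are neither listed nor needed, are in the scene too. Of the things that look like the tray, the larger one is meant. Of the things that look like the mat, take the one that is farthest from the robot's base at the start.

How it is judged:
By the outcome, as a careful person would: the job done as asked, in the order asked, and still so for the second after the job is handed in, with the robot touching nothing.
Of P1, P2, P3, P4, P5 only 3 to 5 are there at a start; the rules pass over those that are not, and their reading is None.
Of S1, S2, S3 only 1 to 3 are there at a start; the rules pass over those that are not, and their reading is None.
At some moment in a run one of tray, S1, S2, S3 may be knocked a few centimetres aside while the robot is not near it.
It also fails if it takes over 210 s, if anything falls off the work surface, if the arm or the gripper's body presses on something with over 40 N, if the wrist force passes 120 N, or if a joint passes its speed limit or range.

## Robot

A 6-joint arm with a two-finger parallel gripper is mounted at the origin on the work surface. World frame = base frame: x ahead of the robot, y to its left, z up, the work surface at z = 0. Lengths are in m, angles in degrees, forces in N, time in s.
With the tool pointing down it reaches from about 0.375 to 0.9 m from the base axis. Payload 3.1 kg.
Tool frame: the origin (TCP) lies between the finger pads; the fingertips stand 11 mm ahead of it and the grasp point (between the pads) lies 8 mm behind it; x points along the fingers, y is the direction in which the jaws open and shut, and the axes are right-handed (so a half turn about x gives the same grasp; the last joint's range is limited). The gripper opens to 87 mm and grips with 3 to 60 N. Pads are 19 mm wide; open, the fingers measure 117 mm over their backs; the gripper's body (75 mm by 190 mm) begins 51 mm behind the grasp point.
Start: joints at [54.173, 30.224, 82.088, -0, 67.689, -10.227], TCP at [0.27, 0.564, 0.234] pointing down, gripper open.
Joint ranges: [-176.69, 176.69], [-43.24, 126.21], [12.49, 139.97], [-82, 262], [0, 151.66], [-163.58, 163.58]. Speed limits (degrees/s): [159.86, 159.86, 180, 180, 180, 180].

## Interface

Orientations are given as a 3x3 rotation matrix whose columns are the frame's x, y, z axes.
In Python, from rig import bot gives the robot as it stands.
- The arm moves only by the shell command python3 -m inch 'ROWS' [OPENING]. ROWS is a JSON object of lists of equal length, an entry for each row: "dp": the shift along the tool's x, y, z in mm, a list of three; "yaw": the turn about the tool's x in degrees. In form: {"dp": [[tx, ty, tz], ...], "yaw": [yaw, ...]}. A call has 1 to 20 rows; each row shifts and turns the commanded pose from where the row before left it, along the tool's axes as they then stand; what a row does not reach is not made up. A row lasts 1/12 s, in which the tool goes at most 41.7 mm and 7.16 degrees, less where a joint would pass 70% of its speed; a pose out of reach is approached as far as the arm can. A call is refused whole if a number of a shift passes 41.7 or a number of a turn 7.16, either way. A call with a gripper value outside its range is refused whole. OPENING is the finger opening in mm, from 0 to 87, set as the call begins (- or left out, the last holds). The fingers move at their own pace and stop on an object; the grip force is fixed at half the most. Time passes only in rows, so rows that do not move let the fingers close. It gives the time, the measured TCP pose, the force and the opening at its end, in the units of the state.
- bot.read_state(): the state, without advancing time (a new reading comes with each control period).
- bot.capture(name): name is "scene" or "top" or "wrist"; returns a dict with "color" (384x512x3 uint8, red, green, blue), "intrinsics" (3x3 intrinsics, pixels), "pose" (4x4, takes a point from camera to world coordinates). Camera axes: x right, y down, z forward; pixel columns grow to the right and rows downward; lengths in m; the calibration is good to about 2 mm. A picture is of the moment at which its call begins. There is no depth.
- bot.hand_in(): hands the job in, once; it reports no verdict.
The state is a dict: "time_s": time; "joint_positions": joint angles; "qvel": joint speeds; "tau": joint torques, N m; "position": TCP position; "tcp_rot": TCP orientation; "force": force on the tool from outside, world axes, zero at the start; "moment": the same for the moment, N m; "opening": opening from 0.0 (shut) to 1.0 (fully open).
Only numpy, scipy, OpenCV 4.12 (cv2) and the standard library are available. Lean on these libraries where they do the work, as an engineer would, in place of code of your own. Each camera call takes 0.05 s, during which the arm holds its last target.

## Working session

There is one attempt and no reset: what is moved stays moved. The work goes in short steps, Python scripts to look and compute and a shell command to move; the robot and the scene stay as the last step left them, time stands still between calls to the robot, and variables do not carry over. Pictures are saved under pics/ and viewed, and the job is handed in when it is done.

```bash
ls; mkdir -p pics
python3 - <<'E'
from rig import bot
import cv2
s=bot.read_state(); print(s)
for n in ("scene","top","wrist"):
    c=bot.capture(n); cv2.imwrite(f"pics/{n}0.png",c["color"][:,:,::-1]); print(n,c["intrinsics"].round(2).tolist(),c["pose"].round(4).tolist())
E
```

```text
pics
{'time_s': 0.0, 'joint_positions': array([ 5.41727737e+01,  3.02780085e+01,  8.21571491e+01, -1.24403853e-03,
        6.76895375e+01, -1.02271611e+01]), 'qvel': array([ 0.02906114,  0.01960788, -0.08111126,  0.09660371, -0.02944996,
       -0.00438023]), 'tau': array([-4.65874855e-04, -4.40045822e+01, -1.76592529e+01,  6.32967451e-02,
        5.82181360e-02, -1.51620702e-04]), 'position': array([0.26960409, 0.56306343, 0.23257765]), 'tcp_rot': array([[-1.25761755e-03,  4.32077973e-01,  9.01835375e-01],
       [-1.77630133e-03,  9.01833700e-01, -4.32079648e-01],
       [-9.99997632e-01, -2.14532233e-03, -3.66661212e-04]]), 'force': array([ 0.56827554,  0.19779831, -0.49872763]), 'moment': array([ 0.00291047,  0.03624746, -0.00713743]), 'opening': 0.9996124819816561}
scene [[444.49, 0.0, 252.8], [0.0, 444.49, 190.58], [0.0, 0.0, 1.0]] [[0.6711, 0.4909, -0.5556, 1.2318], [0.741, -0.4212, 0.523, -0.6354], [0.0227, -0.7627, -0.6464, 0.922], [0.0, 0.0, 0.0, 1.0]]
top [[458.24, 0.0, 252.23], [0.0, 458.24, 194.0], [0.0, 0.0, 1.0]] [[-0.0249, -0.9974, 0.0671, 0.4264], [-0.9993, 0.0267, 0.0255, 0.013], [-0.0272, -0.0664, -0.9974, 1.1891], [0.0, 0.0, 0.0, 1.0]]
wrist [[265.62, 0.0, 254.4], [0.0, 265.62, 192.03], [0.0, 0.0, 1.0]] [[0.4305, 0.8597, 0.2748, 0.1933], [0.9026, -0.4094, -0.1331, 0.5996], [-0.0019, 0.3053, -0.9522, 0.3831], [0.0, 0.0, 0.0, 1.0]]
```

View pics/scene0.png

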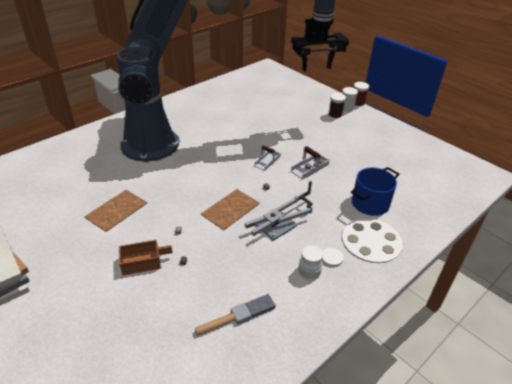

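View pics/top0.png

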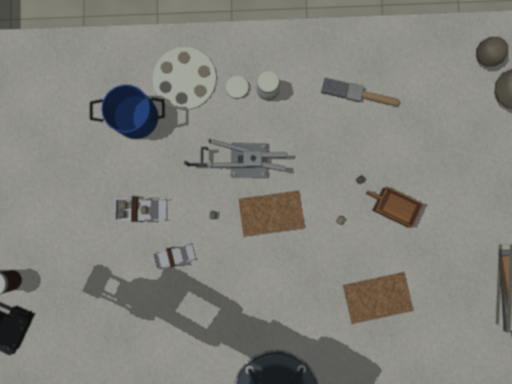

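View pics/wrist0.png

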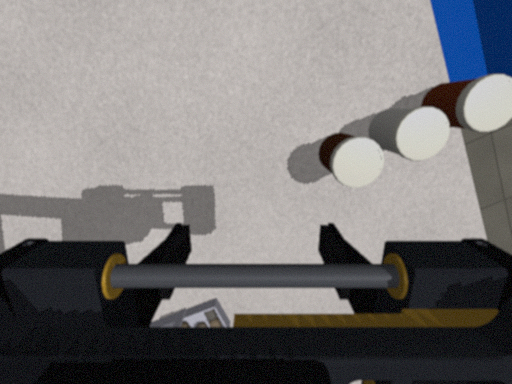

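```bash
cat > h.py <<'E'
import numpy as np, cv2
from rig import bot
def ray(c,u,v):
    K=c["intrinsics"];P=c["pose"]
    d=P[:3,:3]@np.linalg.solve(K,[u,v,1.]);return P[:3,3],d
def onz(c,u,v,z=0.):
    o,d=ray(c,u,v);return (o+d*(z-o[2])/d[2])
def proj(c,p):
    P=c["pose"];q=P[:3,:3].T@(np.asarray(p,float)-P[:3,3]);k=c["intrinsics"]@q;return k[:2]/k[2]
def crop(c,u0,v0,u1,v1,f,name):
    im=c["color"][v0:v1,u0:u1,::-1];cv2.imwrite(f"pics/{name}.png",cv2.resize(im,None,fx=f,fy=f,interpolation=cv2.INTER_CUBIC))
E
python3 - <<'E'
from h import *
c=bot.capture("top")
crop(c,90,130,310,275,3.6,"t1"); crop(c,310,150,450,240,5,"t2")
for n,u,v in [("mat1",272,213),("mat2",378,297),("S a",361,180),("S b",341,220),("S c",214,215),("tub",398,207)]: print(n,onz(c,u,v).round(3))
c=bot.capture("scene")
crop(c,220,130,350,250,6,"s1"); crop(c,70,170,270,280,4,"s2")
E
```

```text
mat1 [ 0.456 -0.007  0.   ]
mat2 [ 0.235 -0.27   0.   ]
S a [ 0.535 -0.239  0.   ]
S b [ 0.433 -0.184  0.   ]
S c [0.454 0.144 0.   ]
tub [ 0.463 -0.331  0.   ]
```

View pics/t1.png

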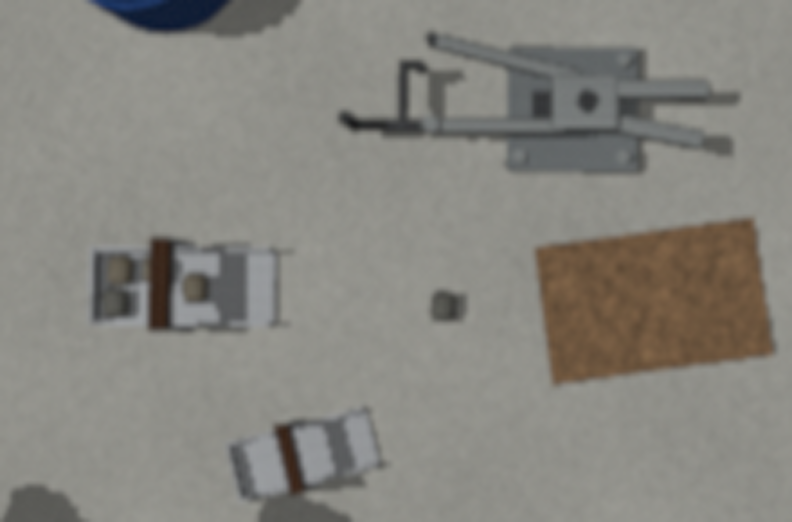

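View pics/t2.png

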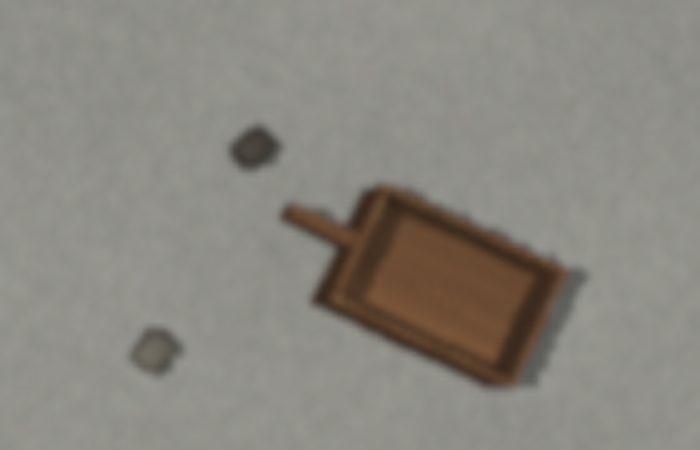

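View pics/s1.png

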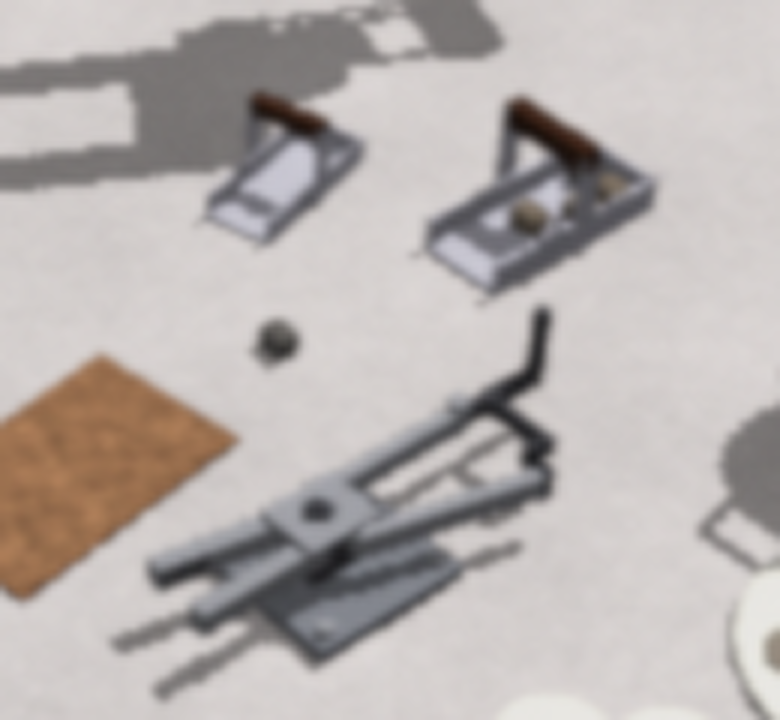

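View pics/s2.png

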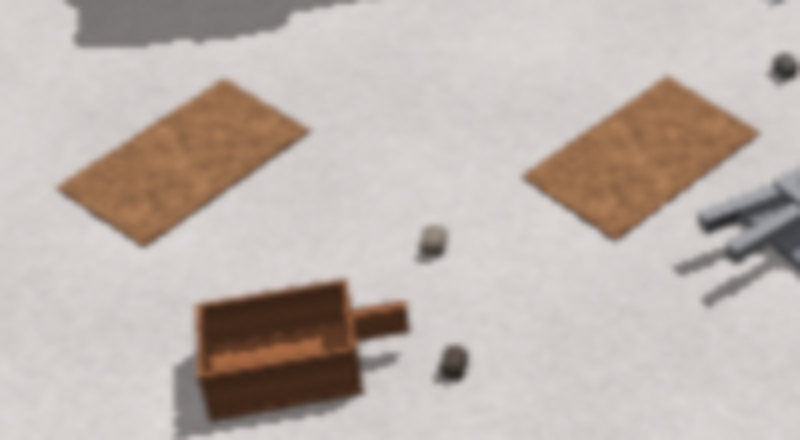

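Run:
```python
from h import *
c=bot.capture("top")
crop(c,180,130,300,190,6.6,"t3")
crop(c,105,185,205,260,7.5,"t4")
def mask(hsvlo,hsvhi,box):
    u0,v0,u1,v1=box
    im=cv2.cvtColor(c["color"],cv2.COLOR_RGB2HSV)
    m=np.zeros(im.shape[:2],np.uint8);m[v0:v1,u0:u1]=cv2.inRange(im,hsvlo,hsvhi)[v0:v1,u0:u1];return m
# mat
m=mask((5,80,40),(25,255,255),(225,180,315,245))
k=max(cv2.findContours(m,0,1)[0],key=cv2.contourArea)
b=cv2.boxPoints(cv2.minAreaRect(k)); w=np.array([onz(c,*p,0.003) for p in b]); print("mat",w.mean(0),w.round(3)[:,:2].tolist(), np.degrees(np.arctan2(*(w[1]-w[0])[[1,0]])),np.degrees(np.arctan2(*(w[2]-w[1])[[1,0]])))
m=mask((0,80,20),(25,255,255),(360,175,440,235))
cv2.imwrite("pics/m.png",m)
k=max(cv2.findContours(m,0,1)[0],key=cv2.contourArea)
m2=cv2.morphologyEx(m,cv2.MORPH_OPEN,np.ones((9,9),np.uint8))
k=max(cv2.findContours(m2,0,1)[0],key=cv2.contourArea)
b=cv2.boxPoints(cv2.minAreaRect(k)); print(b); w=np.array([onz(c,*p,0.045) for p in b]); print("tub",w.mean(0),w.round(3)[:,:2].tolist(),[np.linalg.norm(w[i]-w[i-1]).round(3) for i in range(4)])
for i in range(4): 
    d=w[i]-w[i-1]; print(np.degrees(np.arctan2(d[1],d[0])))
```

```text
mat [ 0.45544203 -0.00400015  0.003     ] [[0.494, 0.079], [0.512, -0.077], [0.416, -0.087], [0.399, 0.068]] -83.60247662837415 -173.93964649862278
[[371.33218 209.28833]
 [382.803   184.70804]
 [423.31393 203.61316]
 [411.8431  228.19345]]
tub [ 0.46292533 -0.31628682  0.045     ] [[0.457, -0.252], [0.518, -0.283], [0.468, -0.38], [0.408, -0.349]] [np.float64(0.109), np.float64(0.068), np.float64(0.109), np.float64(0.067)]
63.1865538126437
-27.1125676700544
-116.99464493174942
152.62315445875234
```

View pics/t3.png

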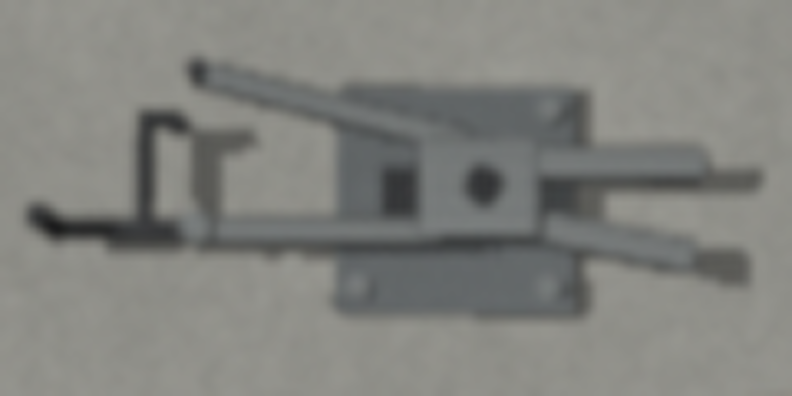

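View pics/t4.png

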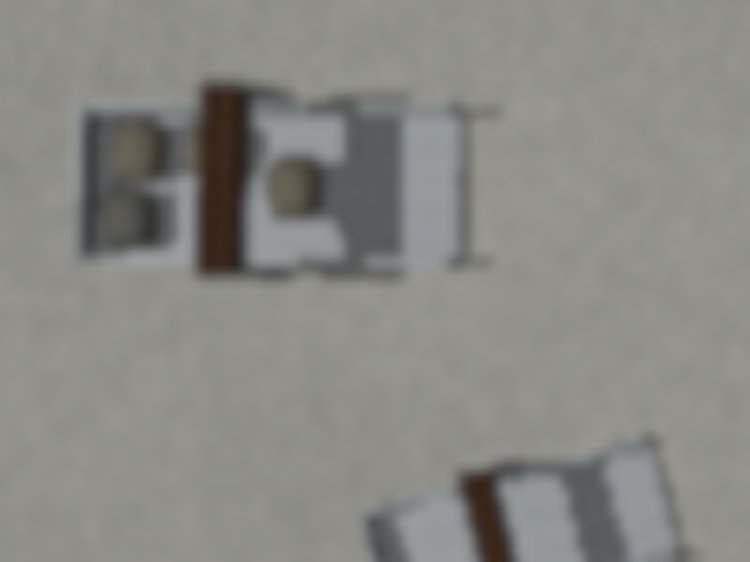

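```bash
cat >> h.py <<'E'
def go(p,ang,s=None):
    """moves needed: yaw deg, then shift in current tool axes (mm)"""
    s=s or bot.read_state();R=s["tcp_rot"];a=np.degrees(np.arctan2(R[1,1],R[0,1]))
    y=(a-ang+180)%360-180
    d=np.asarray(p)-s["position"]
    R2=R@cv2.Rodrigues(np.array([np.radians(y),0,0]))[0]
    print("at",s["position"].round(4),"ang %.1f"%a,"yaw %.1f"%y,"tool shift now",(R.T@d*1000).round(1),"after yaw",(R2.T@d*1000).round(1),"t",round(s["time_s"],2),"F",s["force"].round(1),"op %.1f"%(s["opening"]*87))
E
python3 - <<'E'
from h import *
c=bot.capture("top")
q=np.array([(340,90),(582,90),(580,314),(336,310)])/6.6+[180-.4,130-.4]
w=np.array([onz(c,*p,0.010)[:2] for p in q]); print(w.round(4).tolist(),w.mean(0))
for i in range(4):
    d=w[i]-w[i-1];print(np.linalg.norm(d).round(4),np.degrees(np.arctan2(d[1],d[0])).round(2))
# fixed jaw tip right end inner edge, z 43 ; pivot dot z?; pin top z 78
for n,p,z in [("fixjaw outer tip",(706,148),.043),("fixjaw inner tip",(706,180),.043),("movjaw tip in",(693,238),.043),("pivot",(484,185),.047),("pin top",(41,215),.078),("fixed handle tip",(205,217),.043),("moving h tip",(198,72),.043)]:
    print(n,onz(c,*(np.array(p)/6.6+[179.6,129.6]),z).round(4))
go((0.40,-0.30,0.25),150)
E
```

```text
[[0.6395, 0.0948], [0.6367, -0.0005], [0.5482, 0.0027], [0.5524, 0.0983]] [0.59420236 0.04884349]
0.0872 -2.29
0.0954 -91.71
0.0885 177.94
0.0957 87.47
fixjaw outer tip [ 0.6071 -0.0468  0.043 ]
fixjaw inner tip [ 0.5948 -0.0464  0.043 ]
movjaw tip in [ 0.5727 -0.0408  0.043 ]
pivot [0.5947 0.0382 0.047 ]
pin top [0.5837 0.2024 0.078 ]
fixed handle tip [0.586  0.1453 0.043 ]
moving h tip [0.6422 0.147  0.043 ]
at [0.2699 0.5635 0.2333] ang 64.4 yaw -85.6 tool shift now [ -16.4 -722.6  490.4] after yaw [ -16.4 -544.4 -682.8] t 0.35 F [-0.7  0.3 -0.7] op 87.1
```

```bash
cat >> h.py <<'E'
PO=np.array([.5940,.0375]);PA=np.radians(-92.0)
def pl(x,y,z=None):
    ex=np.array([np.cos(PA),np.sin(PA)]);ey=np.array([-ex[1],ex[0]])
    w=PO+(x*ex+y*ey)/1000
    return w if z is None else np.array([*w,z])
E
python3 - <<'E'
from h import *
go((0.49,-0.263,0.25),-27)
E
```

```text
at [0.2699 0.5635 0.2333] ang 64.4 yaw 91.4 tool shift now [ -16.4 -650.3  555.6] after yaw [-16.4 571.3 636.5] t 0.35 F [-0.7  0.3 -0.7] op 87.1
```

```bash
python3 -m inch '{"dp": [[-0.8,-31,26.5],[-0.8,-31,26.5],[-0.8,-31,26.5],[-0.8,-31,26.5],[-0.8,-31,26.5],[-0.8,-31,26.5],[-0.8,-31,26.5],[-0.8,-31,26.5],[-0.8,-31,26.5],[-0.8,-31,26.5],[-0.8,-31,26.5],[-0.8,-31,26.5],[-0.8,-31,26.5],[-0.8,-31,26.5],[-0.8,-31,26.5],[-0.8,-31,26.5],[-0.8,-31,26.5],[-0.8,-31,26.5],[-0.8,-31,26.5],[-0.8,-31,26.5]], "yaw": [0,0,0,0,0,0,0,0,0,0,0,0,0,0,0,0,0,0,0,0]}'
python3 -m inch '{"dp": [[0,0,0],[0,0,0],[0,0,0],[0,0,0],[0,0,0],[0,0,0],[0,0,0],[0,0,0],[0,0,0],[0,0,0],[0,0,0],[0,0,0],[0,0,0]], "yaw": [7,7,7,7,7,7,7,7,7,7,7,7,7]}'
python3 - <<'E'
from h import *
go((0.49,-0.263,0.25),-27)
c=bot.capture("wrist"); cv2.imwrite("pics/w1.png",c["color"][:,:,::-1])
E
```

```text
time_s: 2.02
position: [0.4802, -0.2267, 0.2498]
tcp_rot: [[0.0, 0.433, 0.902], [-0.0, 0.902, -0.433], [-1.0, 0.0, 0.0]]
force: [1.2, -0.4, 0.6]
opening: 0.999
time_s: 3.1
position: [0.4801, -0.2245, 0.2496]
tcp_rot: [[0.0, 0.891, -0.453], [-0.0, -0.453, -0.891], [-1.0, 0.0, 0.0]]
force: [-0.5, 0.5, -0.3]
opening: 1.002
at [ 0.4801 -0.2245  0.2496] ang -26.9 yaw 0.1 tool shift now [-0.4 26.3 29.8] after yaw [-0.4 26.3 29.8] t 3.1 F [-0.5  0.5 -0.3] op 87.2
```

View pics/w1.png

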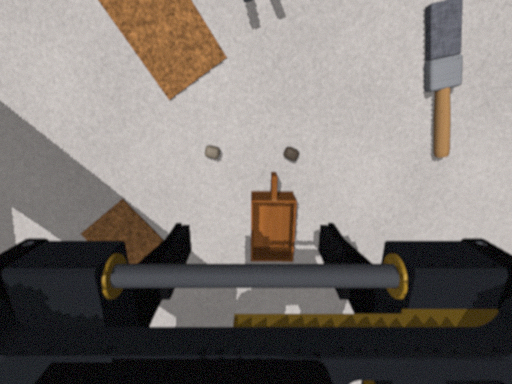

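Run:
```python
from h import *
c=bot.capture("wrist"); crop(c,190,135,320,270,5.5,"w2")
```

```text
(no output)
```

View pics/w2.png

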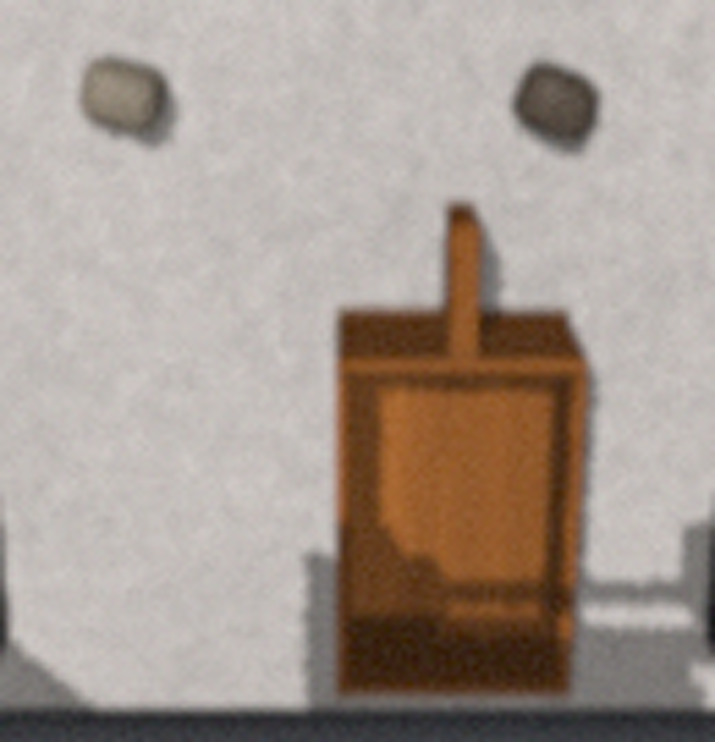

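Run:
```python
from h import *
c=bot.capture("wrist")
f=lambda p,z:onz(c,*(np.array(p)/5.5+[189.6,134.6]),z)[:2]
P={n:f(p,.045) for n,p in dict(L=(340,358),R=(587,360),bl=(339,693),br=(571,693),te=(461,212),tb=(464,357)).items()}
for k,v in P.items(): print(k,v.round(4))
d=P["te"]-P["tb"];print("tongue ang",np.degrees(np.arctan2(d[1],d[0])),np.linalg.norm(d))
d=P["R"]-P["L"];print("width ang",np.degrees(np.arctan2(d[1],d[0])),np.linalg.norm(d))
m=(P["L"]+P["R"])/2; m2=(P["bl"]+P["br"])/2; d=m-m2; print("axis",np.degrees(np.arctan2(d[1],d[0])),np.linalg.norm(d))
a=np.radians(63.5);o=m-.05*np.array([np.cos(a),np.sin(a)]);print("origin",o, (m+m2)/2)
for n,p in dict(Sb=(124,96),Sa=(556,102)).items(): print(n,f(p,.010))
go((*o,.035),-27)
```

```text
L [ 0.4582 -0.2595]
R [ 0.5149 -0.2884]
bl [ 0.4136 -0.3476]
br [ 0.4713 -0.3764]
te [ 0.5025 -0.2385]
tb [ 0.4869 -0.2735]
tongue ang 65.9165513979805 0.03835532363077021
width ang -27.008685663411935 0.06364267830722388
axis 63.41291823881397 0.09843729648145814
origin [ 0.46420516 -0.31869776] [ 0.46448688 -0.31796507]
Sb [ 0.43400745 -0.17826185]
Sa [ 0.536726   -0.23127445]
at [ 0.4801 -0.2245  0.2496] ang -26.4 yaw 0.6 tool shift now [214.6  27.7  91.4] after yaw [214.6  28.6  91.1] t 3.25 F [-0.  -0.6  0.3] op 87.2
```

```bash
python3 -m inch '{"dp": [[0,9.4,30.4],[0,9.4,30.4],[0,9.4,30.4],[35,0,0],[35,0,0],[35,0,0],[35,0,0],[25,0,0],[0,0,0]], "yaw": [0,0,0,0,0,0,0,0,0]}'
python3 - <<'E'
from h import *
go((.4643,-.3183,.025),-26.8)
c=bot.capture("wrist"); cv2.imwrite("pics/w3.png",c["color"][:,:,::-1])
E
```

```text
time_s: 4.0
position: [0.4616, -0.3161, 0.0797]
tcp_rot: [[-0.008, 0.895, -0.446], [0.008, -0.446, -0.895], [-1.0, -0.01, -0.004]]
force: [0.3, -0.1, 0.2]
opening: 0.999
at [ 0.4616 -0.3161  0.0797] ang -26.5 yaw 0.3 tool shift now [54.6  3.9  1. ] after yaw [54.6  3.9  0.9] t 4.0 F [ 0.3 -0.1  0.2] op 86.9
```

View pics/w3.png

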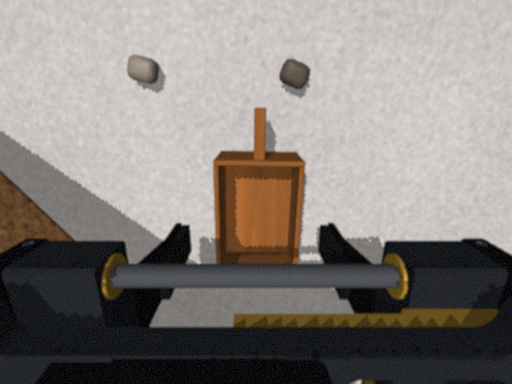

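```bash
python3 -m inch '{"dp": [[14,3,1],[20,0,0],[20,0,0],[0,0,0]], "yaw": [0,0,0,0]}'
python3 -m inch '{"dp": [[0,0,0],[0,0,0],[0,0,0],[0,0,0],[0,0,0],[0,0,0]], "yaw": [0,0,0,0,0,0]}' 50
python3 - <<'E'
from h import *
go(pl(143,-5,.12),-2)
E
```

```text
time_s: 4.38
position: [0.4664, -0.3206, 0.0299]
tcp_rot: [[-0.001, 0.895, -0.446], [0.001, -0.446, -0.895], [-1.0, -0.002, -0.001]]
force: [-0.0, 0.3, -0.5]
opening: 0.999
time_s: 4.88
position: [0.4668, -0.3211, 0.032]
tcp_rot: [[0.001, 0.894, -0.447], [-0.001, -0.447, -0.894], [-1.0, 0.001, 0.0]]
force: [-1.6, 1.6, 6.3]
opening: 0.755
at [ 0.4668 -0.3211  0.032 ] ang -26.6 yaw -24.6 tool shift now [ -88.1    8.3 -245.4] after yaw [ -88.1  109.7 -219.7] t 4.88 F [-1.6  1.6  6.3] op 65.7
```

```bash
python3 -m inch '{"dp": [[0,0,0],[0,0,0]], "yaw": [0,0]}'
python3 - <<'E'
from h import *
go(pl(143,-5,.12),-2)
c=bot.capture("scene"); crop(c,70,170,270,280,4,"s3")
E
```

```text
time_s: 5.05
position: [0.4668, -0.3211, 0.032]
tcp_rot: [[0.0, 0.894, -0.447], [-0.001, -0.447, -0.894], [-1.0, 0.001, 0.0]]
force: [-2.6, 0.9, 6.6]
opening: 0.753
at [ 0.4668 -0.3211  0.032 ] ang -26.6 yaw -24.6 tool shift now [ -88.1    8.4 -245.4] after yaw [ -88.1  109.7 -219.7] t 5.05 F [-2.6  0.9  6.6] op 65.5
```

View pics/s3.png

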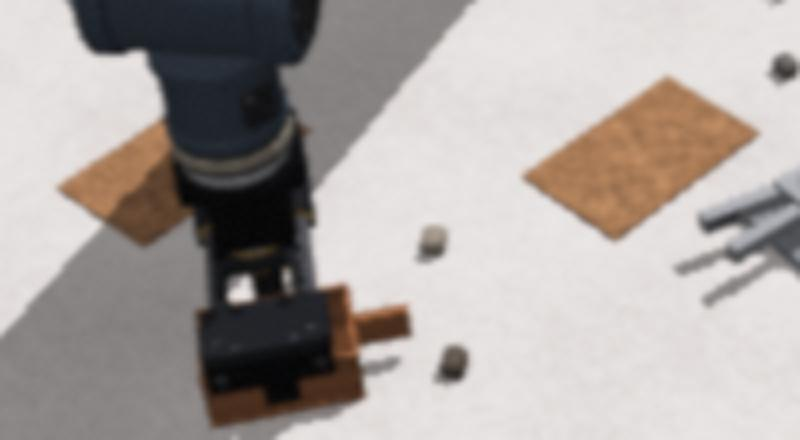

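```bash
python3 -m inch '{"dp": [[-5,0,0],[-20,0,0],[-30,0,0],[-30,0,0],[-10,0,0],[0,0,-35],[0,0,-35],[0,0,-35],[0,0,-35],[0,0,-35],[0,0,-30],[0,0,0]], "yaw": [0,0,0,0,0,0,0,0,0,0,0,0]}'
python3 -m inch '{"dp": [[0,0,0],[0,0,0],[0,0,0],[0,0,0],[0,0,0]], "yaw": [-5,-5,-5,-5,-4.8]}'
python3 - <<'E'
from h import *
go(pl(143,-5,.12),-2)
c=bot.capture("scene"); crop(c,160,130,360,280,4,"s3")
c=bot.capture("top"); crop(c,210,130,410,260,4,"t5")
c=bot.capture("wrist"); cv2.imwrite("pics/w4.png",c["color"][:,:,::-1])
E
```

```text
time_s: 6.1
position: [0.56, -0.1324, 0.1251]
tcp_rot: [[0.001, 0.896, -0.443], [0.002, -0.443, -0.896], [-1.0, -0.0, -0.002]]
force: [-0.1, -0.3, -2.6]
opening: 0.757
time_s: 6.52
position: [0.5581, -0.1379, 0.125]
tcp_rot: [[-0.001, 1.0, -0.027], [0.0, -0.027, -1.0], [-1.0, -0.001, -0.0]]
force: [-0.2, 0.6, -1.9]
opening: 0.756
at [ 0.5581 -0.1379  0.125 ] ang -1.6 yaw 0.4 tool shift now [  5.   25.  -33.4] after yaw [  5.   24.8 -33.6] t 6.52 F [-0.2  0.6 -1.9] op 65.8
```

View pics/s3.png

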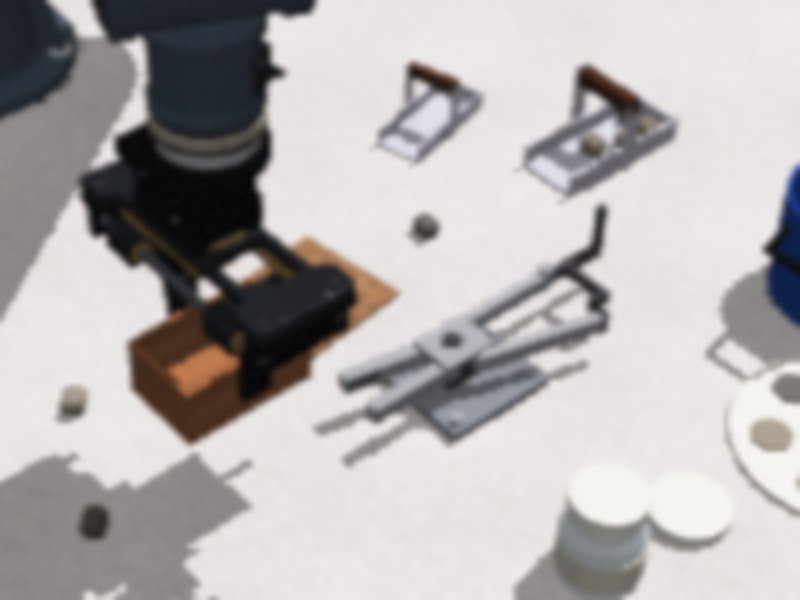

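View pics/w4.png

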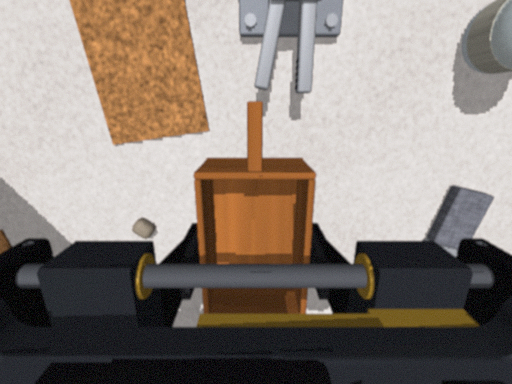

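Run:
```python
from h import *
c=bot.capture("wrist")
crop(c,190,0,330,190,4,"w5")
s=bot.read_state();T=s["position"];R=s["tcp_rot"]
for n,p in dict(te=(255,103),L=(195.5,177),R=(313.5,177)).items():
    w=onz(c,*p,.138);print(n,w.round(4),((R.T@(w-T))*1000).round(1))
def topl(w):
    d=(w[:2]-PO)*1000;return np.array([d@[np.cos(PA),np.sin(PA)],d@[-np.sin(PA),np.cos(PA)]])
for n,p in dict(fixL=(298.5,91),fixR=(311.5,91),movL=(257,86),movR=(270,88)).items(): print(n,topl(onz(c,*p,.043)).round(1))
for n,p in dict(pBL=(238,37),pBR=(341,35)).items(): print(n,topl(onz(c,*p,.010)).round(1))
```

```text
te [ 0.5609 -0.0521  0.138 ] [-12.8  -0.3 -85.8]
L [ 0.528  -0.0885  0.138 ] [-12.8 -31.9 -48.3]
R [ 0.5909 -0.0906  0.138 ] [-12.8  31.1 -48.4]
fixL [80.   5.9]
fixR [80.  16.5]
movL [ 76.3 -28.1]
movR [ 77.8 -17.5]
pBL [ 33.7 -44.8]
pBR [31.8 46.1]
```

View pics/w5.png

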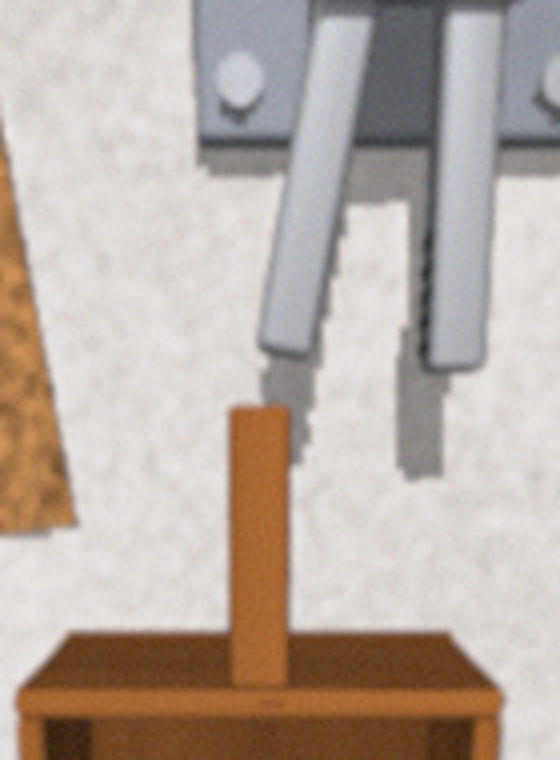

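```bash
sed -i 's/^PO=.*/PO=np.array([.5945,.0390]);PA=np.radians(-92.0)/' h.py
python3 - <<'E'
from h import *
go(pl(143,-5,.033),-2)
E
```

```text
at [ 0.5582 -0.1379  0.1252] ang -1.9 yaw 0.1 tool shift now [ 92.2  25.1 -35. ] after yaw [ 92.2  25.1 -35. ] t 6.72 F [ 0.3 -0.3 -1.8] op 66.3
```

```bash
python3 -m inch '{"dp": [[0,12.5,-17.5],[0,12.6,-17.5],[0,0,0],[20,0,0],[10,0,0],[0,0,0],[0,0,0]], "yaw": [0,0,0,0,0,0,0]}'
python3 - <<'E'
from h import *
go(pl(143,-5,.033),-2)
c=bot.capture("wrist"); crop(c,190,0,330,190,4,"w6")
E
```

```text
time_s: 7.3
position: [0.5836, -0.1035, 0.0947]
tcp_rot: [[-0.003, 0.999, -0.032], [0.001, -0.032, -0.999], [-1.0, -0.003, -0.001]]
force: [1.2, 0.6, -0.9]
opening: 0.755
at [ 0.5836 -0.1035  0.0947] ang -1.9 yaw 0.1 tool shift now [61.7  1.1  0.3] after yaw [61.7  1.1  0.3] t 7.3 F [ 1.2  0.6 -0.9] op 65.7
```

View pics/w6.png

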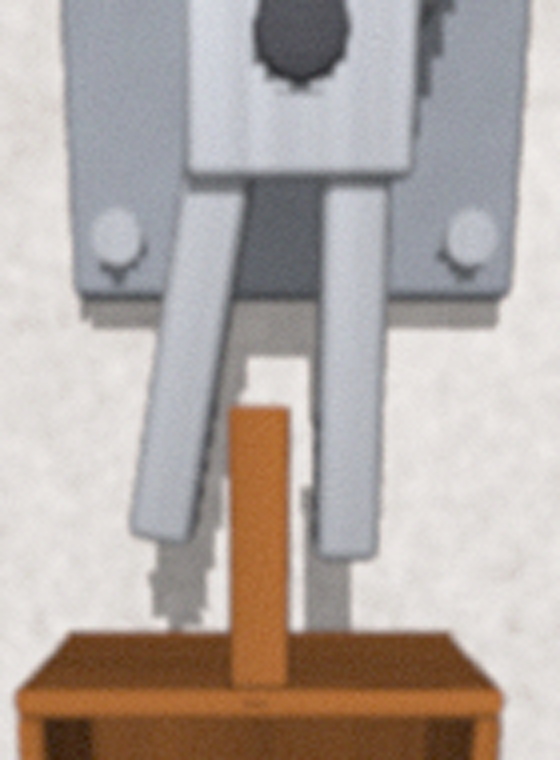

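```bash
python3 -m inch '{"dp": [[15,0,0],[20,1,0],[15,0,0],[8,0,0],[3.5,0,0],[0,0,0],[0,0,0]], "yaw": [0,0,0,0,0,0,0]}'
python3 - <<'E'
from h import *
go(pl(143,-5,.033),-2)
c=bot.capture("wrist"); crop(c,190,0,330,190,4,"w7")
E
```

```text
time_s: 7.93
position: [0.5862, -0.1038, 0.0347]
tcp_rot: [[0.001, 0.999, -0.032], [-0.0, -0.032, -0.999], [-1.0, 0.001, 0.0]]
force: [-0.4, -0.1, -2.1]
opening: 0.754
at [ 0.5862 -0.1038  0.0347] ang -1.8 yaw 0.2 tool shift now [ 1.7 -1.7 -0. ] after yaw [ 1.7 -1.7  0. ] t 7.93 F [-0.4 -0.1 -2.1] op 65.6
```

View pics/w7.png

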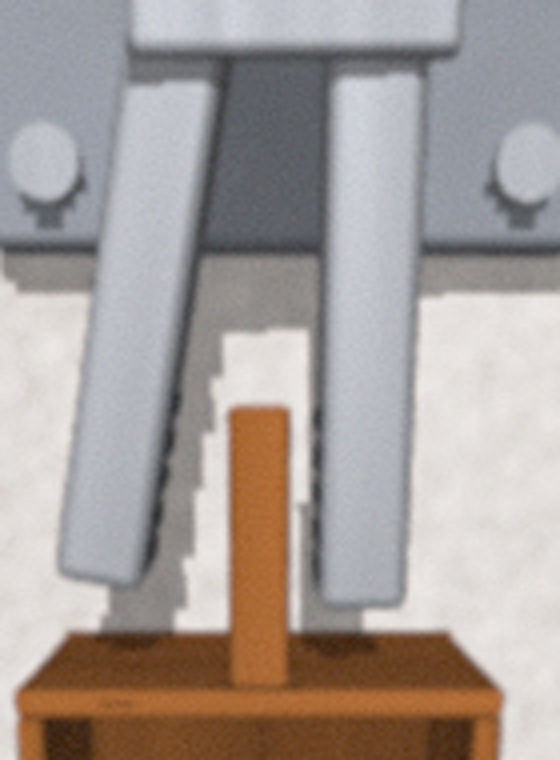

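```bash
python3 -m inch '{"dp": [[1.5,-0.7,0],[1,0,0],[0,0,0],[0,0,0]], "yaw": [0,0,0,0]}'
python3 -m inch '{"dp": [[0,0,0],[0,0,0],[0,0,0],[0,0,0],[-20,0,0],[-40,0,0],[-40,0,0],[-20,0,0]], "yaw": [0,0,0,0,0,0,0,0]}' 87
python3 - <<'E'
from h import *
go(pl(-90,4,.16),-2)
c=bot.capture("wrist"); crop(c,190,0,330,190,4,"w8")
c=bot.capture("top"); crop(c,180,120,340,230,4.5,"t5")
E
```

```text
time_s: 8.32
position: [0.5852, -0.1035, 0.032]
tcp_rot: [[0.001, 1.0, -0.031], [-0.0, -0.031, -1.0], [-1.0, 0.001, 0.0]]
force: [-0.9, -0.9, -0.1]
opening: 0.758
time_s: 8.98
position: [0.5869, -0.1041, 0.1557]
tcp_rot: [[0.006, 0.999, -0.031], [-0.002, -0.031, -1.0], [-1.0, 0.006, 0.002]]
force: [0.4, 0.0, 1.0]
opening: 0.998
at [ 0.5869 -0.1041  0.1557] ang -1.8 yaw 0.2 tool shift now [  -4.7    7.4 -233.2] after yaw [  -4.7    6.6 -233.3] t 8.98 F [0.4 0.  1. ] op 86.8
```

View pics/w8.png

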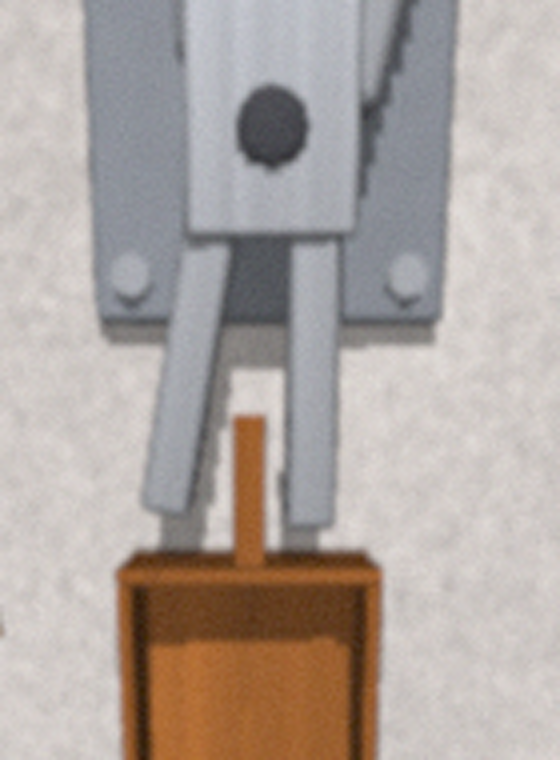

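View pics/t5.png

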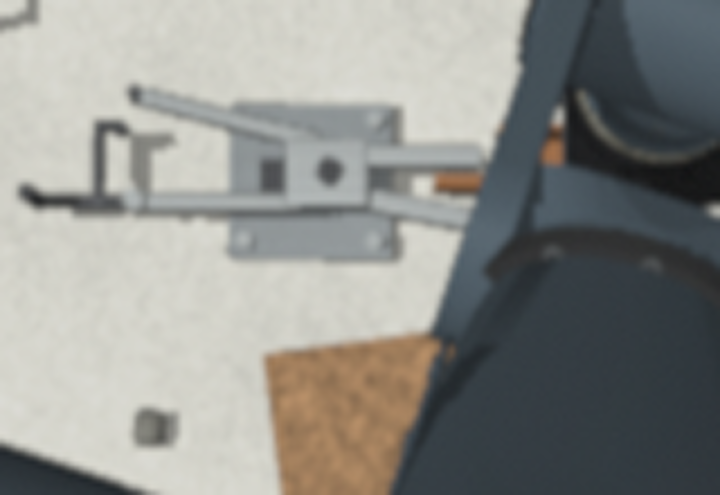

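```bash
python3 -m inch '{"dp": [[0,1.2,-38.8],[0,1.2,-38.8],[0,1.2,-38.8],[0,1.2,-38.8],[0,1.2,-38.8],[0,0.8,-38.8],[0,0,0],[0,0,0]], "yaw": [0,0,0,0,0,0,0,0]}'
python3 - <<'E'
from h import *
go(pl(-90,4,.036),-2)
c=bot.capture("wrist"); cv2.imwrite("pics/w9.png",c["color"][:,:,::-1])
E
```

```text
time_s: 9.75
position: [0.5978, 0.1313, 0.1501]
tcp_rot: [[-0.003, 1.0, -0.027], [-0.0, -0.027, -1.0], [-1.0, -0.003, 0.0]]
force: [-0.0, -0.6, 0.4]
opening: 0.996
at [0.5978 0.1313 0.1501] ang -1.5 yaw 0.5 tool shift now [114.1   4.2   2.4] after yaw [114.1   4.2   2.3] t 9.75 F [-0.  -0.6  0.4] op 86.7
```

View pics/w9.png

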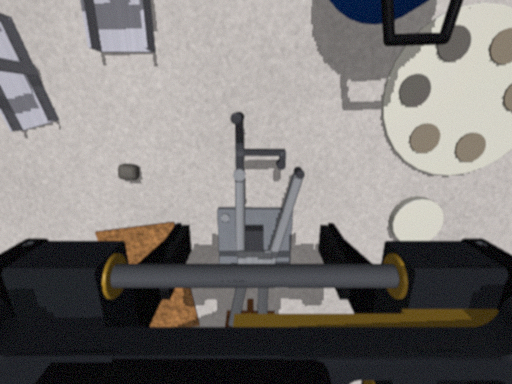

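Run:
```python
from h import *
c=bot.capture("wrist"); crop(c,190,100,330,260,4.5,"w10")
s=bot.read_state()
for n,p in dict(fix=(239,174),mov=(299,174)).items(): print(n,(s["tcp_rot"].T@(onz(c,*p,.043)-s["position"])*1000).round(1),onz(c,*p,.043))
print(pl(-115,-16),pl(-118,45))
```

```text
fix [107.5 -15.9 -21.4] [0.58286012 0.15039873 0.043     ]
mov [107.3  43.9 -21.6] [0.6426241  0.14878106 0.043     ]
[0.58252319 0.15448834] [0.64359073 0.15535764]
```

View pics/w10.png

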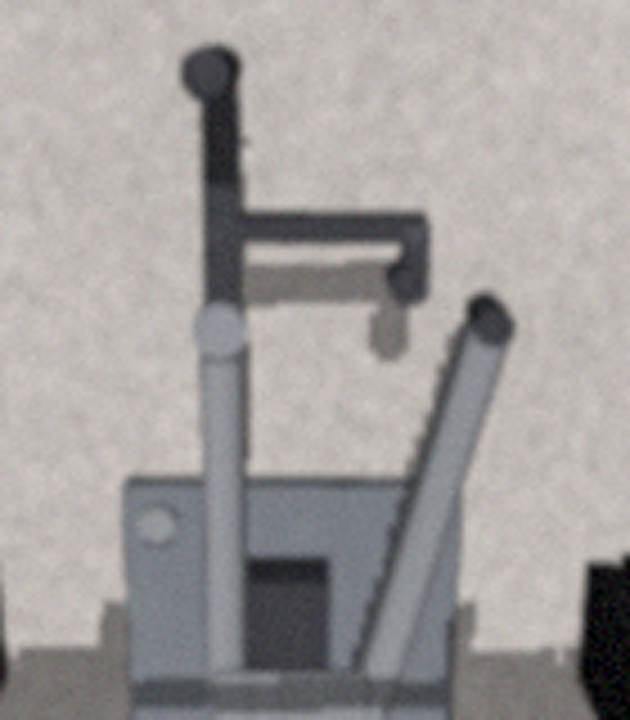

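```bash
python3 -m inch '{"dp": [[0,4.2,2],[30,0,0],[35,0,0],[30,0,0],[14,0,0],[4,0,0],[0,0,0]], "yaw": [0.4,0,0,0,0,0,0]}'
python3 - <<'E'
from h import *
go(pl(-90,4,.036),-2)
c=bot.capture("scene"); crop(c,220,130,350,250,6,"s4")
E
```

```text
time_s: 10.43
position: [0.6028, 0.1252, 0.0371]
tcp_rot: [[-0.003, 0.999, -0.041], [-0.0, -0.041, -0.999], [-1.0, -0.003, 0.0]]
force: [0.1, -0.3, 0.1]
opening: 0.999
at [0.6028 0.1252 0.0371] ang -2.3 yaw -0.3 tool shift now [ 1.1 -1.3 -3.6] after yaw [ 1.1 -1.3 -3.6] t 10.43 F [ 0.1 -0.3  0.1] op 86.9
```

View pics/s4.png

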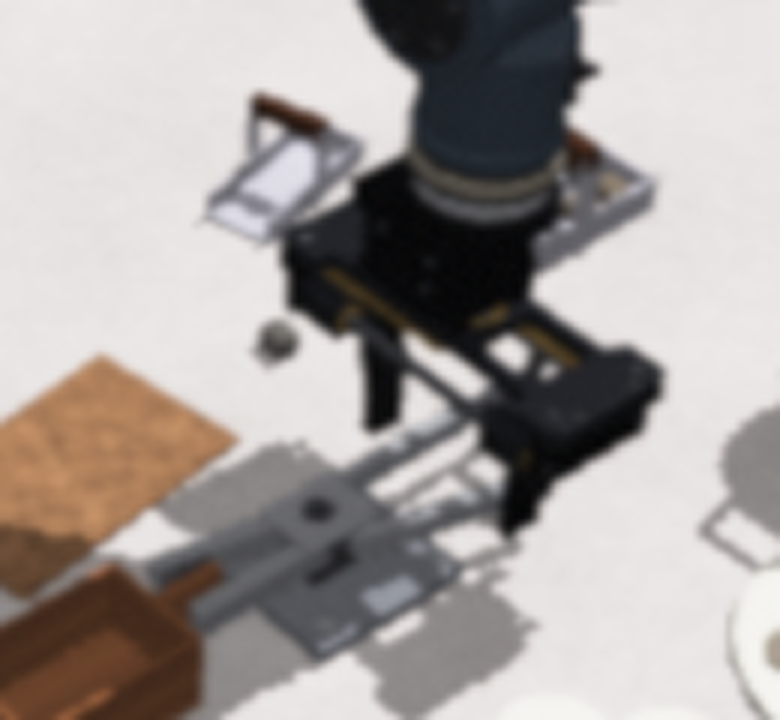

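```bash
python3 -m inch '{"dp": [[0,0,0],[0,0,0],[0,0,0],[0,0,0]], "yaw": [0,0,0,0]}' 68
python3 -m inch '{"dp": [[0,-2,0],[0,-2,0],[0,-1,0],[0,0,0],[0,0,0]], "yaw": [0,0,0,0,0]}' 56
python3 -m inch '{"dp": [[0,0,0],[0,0,0],[0,0,0],[0,0,0],[0,0,0]], "yaw": [0,0,0,0,0]}' 44
python3 -m inch '{"dp": [[0,0,0],[0,0,0],[0,0,0],[0,0,0],[0,0,0],[0,0,0]], "yaw": [0,0,0,0,0,0]}' 30
python3 - <<'E'
from h import *
go(pl(-90,0,.036),-2)
c=bot.capture("scene"); crop(c,220,130,350,250,6,"s5")
E
```

```text
time_s: 10.82
position: [0.6045, 0.127, 0.0399]
tcp_rot: [[0.004, 0.999, -0.038], [0.0, -0.038, -0.999], [-1.0, 0.004, -0.0]]
force: [1.3, 0.9, 0.1]
opening: 0.814
time_s: 11.23
position: [0.6003, 0.1277, 0.0394]
tcp_rot: [[0.005, 0.999, -0.038], [0.001, -0.038, -0.999], [-1.0, 0.005, -0.001]]
force: [4.2, 2.2, 1.5]
opening: 0.647
time_s: 11.65
position: [0.5991, 0.1276, 0.039]
tcp_rot: [[0.002, 0.999, -0.038], [0.001, -0.038, -0.999], [-1.0, 0.002, -0.001]]
force: [4.3, 4.1, 1.5]
opening: 0.511
time_s: 12.15
position: [0.597, 0.1279, 0.0389]
tcp_rot: [[-0.002, 0.999, -0.034], [-0.0, -0.034, -0.999], [-1.0, -0.002, 0.0]]
force: [0.4, 4.9, 4.6]
opening: 0.458
at [0.597  0.1279 0.0389] ang -2.0 yaw 0.0 tool shift now [ 2.9  0.6 -1.1] after yaw [ 2.9  0.6 -1.1] t 12.15 F [0.4 4.9 4.6] op 39.9
```

View pics/s5.png

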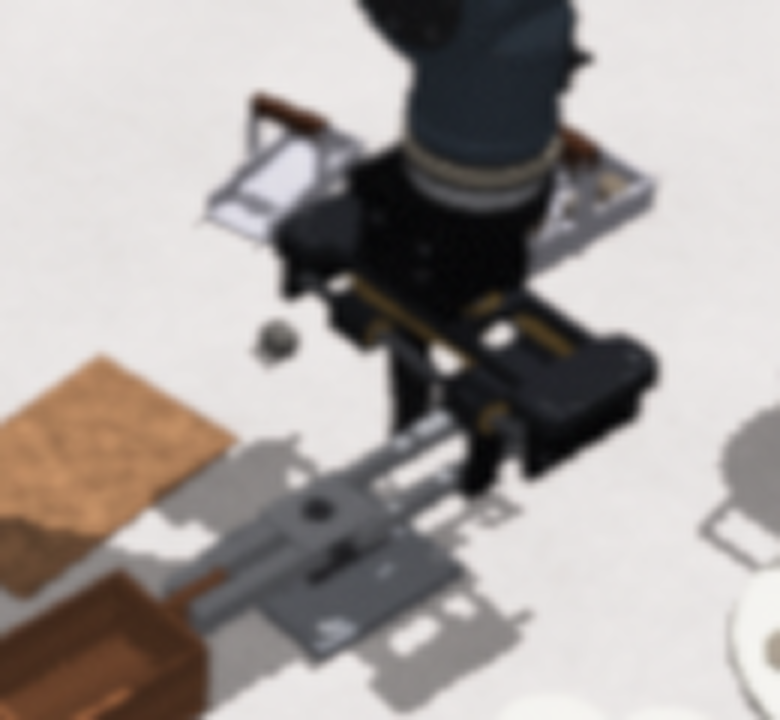

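```bash
python3 -m inch '{"dp": [[0,0,0],[0,0,0],[0,0,0],[0,0,0],[0,0,0],[-20,0,0],[-40,0,0],[-40,0,0],[-20,0,0],[0,0,0]], "yaw": [0,0,0,0,0,0,0,0,0,0]}' 80
python3 - <<'E'
from h import *
go(pl(-90,0,.036),-2)
c=bot.capture("scene"); crop(c,220,130,350,250,6,"s6")
c=bot.capture("wrist"); crop(c,190,90,330,260,4.5,"w11")
E
```

```text
time_s: 13.03
position: [0.6013, 0.127, 0.1638]
tcp_rot: [[0.01, 0.999, -0.039], [0.0, -0.039, -0.999], [-1.0, 0.01, -0.0]]
force: [-0.2, 0.4, 0.4]
opening: 0.916
at [0.6013 0.127  0.1638] ang -2.2 yaw -0.2 tool shift now [127.7  -4.9  -1.8] after yaw [127.7  -4.9  -1.8] t 13.03 F [-0.2  0.4  0.4] op 79.7
```

View pics/w11.png

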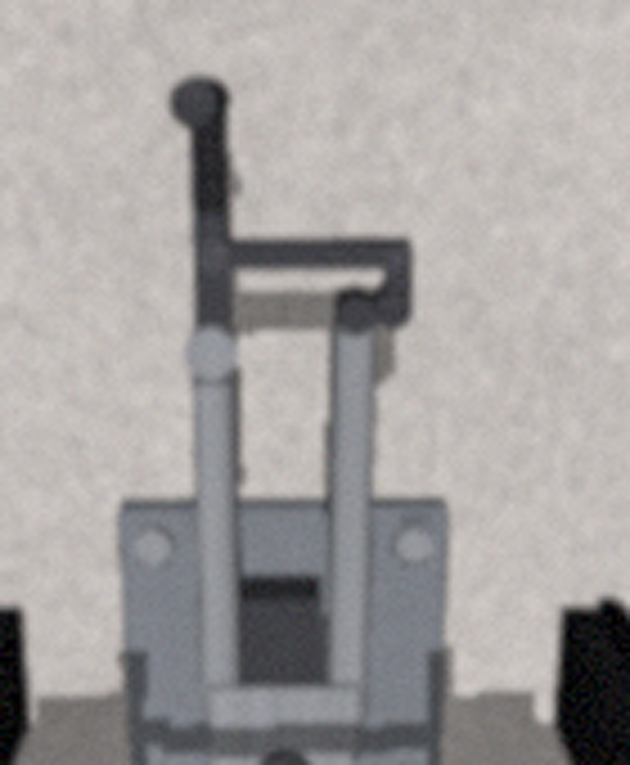

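View pics/s6.png

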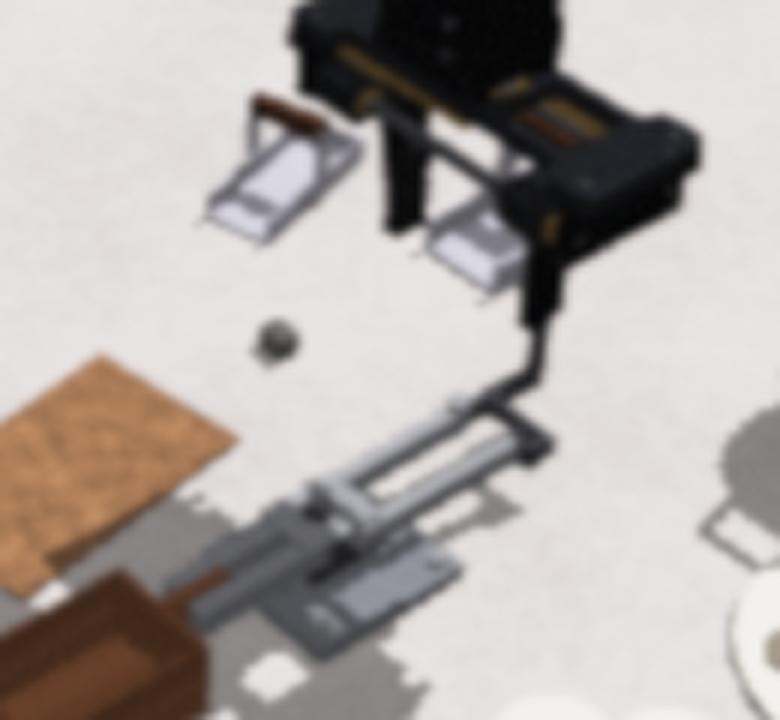

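```bash
python3 -m inch '{"dp": [[-18,-28,-16],[-18,-28,-16],[-18,-28,-16],[-18,-28,-16],[-18,-28,-16],[0,0,0],[0,0,0]], "yaw": [0,0,0,0,0,0,0]}' 87
python3 - <<'E'
from h import *
go((.455,.27,.2),0)
c=bot.capture("wrist"); cv2.imwrite("pics/w12.png",c["color"][:,:,::-1])
c=bot.capture("top")
b=[onz(c,*(np.array(p)/7.5+[104.6,184.6]),.074) for p in [(203,85),(245,85),(245,270),(203,270)]]
print(np.round(b,4)[:,:2].tolist(),np.mean(b,0))
E
```

```text
time_s: 13.72
position: [0.4594, 0.2129, 0.2477]
tcp_rot: [[-0.002, 0.999, -0.036], [-0.001, -0.036, -0.999], [-1.0, -0.002, 0.001]]
force: [-0.8, -0.1, -0.4]
opening: 1.003
at [0.4594 0.2129 0.2477] ang -2.1 yaw -2.1 tool shift now [ 47.7  -6.4 -57. ] after yaw [ 47.7  -4.3 -57.2] t 13.72 F [-0.8 -0.1 -0.4] op 87.3
[[0.5046, 0.3379], [0.5042, 0.324], [0.4437, 0.3245], [0.444, 0.3383]] [0.47412276 0.33118135 0.074     ]
```

View pics/w12.png

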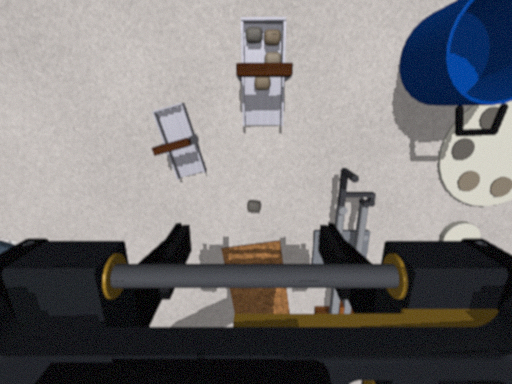

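Run:
```python
from h import *
c=bot.capture("wrist")
b=[onz(c,*p,.074) for p in [(237,64),(293,64),(237,76.5),(293,76)]]
print(np.round(b,4)[:,:2].tolist(),np.mean(b,0))
t=bot.capture("top"); print("pot",onz(t,130,112,.095))
go((.474,.330,.15),0)
```

```text
[[0.4462, 0.3417], [0.5082, 0.3394], [0.4455, 0.329], [0.5083, 0.3272]] [0.47706313 0.33432042 0.074     ]
pot [0.70847809 0.3343488  0.095     ]
at [0.4618 0.2116 0.247 ] ang -2.3 yaw -2.3 tool shift now [  96.9    7.7 -118.8] after yaw [  96.9   12.4 -118.4] t 13.92 F [ 1.2 -0.3  1. ] op 86.8
```

```bash
python3 -m inch '{"dp": [[10,3,-30],[15,3,-30],[20,3,-30],[20,3,-30],[0,0,0],[0,0,0]], "yaw": [-1.5,0,0,0,0,0]}'
python3 - <<'E'
from h import *
go((.476,.332,.066),-1)
c=bot.capture("wrist"); cv2.imwrite("pics/w13.png",c["color"][:,:,::-1])
c=bot.capture("scene"); crop(c,220,100,380,220,5,"s7")
E
```

```text
time_s: 14.42
position: [0.4753, 0.3322, 0.1806]
tcp_rot: [[-0.005, 1.0, -0.011], [-0.002, -0.011, -1.0], [-1.0, -0.005, 0.003]]
force: [0.6, 0.2, 0.6]
opening: 0.998
at [0.4753 0.3322 0.1806] ang -0.6 yaw 0.4 tool shift now [ 1.146e+02  1.300e+00 -1.000e-01] after yaw [ 1.146e+02  1.300e+00 -1.000e-01] t 14.42 F [0.6 0.2 0.6] op 86.8
```

View pics/w13.png

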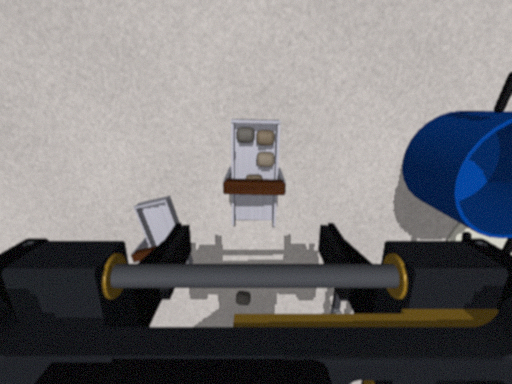

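View pics/s7.png

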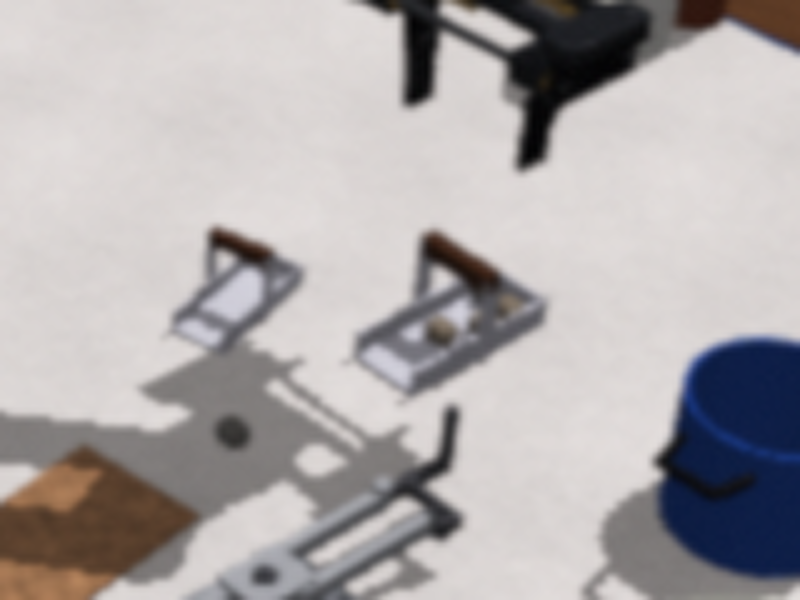

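Run:
```python
from h import *
c=bot.capture("wrist"); s=bot.read_state()
for p in [(223.5,187),(286,187)]:
    w=onz(c,*p,.072); print(w,(s["tcp_rot"].T@(w-s["position"])*1000).round(1))
print(proj(c,s["position"]), proj(c,s["position"]-[0,0,.11]))
```

```text
[0.44403799 0.33722482 0.072     ] [111.5 -32.2  -5.8]
[0.508157  0.3365053 0.072    ] [111.5  31.9  -5.9]
[255.22672061 246.51462092] [254.92763269 192.83355883]
```

Run:
```python
from h import *
c=bot.capture("scene")
for p in [(432,236),(492,270)]:
    print(onz(c,*(np.array(p)/5+[219.6,99.6]),.074))
for p in [(.443,.334,.074),(.508,.334,.074)]: print((proj(c,p)-[219.6,99.6])*5)
crop(c,290,130,340,170,16,"s8")
```

```text
[0.45077372 0.33875048 0.074     ]
[0.50316428 0.3400126  0.074     ]
[418.67053483 233.56793219]
[491.45882403 276.74249038]
```

View pics/s8.png

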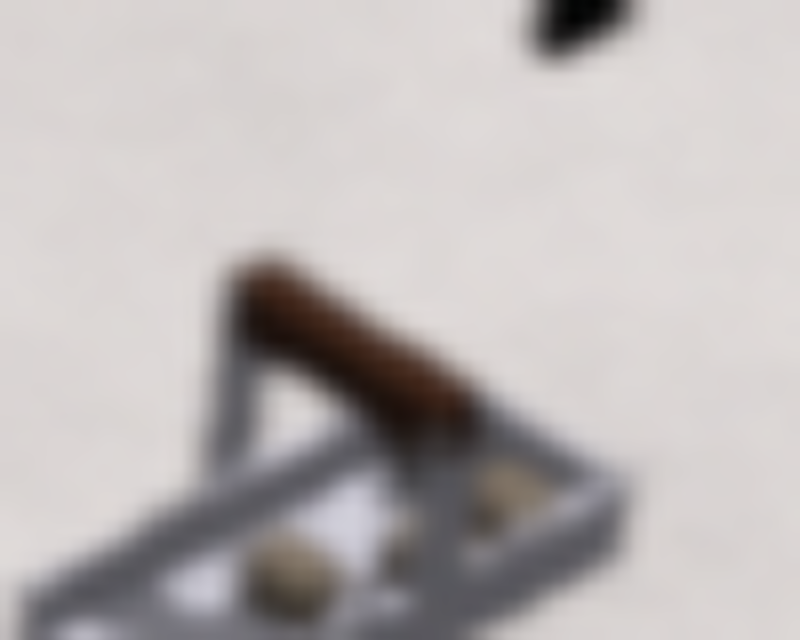

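Run:
```python
from h import *
c=bot.capture("scene")
for p in [(275,252),(485,388),(237,272)]:
    print(onz(c,*(np.array(p)/16+[289.5,129.5]),.074))
```

```text
[0.4460452  0.34730815 0.074     ]
[0.50761644 0.34394705 0.074     ]
[0.44588697 0.33571047 0.074     ]
```

```bash
python3 -m inch '{"dp": [[30,0.5,-4.5],[35,0,0],[35,0,0],[15,0,0],[5,0,0],[0,0,0],[0,0,0]], "yaw": [0,0,0,0,0,0,0]}'
python3 - <<'E'
from h import *
go((.476,.336,.059),-1)
c=bot.capture("wrist"); cv2.imwrite("pics/w14.png",c["color"][:,:,::-1])
c=bot.capture("scene"); crop(c,240,80,380,200,5,"s9")
E
```

```text
time_s: 15.25
position: [0.4773, 0.3366, 0.0648]
tcp_rot: [[0.002, 1.0, -0.013], [0.001, -0.013, -1.0], [-1.0, 0.002, -0.001]]
force: [-0.8, 0.1, 0.0]
opening: 1.0
at [0.4773 0.3366 0.0648] ang -0.7 yaw 0.3 tool shift now [ 5.8 -1.3  0.6] after yaw [ 5.8 -1.3  0.6] t 15.25 F [-0.8  0.1  0. ] op 87.0
```

View pics/w14.png

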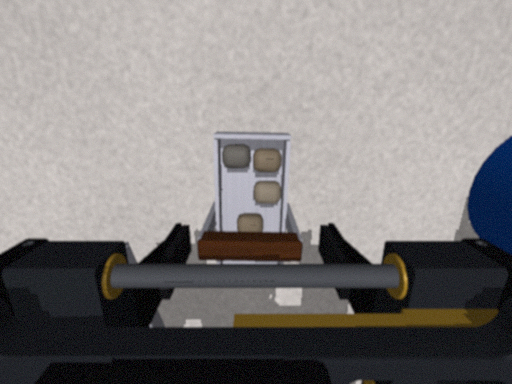

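View pics/s9.png

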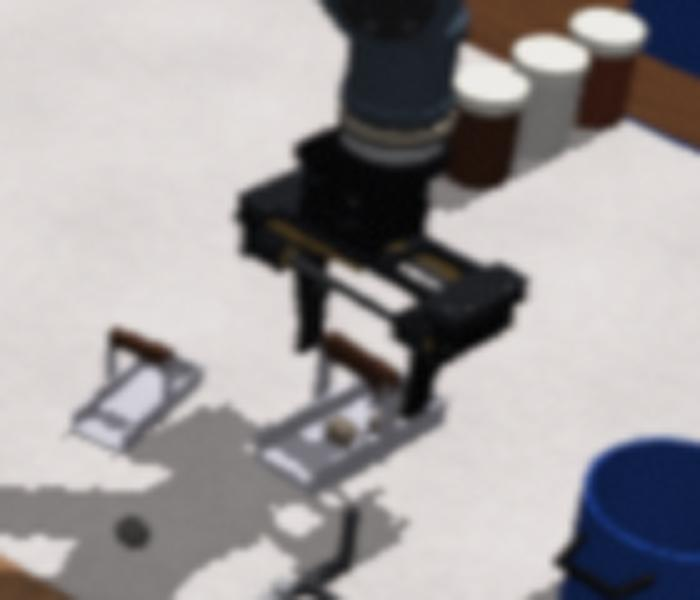

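```bash
python3 -m inch '{"dp": [[4,-2.5,0],[0,0,0]], "yaw": [0,0]}'
python3 -m inch '{"dp": [[0,0,0],[0,0,0],[0,0,0],[0,0,0],[0,0,0],[0,0,0]], "yaw": [0,0,0,0,0,0]}' 50
python3 -m inch '{"dp": [[-5,0,0],[-10,0,0],[-20,0,0],[-20,0,0],[-20,0,0],[0,0,0],[0,0,0]], "yaw": [0,0,0,0,0,0,0]}'
python3 - <<'E'
from h import *
go(pl(-75,-86,.11),87)
c=bot.capture("wrist"); cv2.imwrite("pics/w15.png",c["color"][:,:,::-1])
c=bot.capture("scene"); crop(c,240,80,380,200,5,"s9")
E
```

```text
time_s: 15.52
position: [0.4735, 0.3368, 0.0603]
tcp_rot: [[0.001, 1.0, -0.012], [0.0, -0.012, -1.0], [-1.0, 0.001, -0.0]]
force: [-0.5, 0.5, -0.6]
opening: 0.997
time_s: 16.02
position: [0.474, 0.3368, 0.0597]
tcp_rot: [[0.001, 1.0, -0.012], [0.0, -0.012, -1.0], [-1.0, 0.001, -0.0]]
force: [1.0, -0.4, 0.0]
opening: 0.73
time_s: 16.6
position: [0.4743, 0.337, 0.1358]
tcp_rot: [[0.003, 1.0, -0.012], [0.001, -0.012, -1.0], [-1.0, 0.003, -0.001]]
force: [-0.6, 0.0, -3.2]
opening: 0.731
at [0.4743 0.337  0.1358] ang -0.7 yaw -87.7 tool shift now [ 25.6  39.5 219.6] after yaw [  25.6 -217.8   48.3] t 16.6 F [-0.6  0.  -3.2] op 63.6
```

View pics/w15.png

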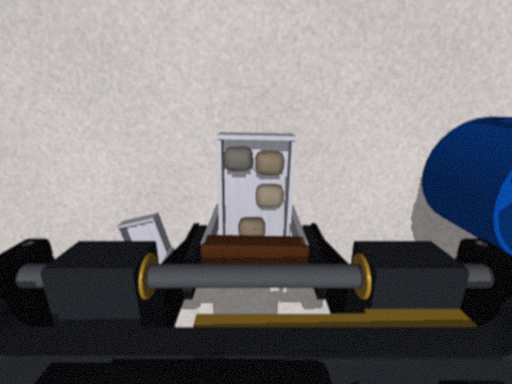

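View pics/s9.png

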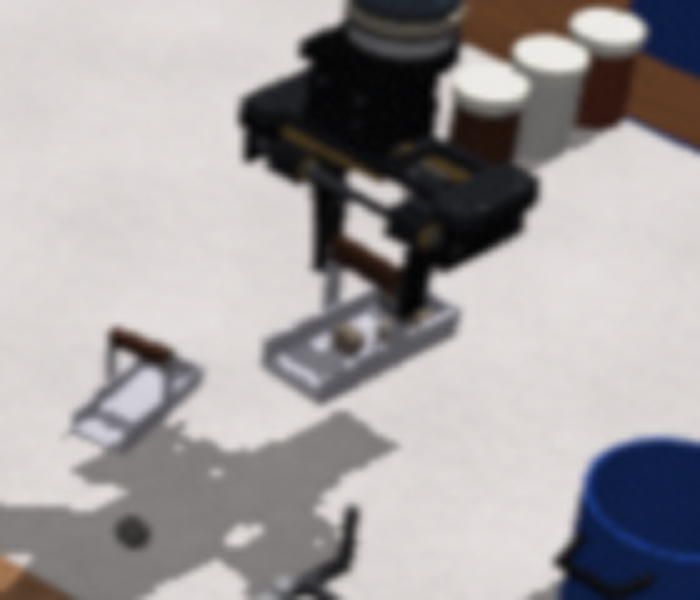

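```bash
python3 -m inch '{"dp": [[0,0,0],[0,0,0],[0,0,0],[0,0,0],[0,0,0],[0,0,0],[0,0,0],[0,0,0],[0,0,0],[0,0,0],[0,0,0],[0,0,0],[0,0,0],[0,0,0],[0,0,0],[0,0,0]], "yaw": [-2,-4,-6,-7,-7,-7,-7,-7,-7,-7,-7,-7,-6,-4,-2.5,0]}'
python3 - <<'E'
from h import *
go(pl(-75,-96,.094),88)
c=bot.capture("wrist"); cv2.imwrite("pics/w16.png",c["color"][:,:,::-1])
E
```

```text
time_s: 18.03
position: [0.4726, 0.3362, 0.1328]
tcp_rot: [[-0.003, 0.055, 0.998], [-0.002, 0.998, -0.055], [-1.0, -0.002, -0.003]]
force: [0.1, 0.5, -4.3]
opening: 0.732
at [0.4726 0.3362 0.1328] ang 86.8 yaw -1.2 tool shift now [  39.  -216.9   40.7] after yaw [  39.  -217.7   36.3] t 18.03 F [ 0.1  0.5 -4.3] op 63.6
```

View pics/w16.png

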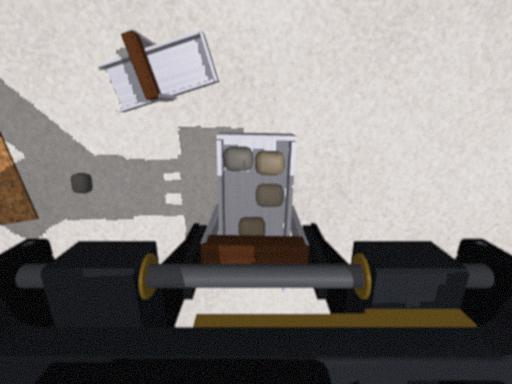

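```bash
python3 -m inch '{"dp": [[0,-8,2],[0,-16,3],[0,-25,4],[0,-30,5],[0,-32,5],[0,-32,5],[3,-30,5],[5,-22,4],[8,-14,3],[10,-8,1],[8,0,0],[5,0,0],[0,0,0]], "yaw": [-1.2,0,0,0,0,0,0,0,0,0,0,0,0]}'
python3 - <<'E'
from h import *
go(pl(-75,-96,.094),88)
c=bot.capture("wrist"); cv2.imwrite("pics/w16.png",c["color"][:,:,::-1])
c=bot.capture("scene"); crop(c,210,100,360,250,5,"s10")
E
```

```text
time_s: 19.17
position: [0.5018, 0.1189, 0.0941]
tcp_rot: [[-0.003, 0.035, 0.999], [0.0, 0.999, -0.035], [-1.0, 0.0, -0.003]]
force: [-1.0, 0.1, -2.2]
opening: 0.732
at [0.5018 0.1189 0.0941] ang 88.0 yaw -0.0 tool shift now [ 0.1 -1.6 -0.5] after yaw [ 0.1 -1.6 -0.5] t 19.17 F [-1.   0.1 -2.2] op 63.7
```

View pics/s10.png

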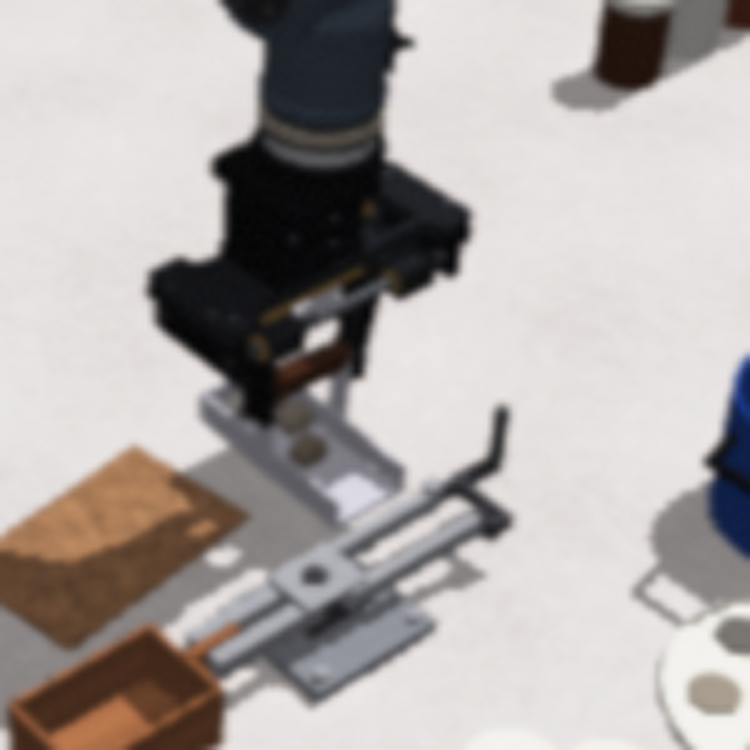

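View pics/w16.png

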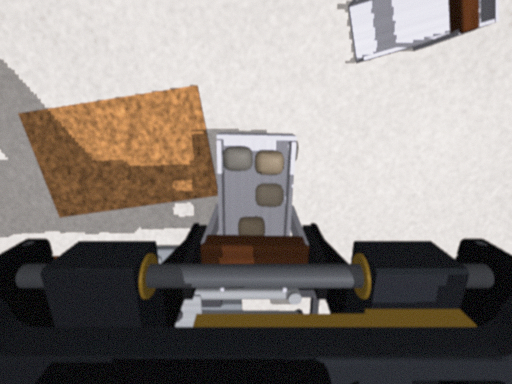

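```bash
python3 -m inch '{"dp": [[0,0,3],[0,0,3],[0,0,0]], "yaw": [0,0,0]}'
python3 -m inch '{"dp": [[0,0,2],[0,0,2],[0,0,0]], "yaw": [0,0,0]}'
python3 -m inch '{"dp": [[0,0,1.5],[0,0,1.5],[0,0,0]], "yaw": [0,0,0]}'
```

```text
time_s: 19.52
position: [0.5105, 0.1187, 0.0961]
tcp_rot: [[0.003, 0.034, 0.999], [0.0, 0.999, -0.034], [-1.0, 0.0, 0.003]]
force: [0.1, -0.3, -4.1]
opening: 0.734
time_s: 19.77
position: [0.512, 0.1183, 0.0955]
tcp_rot: [[-0.002, 0.035, 0.999], [0.0, 0.999, -0.035], [-1.0, 0.0, -0.002]]
force: [-2.3, 0.9, -1.9]
opening: 0.733
time_s: 20.02
position: [0.5126, 0.1181, 0.095]
tcp_rot: [[-0.008, 0.034, 0.999], [-0.0, 0.999, -0.034], [-1.0, -0.0, -0.008]]
force: [-5.3, 0.2, -0.6]
opening: 0.732
```

```bash
python3 -m inch '{"dp": [[-2,0,2],[-2,0,2],[-2,0,2.5],[-2,0,2.5],[0,0,0]], "yaw": [0,0,0,0,0]}'
python3 - <<'E'
from h import *
c=bot.capture("scene"); crop(c,240,160,320,220,9,"s11")
E
```

```text
time_s: 20.43
position: [0.5213, 0.1173, 0.1028]
tcp_rot: [[-0.009, 0.035, 0.999], [-0.001, 0.999, -0.035], [-1.0, -0.001, -0.009]]
force: [-6.3, -2.1, -1.6]
opening: 0.736
```

View pics/s11.png

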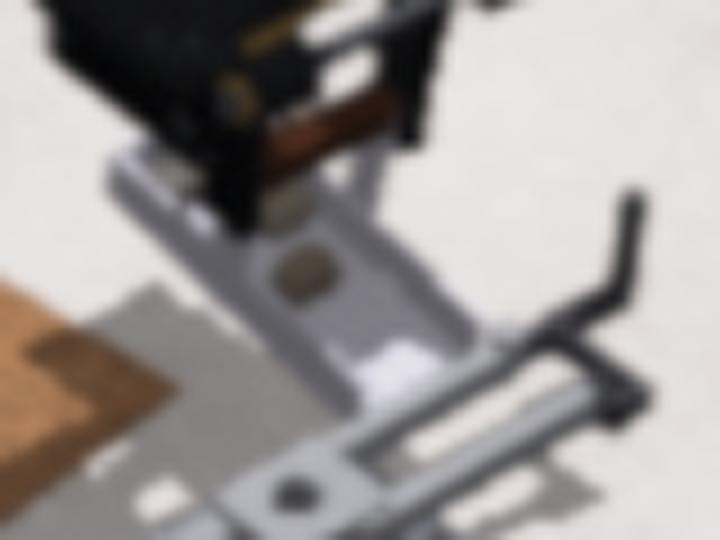

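```bash
python3 -m inch '{"dp": [[-2,0,2.5],[-2,0,2.5],[-1.5,0,2.5],[-1.5,0,2.5],[0,0,0]], "yaw": [0,0,0,0,0]}'
python3 - <<'E'
from h import *
c=bot.capture("scene"); crop(c,240,160,320,220,9,"s11")
c=bot.capture("wrist"); cv2.imwrite("pics/w17.png",c["color"][:,:,::-1])
E
```

```text
time_s: 20.9
position: [0.5313, 0.117, 0.1099]
tcp_rot: [[-0.009, 0.035, 0.999], [-0.001, 0.999, -0.035], [-1.0, -0.001, -0.009]]
force: [-6.1, -1.0, 0.2]
opening: 0.737
```

View pics/s11.png

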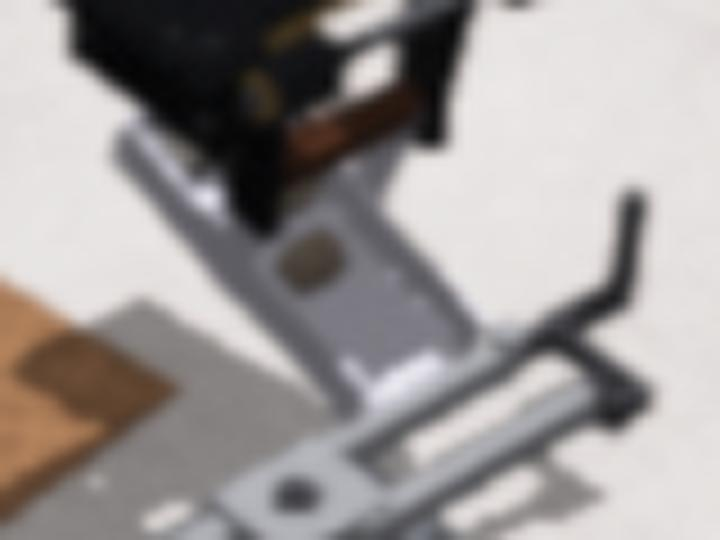

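View pics/w17.png

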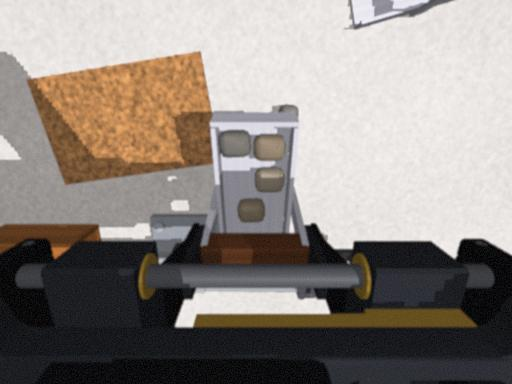

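```bash
python3 -m inch '{"dp": [[-1.5,0,2.5],[-1.5,0,2.5],[-1.2,0,2.5],[0,0,0]], "yaw": [0,0,0,0]}'
python3 -m inch '{"dp": [[-1,0,-3],[-1,0,-4],[-1,0,-4],[0,0,0],[0,0,0]], "yaw": [0,0,0,0,0]}'
python3 - <<'E'
from h import *
c=bot.capture("scene"); crop(c,240,160,320,220,9,"s11")
c=bot.capture("wrist"); cv2.imwrite("pics/w17.png",c["color"][:,:,::-1])
go(pl(143+0,0,.15),88)
E
```

```text
time_s: 21.33
position: [0.5391, 0.1167, 0.1142]
tcp_rot: [[-0.008, 0.035, 0.999], [-0.001, 0.999, -0.035], [-1.0, -0.001, -0.008]]
force: [-6.1, -1.2, 0.7]
opening: 0.732
time_s: 21.75
position: [0.5321, 0.1175, 0.1181]
tcp_rot: [[0.002, 0.035, 0.999], [0.0, 0.999, -0.035], [-1.0, 0.0, 0.002]]
force: [-0.5, 0.9, -2.7]
opening: 0.732
at [0.5322 0.1175 0.118 ] ang 88.0 yaw -0.0 tool shift now [ -31.9 -219.3   65. ] after yaw [ -31.9 -219.3   65. ] t 21.85 F [-0.2  0.5 -2.8] op 63.9
```

View pics/s11.png

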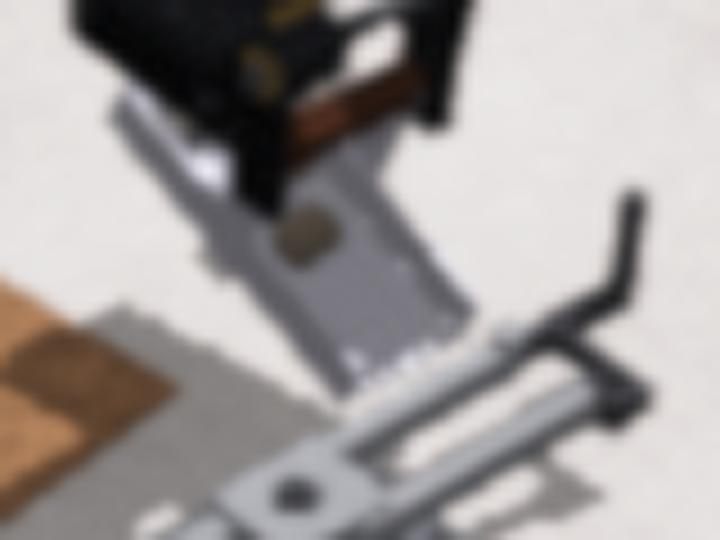

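View pics/w17.png

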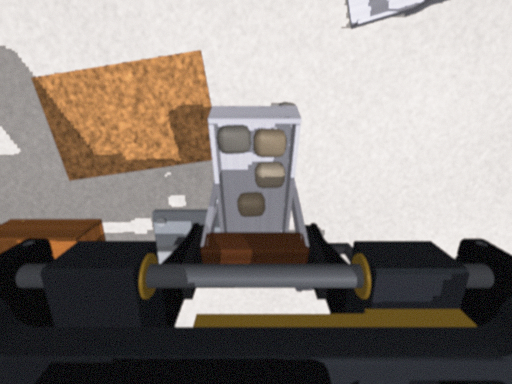

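Run:
```python
from h import *
c=bot.capture("wrist"); s=bot.read_state();R=s["tcp_rot"];T=s["position"]
for th in range(0,40,4):
    t=np.radians(th); f=lambda x,z:(x*np.cos(t)+z*np.sin(t),-x*np.sin(t)+z*np.cos(t))
    o=[]
    for x,z in [(-65,-44),(-62,-62)]:
        a,b=f(x,z); o+=[proj(c,T+R@np.array([-(b+6.3),y,a])/1000).round(1) for y in (-28,28)]
    print(th,*o)
crop(c,195,95,315,260,5,"w18")
```

```text
0 [214.6 136.4] [294.9 136.6] [218.1 137.9] [291.3 138. ]
4 [213.4 132.8] [296.1 132.9] [217.1 132.9] [292.4 133. ]
8 [212.2 129.5] [297.4 129.6] [216.  128.1] [293.5 128.2]
12 [210.8 126.5] [298.8 126.7] [214.8 123.5] [294.7 123.6]
16 [209.3 124. ] [300.3 124.1] [213.5 119.2] [296.1 119.3]
20 [207.8 121.9] [301.9 122.1] [212.1 115.1] [297.5 115.3]
24 [206.1 120.3] [303.6 120.5] [210.6 111.5] [299.1 111.6]
28 [204.3 119.4] [305.4 119.6] [208.9 108.2] [300.8 108.4]
32 [202.5 119.1] [307.3 119.3] [207.1 105.4] [302.6 105.6]
36 [200.5 119.5] [309.3 119.7] [205.2 103.2] [304.6 103.4]
```

View pics/w18.png

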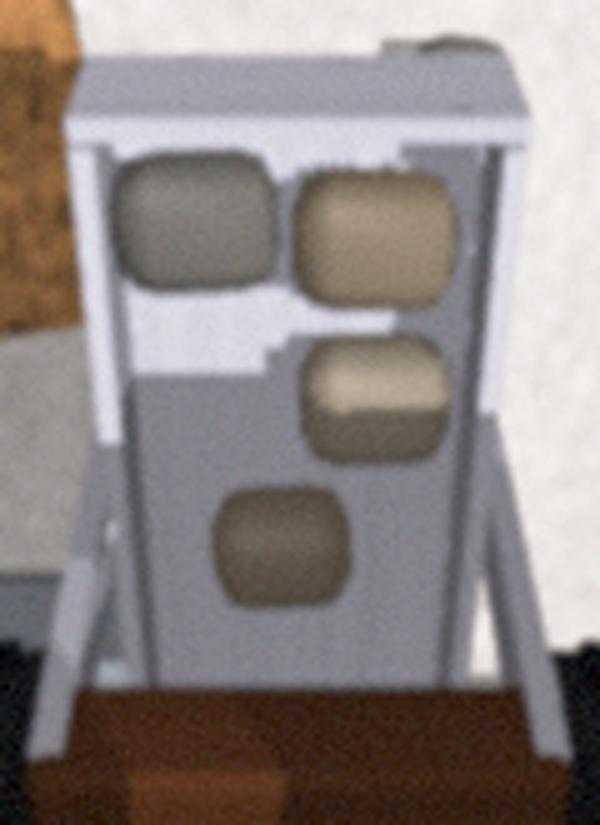

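```bash
python3 -m inch '{"dp": [[1,0,3],[1,0,4],[1,0,4],[0,0,0]], "yaw": [0,0,0,0]}'
python3 -m inch '{"dp": [[-1,0,2],[-1,0,2],[-1,0,2],[-0.8,0,2],[0,0,0]], "yaw": [0,0,0,0,0]}'
python3 - <<'E'
from h import *
c=bot.capture("scene"); crop(c,240,160,320,220,9,"s11")
c=bot.capture("wrist"); crop(c,195,95,315,260,5,"w18")
E
```

```text
time_s: 22.23
position: [0.5391, 0.1173, 0.1142]
tcp_rot: [[-0.009, 0.035, 0.999], [0.0, 0.999, -0.035], [-1.0, -0.0, -0.009]]
force: [-5.8, 0.1, 0.9]
opening: 0.733
time_s: 22.65
position: [0.5469, 0.1169, 0.1177]
tcp_rot: [[-0.009, 0.035, 0.999], [-0.0, 0.999, -0.035], [-1.0, -0.0, -0.009]]
force: [-6.3, -0.1, 1.5]
opening: 0.732
```

View pics/w18.png

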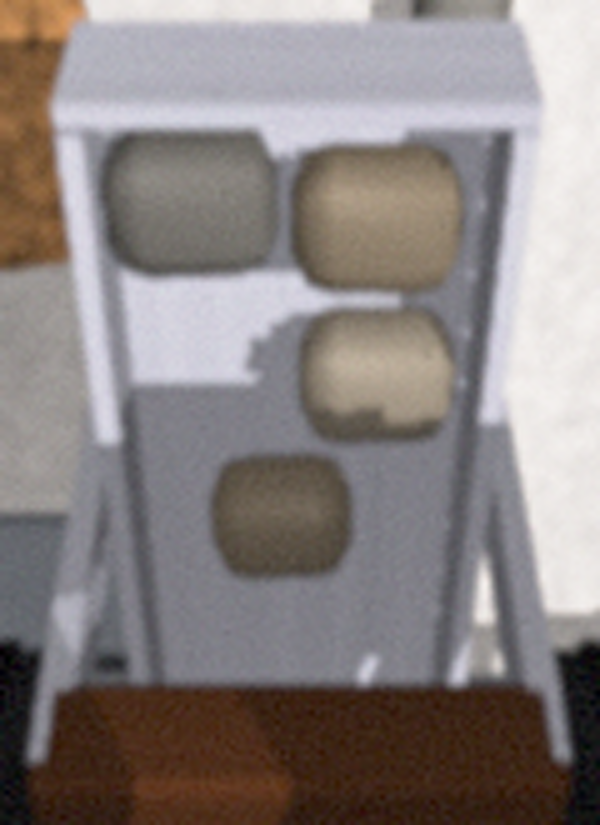

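View pics/s11.png

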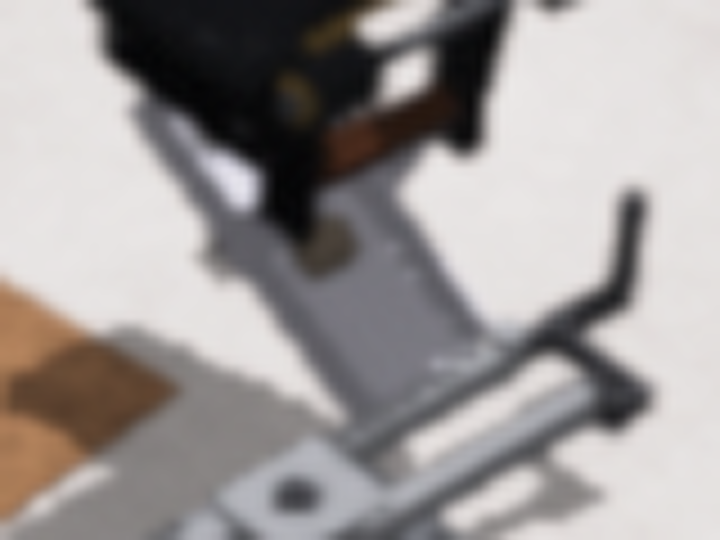

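```bash
python3 -m inch '{"dp": [[0,0,-0.5],[0,0,-1],[-0.5,0,-1.5],[-1,0,-2],[-1.5,0,-2.5],[-2,0,-3],[-2.5,0,-3.2],[-3,0,-3.2],[-3,0,-3.2],[-3,0,-3.2],[-3,0,-3],[-3,0,-2.5],[-3,0,-2],[-3,0,-1],[-3,0,0],[-2,0,0],[-1,0,0],[0,0,0]], "yaw": [0,0,0,0,0,0,0,0,0,0,0,0,0,0,0,0,0,0]}'
python3 - <<'E'
from h import *
c=bot.capture("wrist"); crop(c,195,85,315,260,4,"w19")
go(pl(143-8,-60,.15),88)
E
```

```text
time_s: 24.25
position: [0.519, 0.1179, 0.1533]
tcp_rot: [[0.001, 0.035, 0.999], [0.0, 0.999, -0.035], [-1.0, 0.0, 0.001]]
force: [-0.2, -0.2, -2.6]
opening: 0.739
at [0.5188 0.1179 0.1531] ang 88.0 yaw -0.0 tool shift now [   3.1 -211.2   18.4] after yaw [   3.1 -211.2   18.4] t 24.3 F [ 0.3 -0.4 -2.9] op 63.6
```

View pics/w19.png

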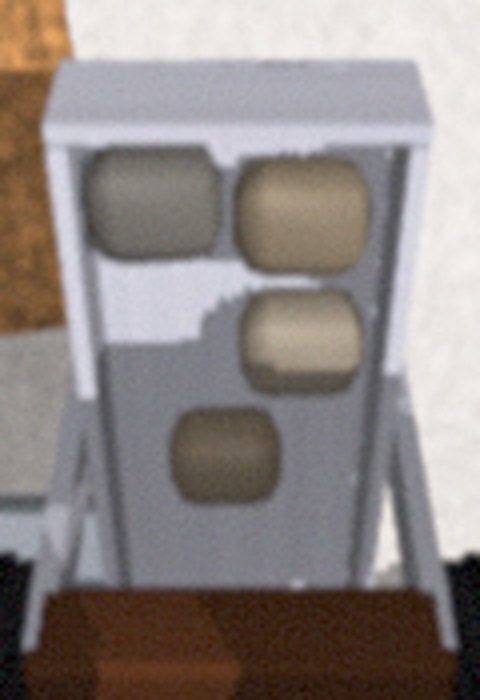

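```bash
python3 -m inch '{"dp": [[0,-4,0],[0,-9,0],[0,-14,0],[0,-18,0],[0,-21,0],[0,-22,0],[0,-22,0],[0,-22,0],[0,-21,0],[0,-19,0],[0,-16,0],[0,-12,0],[0,-7,0],[0,-3,0],[0,0,0],[0,0,0]], "yaw": [0,0,0,0,0,0,0,0,0,0,0,0,0,0,0,0]}'
python3 - <<'E'
from h import *
c=bot.capture("wrist"); cv2.imwrite("pics/w20.png",c["color"][:,:,::-1])
c=bot.capture("scene"); crop(c,160,130,310,250,5,"s12")
go(pl(138,-30,.13),88)
E
```

```text
time_s: 25.63
position: [0.5111, -0.0914, 0.153]
tcp_rot: [[-0.0, 0.035, 0.999], [0.001, 0.999, -0.035], [-1.0, 0.001, -0.001]]
force: [0.0, -0.4, -2.8]
opening: 0.732
at [ 0.5111 -0.091   0.153 ] ang 88.1 yaw 0.1 tool shift now [23.  -5.2 48.8] after yaw [23.  -5.2 48.8] t 25.73 F [ 0.   0.5 -2.4] op 63.5
```

View pics/s12.png

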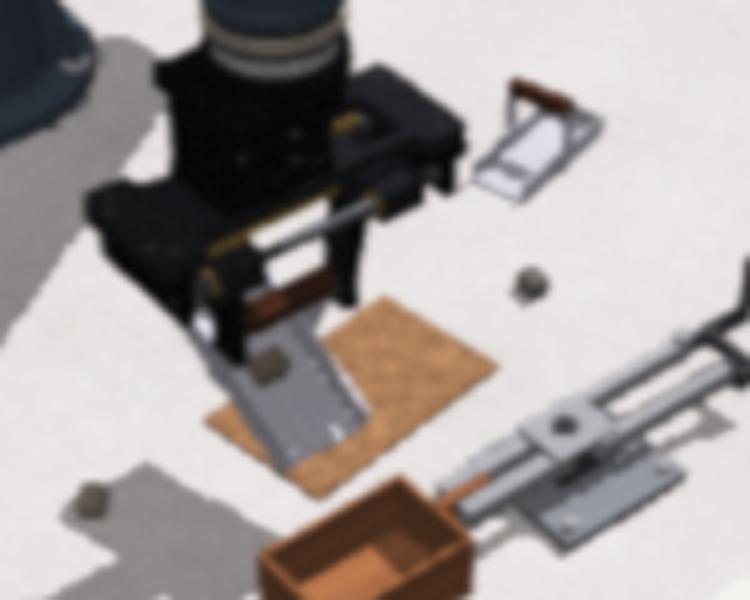

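View pics/w20.png

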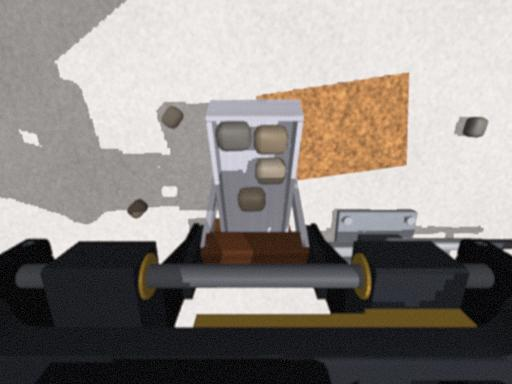

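Run:
```python
from h import *
c=bot.capture("scene")
def topl(w):
    d=(w[:2]-PO)*1000;return np.array([d@[np.cos(PA),np.sin(PA)],d@[-np.sin(PA),np.cos(PA)]])
for p in [(283,470),(370,414)]:
    w=onz(c,*(np.array(p)/5+[159.6,129.6]),.073); print(w,topl(w))
# tub rim corners
for p in [(262,550),(402,478),(472,536)]:
    w=onz(c,*(np.array(p)/5+[159.6,129.6]),.045); print(w,topl(w))
```

```text
[ 0.53995032 -0.11673125  0.073     ] [157.54014138 -49.08151243]
[ 0.53687653 -0.05238084  0.073     ] [ 93.33620708 -54.39922377]
[ 0.55768591 -0.14639453  0.045     ] [186.5663899  -30.32148777]
[ 0.56548842 -0.05341023  0.045     ] [ 93.36642711 -25.76883371]
[ 0.62413775 -0.0538772   0.045     ] [91.78628366 32.86106138]
```

```bash
python3 -m inch '{"dp": [[0,-1,1],[0,-1,2],[0,-1,3],[0,-1,4],[0,-1,5],[0,-1,5],[0,-1,5],[0,-1,5],[0,-1,4.5],[0,0,4],[0,0,3.5],[0,0,3],[0,0,2],[0,0,1],[0,0,0.5],[0,0,0]], "yaw": [0,0,0,0,0,0,0,0,0,0,0,0,0,0,0,0]}'
python3 - <<'E'
from h import *
c=bot.capture("wrist"); crop(c,195,85,315,260,4,"w20")
c=bot.capture("scene"); crop(c,180,160,290,260,7,"s12")
go(pl(138,-30,.13),88)
E
```

```text
time_s: 27.12
position: [0.5594, -0.1025, 0.153]
tcp_rot: [[-0.0, 0.035, 0.999], [0.0, 0.999, -0.035], [-1.0, 0.0, -0.0]]
force: [-0.6, 0.1, -2.0]
opening: 0.733
at [ 0.5592 -0.1025  0.153 ] ang 88.0 yaw 0.0 tool shift now [23.   4.7  0.3] after yaw [23.   4.7  0.3] t 27.22 F [ 0.2  0.3 -2.6] op 63.7
```

View pics/s12.png

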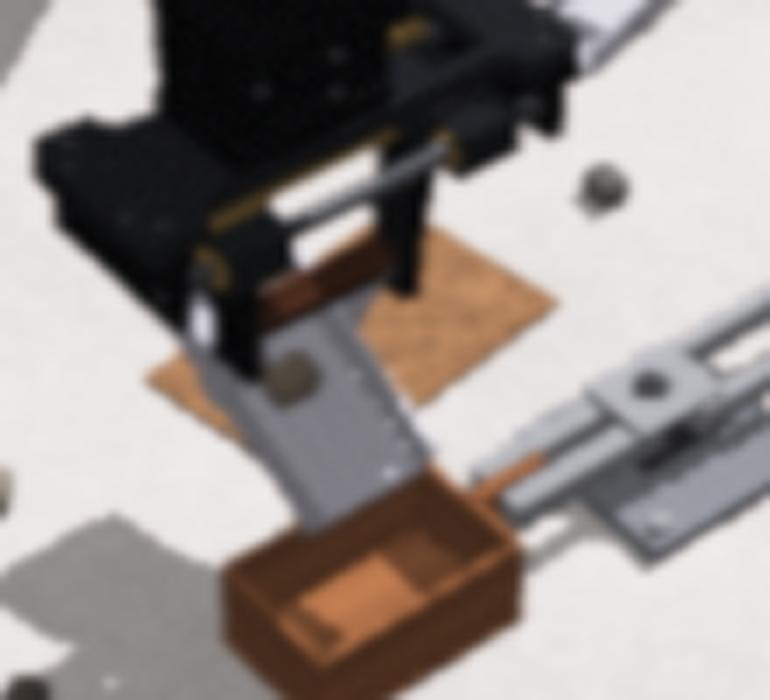

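View pics/w20.png

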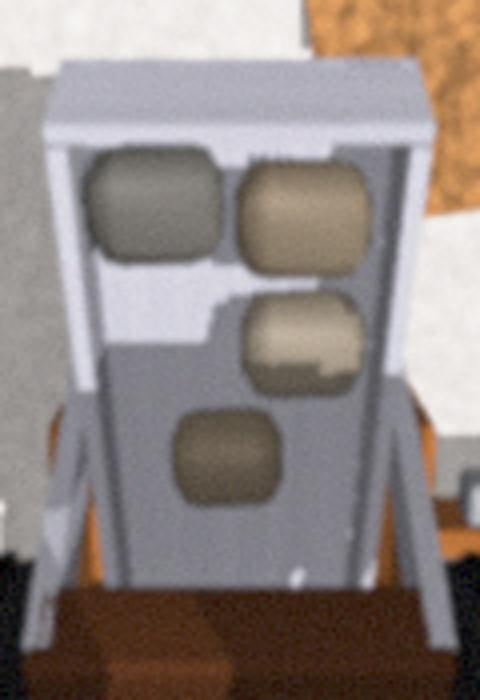

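```bash
python3 -m inch '{"dp": [[2,0,0],[4,0,0],[6,0,0],[7,0,0],[6,0,0],[4,0,0],[3,0,0],[1,0,0],[0,0,0]], "yaw": [0,0,0,0,0,0,0,0,0]}'
python3 - <<'E'
from h import *
c=bot.capture("wrist"); crop(c,195,85,315,260,4,"w20")
c=bot.capture("scene"); crop(c,180,160,290,260,7,"s12")
go(pl(138,-30,.13),88)
E
```

```text
time_s: 27.97
position: [0.5593, -0.1026, 0.1196]
tcp_rot: [[-0.001, 0.035, 0.999], [0.0, 0.999, -0.035], [-1.0, 0.0, -0.001]]
force: [-0.1, -0.3, -2.1]
opening: 0.732
at [ 0.5597 -0.1027  0.1202] ang 88.0 yaw 0.0 tool shift now [-9.8  4.8 -0.1] after yaw [-9.8  4.8 -0.1] t 28.07 F [-0.5  0.  -2.4] op 63.6
```

View pics/s12.png

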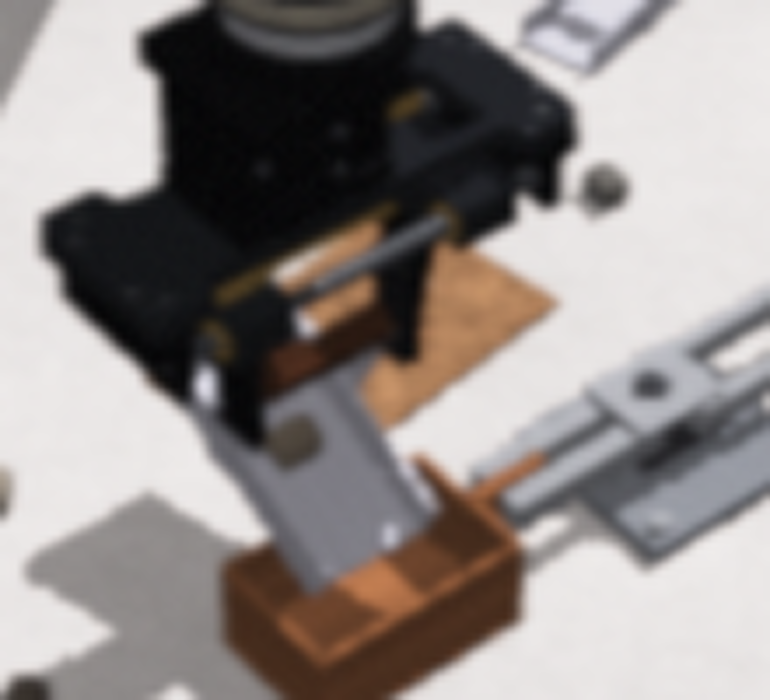

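```bash
python3 -m inch '{"dp": [[0,0,12],[0,0,-12],[0,0,12],[0,0,-12],[0,0,12],[0,0,-12],[0,0,0],[0,0,0]], "yaw": [0,0,0,0,0,0,0,0]}'
python3 - <<'E'
from h import *
c=bot.capture("wrist"); crop(c,195,85,315,260,4,"w21")
c=bot.capture("scene"); crop(c,180,160,290,260,7,"s13")
go(pl(138,-30,.13),88)
E
```

```text
time_s: 28.73
position: [0.5591, -0.1024, 0.1203]
tcp_rot: [[-0.0, 0.035, 0.999], [0.0, 0.999, -0.035], [-1.0, 0.0, -0.0]]
force: [0.8, -0.6, -2.5]
opening: 0.734
at [ 0.5599 -0.1027  0.1204] ang 88.0 yaw -0.0 tool shift now [-9.6  4.9 -0.4] after yaw [-9.6  4.9 -0.4] t 28.83 F [-0.2 -1.  -1.8] op 63.7
```

View pics/s13.png

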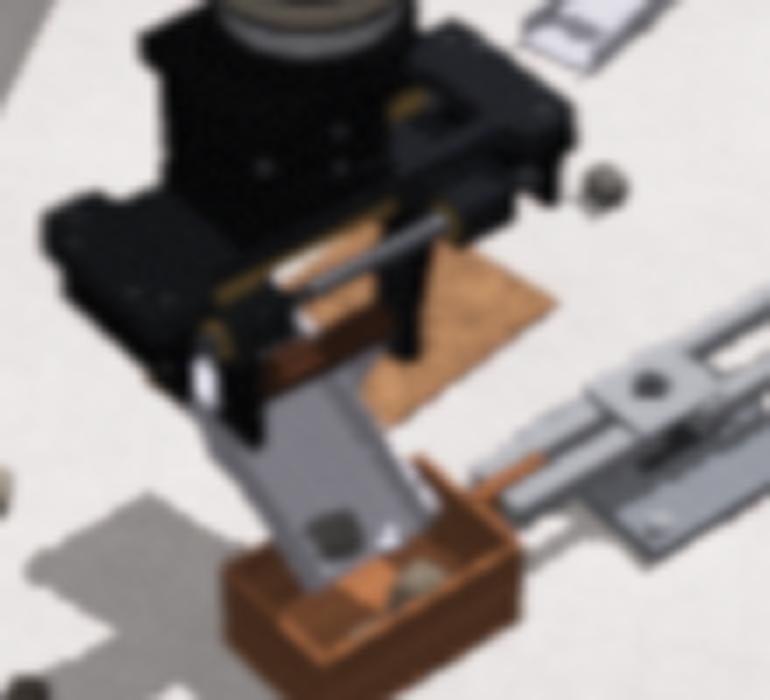

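View pics/w21.png

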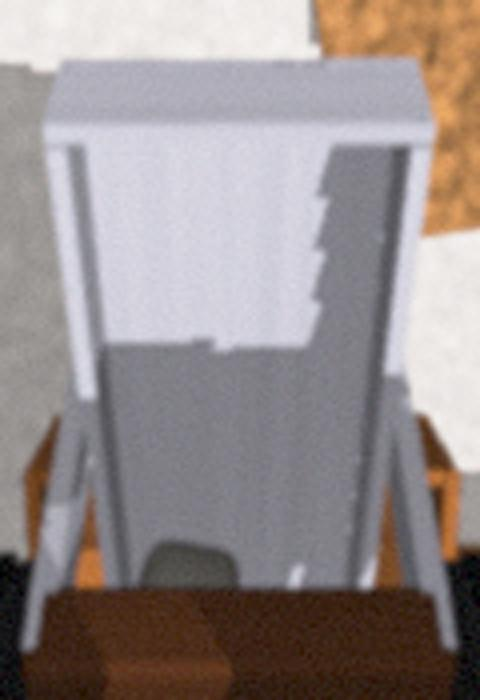

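Excellent: the shaking works; one pebble is still on the tray near the lip (s13 at about (335,535)). Shake once more.

```bash
python3 -m inch '{"dp": [[0,0,12],[0,0,-12],[0,0,12],[0,0,-12],[0,0,0],[0,0,0]], "yaw": [0,0,0,0,0,0]}'
python3 - <<'E'
from h import *
c=bot.capture("wrist"); crop(c,195,85,315,260,4,"w21")
c=bot.capture("scene"); crop(c,180,160,290,260,7,"s13")
E
```

```text
time_s: 29.33
position: [0.5592, -0.1025, 0.1201]
tcp_rot: [[-0.001, 0.035, 0.999], [0.0, 0.999, -0.035], [-1.0, 0.0, -0.001]]
force: [-0.4, -0.2, -1.5]
opening: 0.73
```

View pics/s13.png

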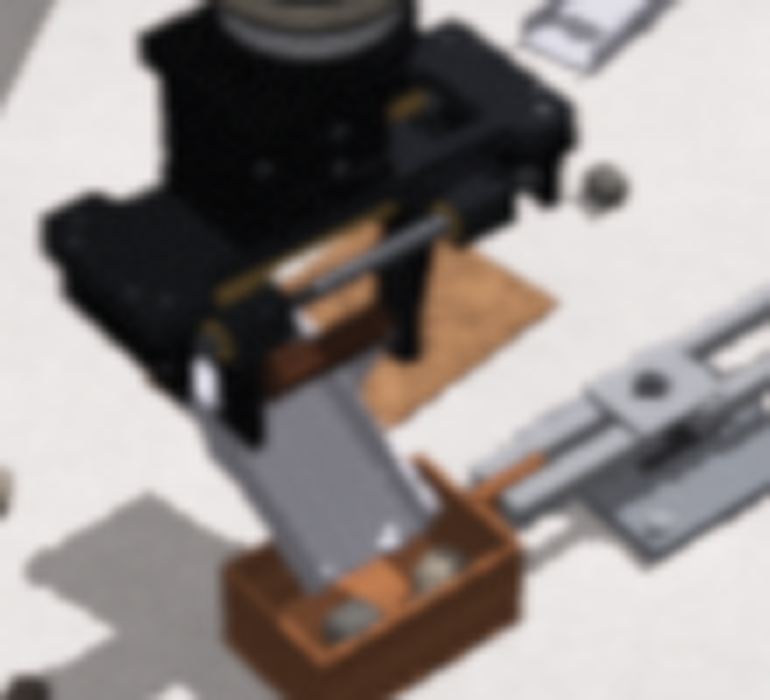

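```bash
python3 -m inch '{"dp": [[-10,0,0],[-25,0,0],[-30,0,0],[-15,10,-2],[0,25,-6],[0,35,-8],[0,35,-8],[0,35,-8],[0,35,-8],[0,35,-8],[0,35,-8],[0,35,-8],[0,35,-8],[0,35,-8],[0,35,-8],[0,35,-8],[0,30,-6],[0,14,0],[0,0,0]], "yaw": [0,0,0,0,0,0,0,0,0,0,0,0,0,0,0,0,0,0,0]}'
python3 - <<'E'
from h import *
go((.474,.33,.115),88)
c=bot.capture("scene"); cv2.imwrite("pics/s14.png",c["color"][:,:,::-1])
c=bot.capture("top"); cv2.imwrite("pics/t14.png",c["color"][:,:,::-1])
E
```

```text
time_s: 31.02
position: [0.4738, 0.3681, 0.2009]
tcp_rot: [[0.002, 0.031, 1.0], [0.002, 1.0, -0.031], [-1.0, 0.002, 0.002]]
force: [0.4, -0.3, -1.9]
opening: 0.731
at [0.4738 0.3681 0.2009] ang 88.2 yaw 0.2 tool shift now [ 85.8 -38.2   1.2] after yaw [ 85.8 -38.2   1.3] t 31.02 F [ 0.4 -0.3 -1.9] op 63.6
```

View pics/s14.png

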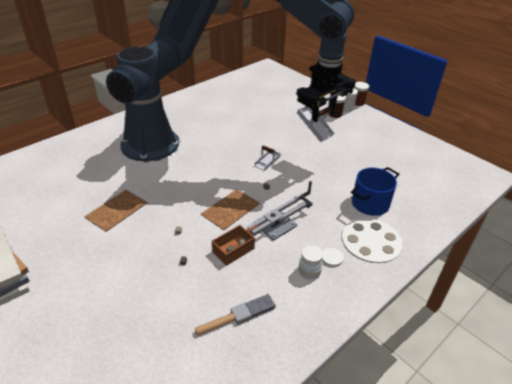

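View pics/t14.png

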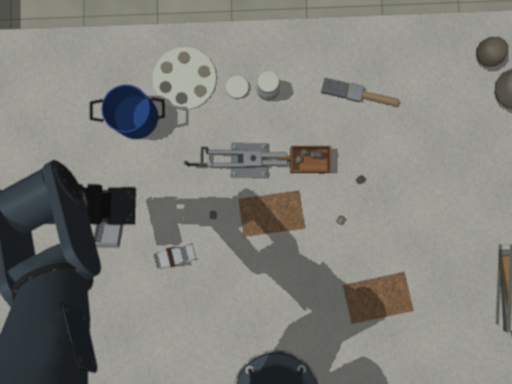

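```bash
python3 -m inch '{"dp": [[10,-15,0],[25,-15,0],[30,-8,0],[30,0,0],[15,0,0],[5,0,0],[0,0,0]], "yaw": [0,0,0,0,0,0,0]}'
python3 -m inch '{"dp": [[3,0,0],[3,0,0],[3,0,0],[3,0,0],[0,0,0]], "yaw": [0,0,0,0,0]}'
```

```text
time_s: 31.7
position: [0.4722, 0.3248, 0.084]
tcp_rot: [[-0.003, 0.037, 0.999], [-0.002, 0.999, -0.037], [-1.0, -0.002, -0.003]]
force: [0.1, -0.1, -2.3]
opening: 0.733
time_s: 32.12
position: [0.47, 0.327, 0.0773]
tcp_rot: [[-0.003, 0.035, 0.999], [0.0, 0.999, -0.035], [-1.0, -0.0, -0.003]]
force: [-8.8, -1.3, 21.8]
opening: 0.731
```

```bash
python3 -m inch '{"dp": [[-3,0,0],[-3,0,-2],[0,0,-3],[1,0,-3],[1.5,0,-3],[2,0,-3],[0,0,0]], "yaw": [0,0,0,0,0,0,0]}'
python3 - <<'E'
from h import *
c=bot.capture("wrist"); crop(c,195,85,315,260,4,"w22")
go((.474,.33,.06),88)
E
```

```text
time_s: 32.7
position: [0.4577, 0.3273, 0.0746]
tcp_rot: [[-0.0, 0.035, 0.999], [0.0, 0.999, -0.035], [-1.0, -0.0, -0.0]]
force: [-1.6, 0.4, 4.9]
opening: 0.731
at [0.4579 0.3273 0.0747] ang 88.0 yaw 0.0 tool shift now [14.7  3.3 16. ] after yaw [14.7  3.3 16. ] t 32.75 F [-2.   0.4  5.1] op 63.1
```

View pics/w22.png

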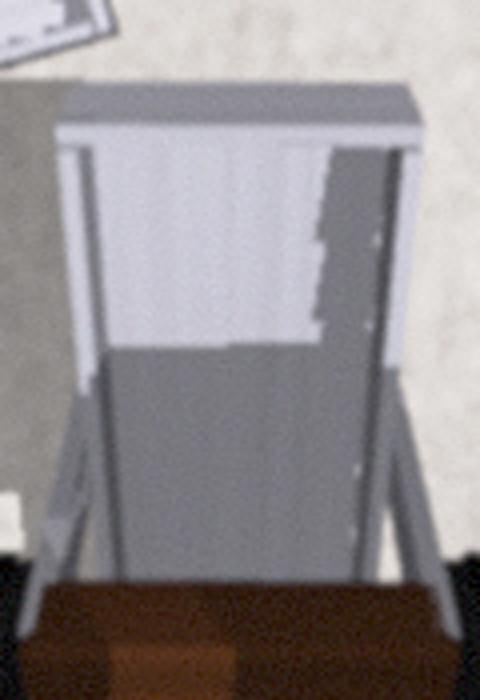

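Run:
```python
from h import *
c=bot.capture("wrist"); cv2.imwrite("pics/w23.png",c["color"][:,:,::-1])
for p in [(115,35),(100,0)]:
    print(onz(c,*(np.array(p)/4+[194.6,84.6]),.0),onz(c,*(np.array(p)/4+[194.6,84.6]),.02))
```

```text
[0.36213492 0.30556665 0.        ] [0.3631198  0.30774087 0.02      ]
[0.35557852 0.30305678 0.        ] [0.35714583 0.30545396 0.02      ]
```

View pics/w23.png

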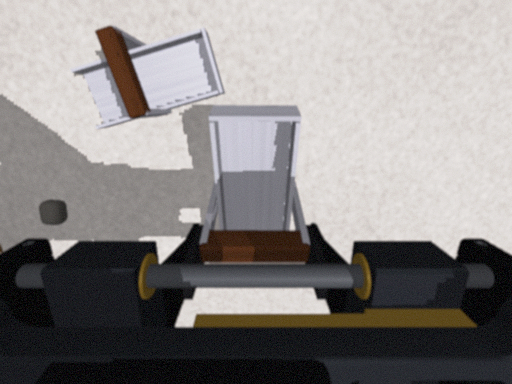

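```bash
python3 -m inch '{"dp": [[-10,0,0],[-5,5,15],[0,5,20],[5,5,15],[8,0,0],[2,0,0],[0,0,0]], "yaw": [0,0,0,0,0,0,0]}'
python3 -m inch '{"dp": [[1.6,0,-3],[1.8,0,-3],[2,0,-3],[2.2,0,-3],[2.4,0,-3],[0,0,0]], "yaw": [0,0,0,0,0,0]}'
python3 -m inch '{"dp": [[2.5,0,-2.5],[2.6,0,-2.5],[2.6,0,-2.5],[0,0,0]], "yaw": [0,0,0,0]}'
python3 - <<'E'
from h import *
c=bot.capture("wrist"); crop(c,195,85,315,260,4,"w22")
c=bot.capture("scene"); crop(c,260,90,380,180,6,"s15")
go((.474,.33,.06),88)
E
```

```text
time_s: 33.38
position: [0.508, 0.3401, 0.0737]
tcp_rot: [[-0.002, 0.035, 0.999], [-0.001, 0.999, -0.035], [-1.0, -0.001, -0.002]]
force: [1.9, 0.4, -1.3]
opening: 0.733
time_s: 33.88
position: [0.4924, 0.3408, 0.0642]
tcp_rot: [[-0.002, 0.035, 0.999], [-0.0, 0.999, -0.035], [-1.0, -0.001, -0.002]]
force: [0.9, 0.2, 1.8]
opening: 0.734
time_s: 34.22
position: [0.4867, 0.3411, 0.0584]
tcp_rot: [[0.001, 0.034, 0.999], [-0.0, 0.999, -0.034], [-1.0, -0.0, 0.001]]
force: [-1.1, -2.6, 12.7]
opening: 0.731
at [0.4867 0.3411 0.0584] ang 88.0 yaw 0.0 tool shift now [ -1.6 -11.5 -12.3] after yaw [ -1.6 -11.5 -12.3] t 34.32 F [-1.  -1.9 12.3] op 64.0
```

View pics/w22.png

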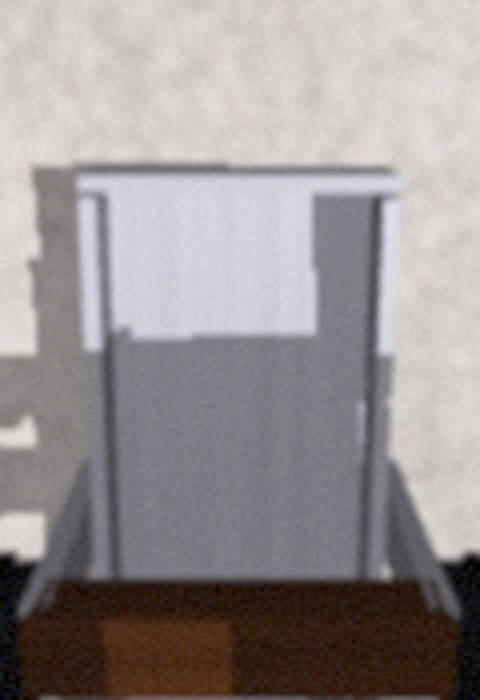

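View pics/s15.png

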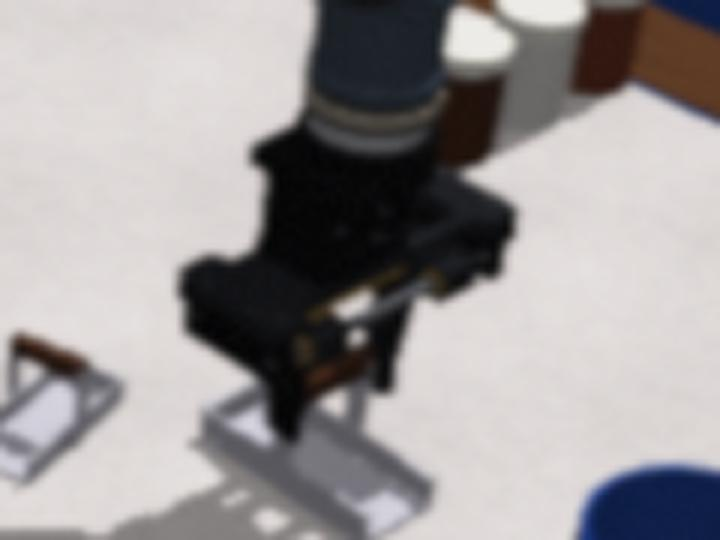

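```bash
python3 -m inch '{"dp": [[0,0,0],[0,0,0],[0,0,0],[0,0,0],[-20,0,0],[-30,0,0],[-40,0,0],[-40,0,0],[0,0,0]], "yaw": [0,0,0,0,0,0,0,0,0]}' 87
python3 - <<'E'
from h import *
c=bot.capture("wrist"); cv2.imwrite("pics/w24.png",c["color"][:,:,::-1])
c=bot.capture("scene"); crop(c,260,90,380,180,6,"s15")
t=bot.capture("top"); crop(t,190,150,400,250,3.8,"t16")
go((.454,.144,.1),88)
E
```

```text
time_s: 35.07
position: [0.4907, 0.3435, 0.1942]
tcp_rot: [[0.013, 0.035, 0.999], [0.006, 0.999, -0.035], [-1.0, 0.007, 0.013]]
force: [1.4, 0.8, 0.8]
opening: 1.002
at [0.486  0.3411 0.1867] ang 88.0 yaw 0.0 tool shift now [  86.7 -198.1  -25.1] after yaw [  86.7 -198.1  -25. ] t 35.22 F [-0.2  0.1 -0.5] op 86.8
```

View pics/s15.png

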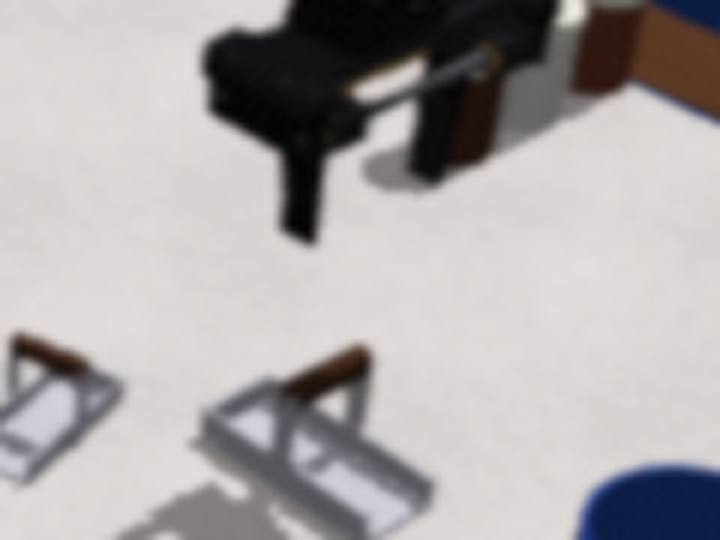

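View pics/w24.png

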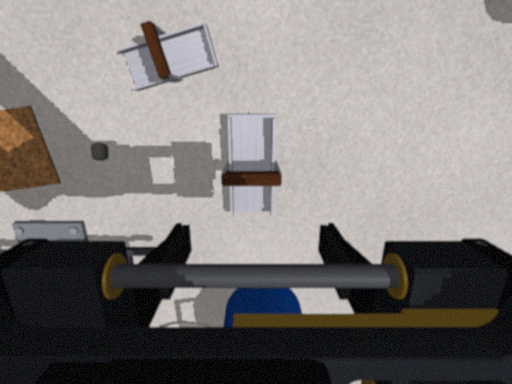

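View pics/t16.png

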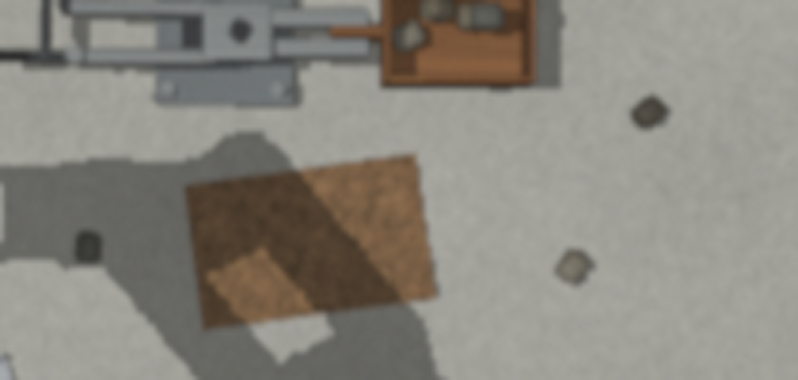

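Run:
```python
from h import *
c=bot.capture("wrist"); print(onz(c,100,151,.008))
t=bot.capture("top")
for n,p in dict(c=(88,246),a=(650,112),b=(574,267)).items(): print(n,onz(t,*(np.array(p)/3.8+[189.6,149.6]),.016))
hs=cv2.cvtColor(c["color"],cv2.COLOR_RGB2GRAY)[135:168,82:118]
m=(hs<75).astype(np.uint8); k=max(cv2.findContours(m,0,1)[0],key=cv2.contourArea); print(cv2.minAreaRect(k))
go((.456,.147,.1),88)
```

```text
[0.44696711 0.15055514 0.008     ]
c [0.45573248 0.14559546 0.016     ]
a [ 0.53609683 -0.23502121  0.016     ]
b [ 0.43335737 -0.18024779  0.016     ]
((19.0, 23.0), (16.0, 16.0), 90.0)
at [0.4851 0.3406 0.185 ] ang 88.0 yaw 0.0 tool shift now [  85.4 -194.4  -22. ] after yaw [  85.4 -194.4  -22. ] t 35.32 F [ 0.5  0.6 -0.9] op 87.0
```

```bash
python3 -m inch '{"dp": [[0,-20,-4],[0,-40,-6],[10,-40,-6],[20,-40,-5],[25,-35,-4],[25,-18,-2],[0,0,0],[0,0,0]], "yaw": [0,0,0,0,0,0,0,0]}' 50
cat >> h.py <<'E'
def peb(u,v,z=.008):
    c=bot.capture("wrist");s=bot.read_state();w=onz(c,u,v,z)
    print("peb",w.round(4),"tool",(s["tcp_rot"].T@(w-s["position"])*1000).round(1))
E
python3 - <<'E'
from h import *
c=bot.capture("wrist"); cv2.imwrite("pics/w25.png",c["color"][:,:,::-1])
go((.452,.148,.1),88)
E
```

```text
time_s: 35.98
position: [0.4514, 0.1525, 0.107]
tcp_rot: [[-0.007, 0.038, 0.999], [-0.0, 0.999, -0.038], [-1.0, -0.001, -0.007]]
force: [0.7, -0.2, 0.1]
opening: 0.587
at [0.4529 0.1534 0.1082] ang 87.9 yaw -0.1 tool shift now [ 8.2 -5.5 -0.7] after yaw [ 8.2 -5.5 -0.7] t 36.03 F [ 1.1 -0.2  0.2] op 50.9
```

View pics/w25.png

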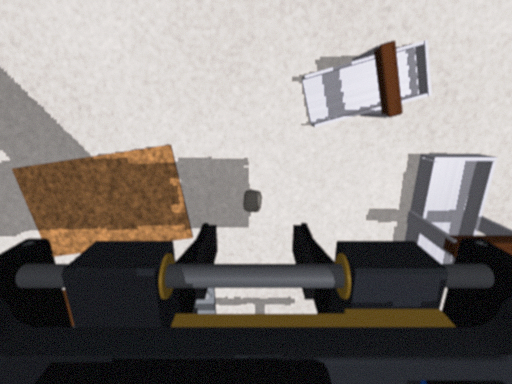

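Run:
```python
from h import *
peb(253,200)
```

```text
peb [0.4565 0.1517 0.008 ] tool [101.   -2.2   2.9]
```

```bash
python3 -m inch '{"dp": [[30,-1,1.5],[35,-1,1],[20,0,0.5],[6,0,0],[0,0,0]], "yaw": [0,0,0,0,0]}'
python3 -m inch '{"dp": [[0,0,0],[0,0,0],[0,0,0],[0,0,0],[0,0,0]], "yaw": [0,0,0,0,0]}' 8
python3 - <<'E'
from h import *
c=bot.capture("wrist"); crop(c,180,150,330,270,5,"w26")
go(pl(143,0,.11),-2)
E
```

```text
time_s: 36.5
position: [0.4562, 0.1524, 0.0175]
tcp_rot: [[-0.001, 0.033, 0.999], [-0.0, 0.999, -0.033], [-1.0, -0.0, -0.001]]
force: [0.2, 0.1, -0.4]
opening: 0.577
time_s: 36.92
position: [0.4569, 0.1514, 0.0192]
tcp_rot: [[0.002, 0.035, 0.999], [0.0, 0.999, -0.035], [-1.0, 0.0, 0.002]]
force: [0.3, -0.4, -0.2]
opening: 0.283
at [0.4567 0.1514 0.0189] ang 88.0 yaw 90.0 tool shift now [ -90.9 -250.5  141.8] after yaw [-90.9 141.8 250.5] t 36.97 F [-0.2  0.6  0. ] op 20.3
```

View pics/w26.png

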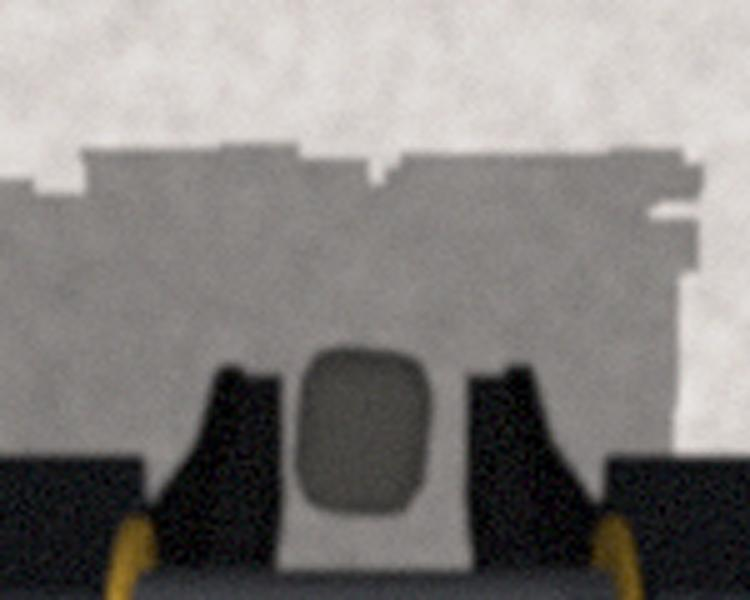

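```bash
python3 -m inch '{"dp": [[0,0,0],[0,0,0],[0,0,0]], "yaw": [0,0,0]}'
python3 -m inch '{"dp": [[-10,0,0],[-30,0,0],[-40,0,0],[-20,0,0],[0,0,0]], "yaw": [0,0,0,0,0]}'
python3 - <<'E'
from h import *
c=bot.capture("wrist"); crop(c,180,150,330,270,5,"w26")
go(pl(143,0,.11),88)
E
```

```text
time_s: 37.22
position: [0.4566, 0.1514, 0.0188]
tcp_rot: [[0.001, 0.035, 0.999], [0.0, 0.999, -0.035], [-1.0, 0.0, 0.001]]
force: [0.0, -0.3, 6.0]
opening: 0.205
time_s: 37.63
position: [0.4589, 0.1517, 0.1225]
tcp_rot: [[0.009, 0.035, 0.999], [0.001, 0.999, -0.035], [-1.0, 0.001, 0.009]]
force: [-0.5, 0.4, 0.3]
opening: 0.203
at [0.4578 0.1515 0.1206] ang 88.0 yaw 0.0 tool shift now [  11.2 -250.7  140.5] after yaw [  11.2 -250.7  140.5] t 37.68 F [ 0.2 -0.1 -0.4] op 17.6
```

View pics/w26.png

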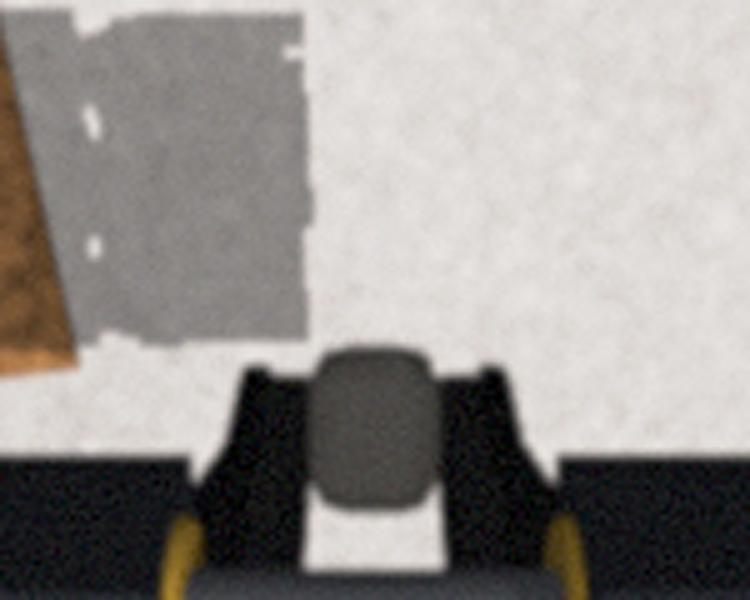

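```bash
python3 -m inch '{"dp": [[0,-20,10],[0,-35,18],[0,-35,18],[0,-35,18],[0,-35,18],[0,-35,18],[0,-35,18],[0,-27,14],[0,0,0],[0,0,0]], "yaw": [0,0,0,0,0,0,0,0,0,0]}'
python3 - <<'E'
from h import *
c=bot.capture("wrist"); cv2.imwrite("pics/w27.png",c["color"][:,:,::-1])
go(pl(150,-8,.055),88)
E
```

```text
time_s: 38.52
position: [0.5787, -0.1117, 0.1164]
tcp_rot: [[-0.002, 0.038, 0.999], [0.001, 0.999, -0.038], [-1.0, 0.001, -0.002]]
force: [-0.9, 0.7, 0.3]
opening: 0.201
at [ 0.5777 -0.11    0.1165] ang 87.9 yaw -0.1 tool shift now [61.4 -0.6  3.9] after yaw [61.4 -0.6  3.9] t 38.57 F [ 0.3  0.8 -0.7] op 18.1
```

View pics/w27.png

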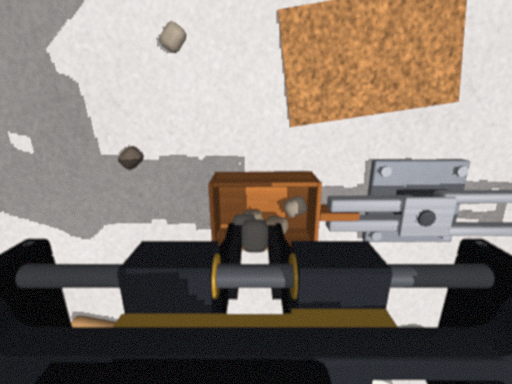

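```bash
python3 -m inch '{"dp": [[20,-3,-2],[25,-3,-2],[10,0,0],[3,0,0],[0,0,0]], "yaw": [0,0,0,0,0]}'
python3 -m inch '{"dp": [[0,0,0],[0,0,0],[0,0,0],[0,0,0],[-20,0,0],[-40,0,0]], "yaw": [0,0,0,0,0,0]}' 45
python3 - <<'E'
from h import *
c=bot.capture("wrist"); cv2.imwrite("pics/w28.png",c["color"][:,:,::-1])
go((.536,-.232,.1),88)
E
```

```text
time_s: 38.98
position: [0.5733, -0.114, 0.0598]
tcp_rot: [[-0.004, 0.033, 0.999], [0.002, 0.999, -0.033], [-1.0, 0.001, -0.004]]
force: [-1.2, -0.1, 2.5]
opening: 0.205
time_s: 39.48
position: [0.5715, -0.1145, 0.1164]
tcp_rot: [[-0.01, 0.035, 0.999], [0.004, 0.999, -0.035], [-1.0, 0.004, -0.011]]
force: [0.6, 0.3, 0.1]
opening: 0.497
at [ 0.5775 -0.1166  0.1264] ang 88.0 yaw 0.0 tool shift now [  26.4 -116.7  -37.6] after yaw [  26.4 -116.7  -37.6] t 39.53 F [2.  0.3 4.2] op 44.1
```

View pics/w28.png

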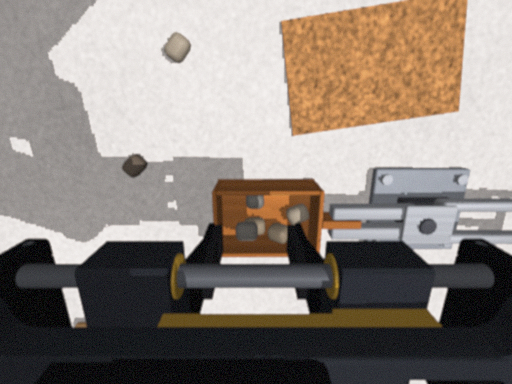

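Run:
```python
from h import *
peb(134,165);peb(176,47)
c=bot.capture("wrist"); crop(c,105,25,205,185,4.5,"w29")
```

```text
peb [ 0.5464 -0.2401  0.008 ] tool [ 117.3 -123.6  -29.1]
peb [ 0.4417 -0.1836  0.008 ] tool [ 114.4  -71.3 -133.9]
```

View pics/w29.png

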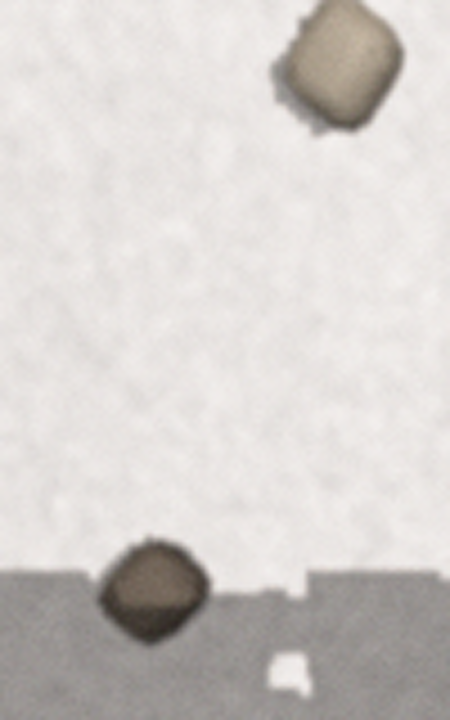

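```bash
python3 -m inch '{"dp": [[0,-35,-8],[0,-40,-10],[10,-35,-8],[10,-10,-2],[0,0,0],[0,0,0],[0,0,0],[0,0,0],[0,0,0],[0,0,0],[0,0,0]], "yaw": [0,0,0,0,7,7,7,7,7,6,0]}'
python3 - <<'E'
from h import *
c=bot.capture("wrist"); cv2.imwrite("pics/w30.png",c["color"][:,:,::-1])
go((.541,-.237,.1),47)
E
```

```text
time_s: 40.6
position: [0.5419, -0.2337, 0.0987]
tcp_rot: [[-0.003, 0.683, 0.73], [0.002, 0.73, -0.683], [-1.0, -0.0, -0.003]]
force: [-0.5, -0.4, -0.7]
opening: 0.515
at [ 0.542  -0.2339  0.0988] ang 47.1 yaw 0.1 tool shift now [-1.2 -3.   1.4] after yaw [-1.2 -3.   1.4] t 40.65 F [-0.1  0.3  0.2] op 45.0
```

View pics/w30.png

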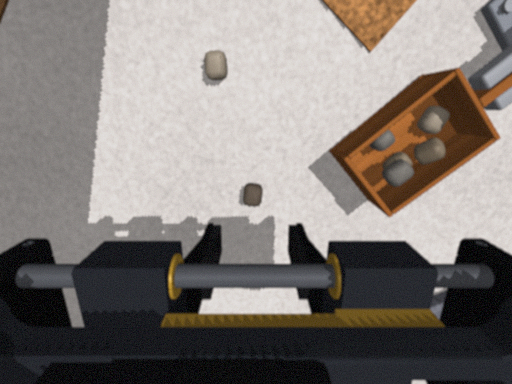

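Run:
```python
from h import *
peb(253,195); c=bot.capture("wrist"); crop(c,320,60,512,220,4,"w31")
t=bot.capture("top"); crop(t,280,135,350,190,10,"t17")
```

```text
peb [ 0.5376 -0.2322  0.008 ] tool [91.1 -1.7 -4.4]
```

View pics/w31.png

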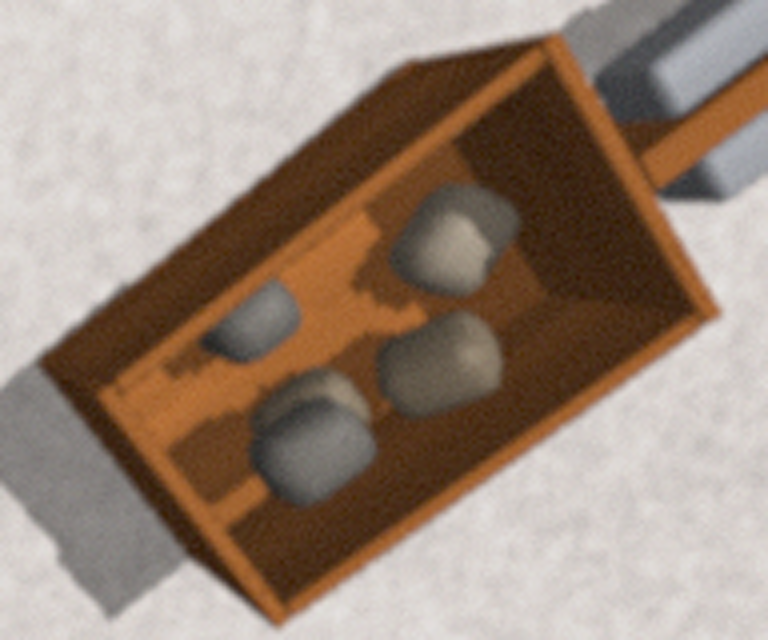

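View pics/t17.png

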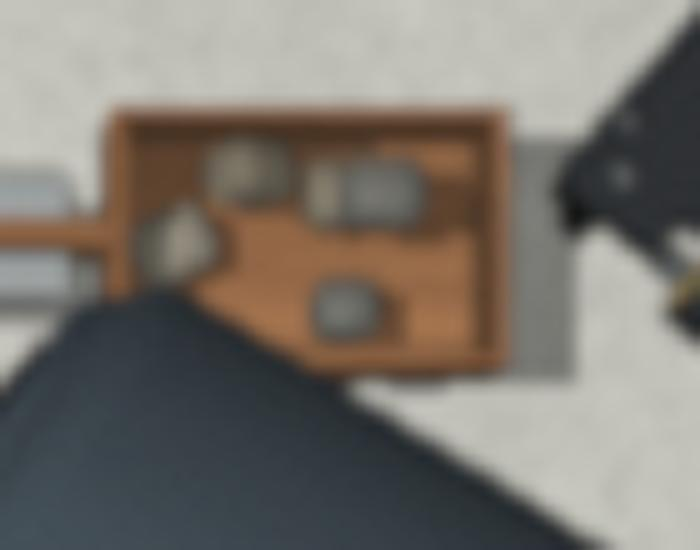

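```bash
python3 -m inch '{"dp": [[25,-1,-2],[30,-1,-2],[18,0,0],[7.5,0,0],[0,0,0]], "yaw": [0,0,0,0,0]}'
python3 -m inch '{"dp": [[0,0,0],[0,0,0],[0,0,0],[0,0,0],[0,0,0],[0,0,0]], "yaw": [0,0,0,0,0,0]}' 8
python3 -m inch '{"dp": [[-10,0,0],[-30,0,0],[-40,0,0],[-20,0,0],[0,0,0]], "yaw": [0,0,0,0,0]}'
python3 - <<'E'
from h import *
c=bot.capture("wrist"); crop(c,180,150,330,270,5,"w26")
go(pl(165,-12,.12),88)
E
```

```text
time_s: 41.22
position: [0.5374, -0.2328, 0.0178]
tcp_rot: [[-0.003, 0.681, 0.732], [0.002, 0.732, -0.681], [-1.0, -0.001, -0.004]]
force: [0.1, 0.3, 0.7]
opening: 0.521
time_s: 41.72
position: [0.539, -0.2339, 0.0206]
tcp_rot: [[0.001, 0.682, 0.731], [-0.001, 0.731, -0.682], [-1.0, 0.0, 0.002]]
force: [0.5, 0.7, 3.6]
opening: 0.197
time_s: 42.13
position: [0.5415, -0.2355, 0.1254]
tcp_rot: [[0.009, 0.682, 0.731], [-0.006, 0.732, -0.682], [-1.0, 0.002, 0.011]]
force: [-0.0, -0.7, -0.6]
opening: 0.201
at [ 0.5402 -0.2347  0.1231] ang 47.0 yaw -41.0 tool shift now [  2.9 104.8 -47.8] after yaw [  2.9 110.4  32.7] t 42.18 F [-0.2 -0.4 -0.3] op 17.5
```

View pics/w26.png

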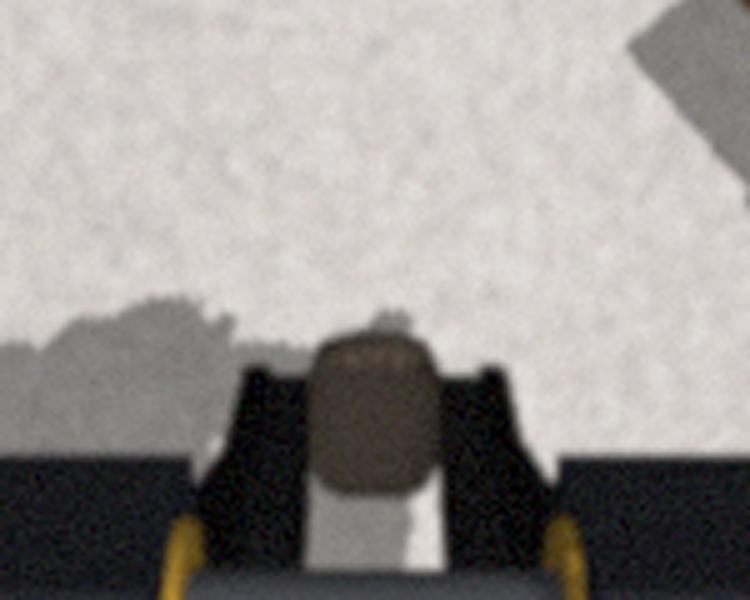

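```bash
python3 - <<'E'
from h import *
go(pl(171,-6,.061),47)
E
python3 -m inch '{"dp": [[0,25,-14],[0,35,-20],[0,30,-17],[0,10,-5],[0,0,0]], "yaw": [0,0,0,0,0]}'
python3 - <<'E'
from h import *
go(pl(171,-6,.061),47)
E
```

```text
at [ 0.5402 -0.2347  0.1231] ang 47.0 yaw 0.0 tool shift now [ 61.9 104.1 -39.7] after yaw [ 61.9 104.1 -39.7] t 42.18 F [-0.2 -0.4 -0.3] op 17.5
time_s: 42.6
position: [0.5649, -0.119, 0.1186]
tcp_rot: [[-0.003, 0.679, 0.734], [0.002, 0.734, -0.679], [-1.0, -0.001, -0.003]]
force: [-0.1, 0.3, 0.3]
opening: 0.2
at [ 0.5649 -0.119   0.1186] ang 47.2 yaw 0.2 tool shift now [57.5  2.7 21.7] after yaw [57.5  2.8 21.7] t 42.6 F [-0.1  0.3  0.3] op 17.4
```

```bash
python3 -m inch '{"dp": [[0,1,12],[15,1,8],[25,0,0],[15,0,0],[2,0,0],[0,0,0]], "yaw": [0,0,0,0,0,0]}'
python3 - <<'E'
from h import *
go(pl(171,-6,.061),47)
c=bot.capture("wrist"); cv2.imwrite("pics/w32.png",c["color"][:,:,::-1])
E
```

```text
time_s: 43.1
position: [0.5804, -0.1354, 0.0611]
tcp_rot: [[-0.003, 0.683, 0.731], [0.001, 0.731, -0.683], [-1.0, -0.002, -0.003]]
force: [0.3, 1.3, -0.4]
opening: 0.197
at [ 0.5804 -0.1354  0.0611] ang 46.9 yaw -0.1 tool shift now [ 0.1  4.2 -1. ] after yaw [ 0.1  4.2 -1. ] t 43.1 F [ 0.3  1.3 -0.4] op 17.1
```

View pics/w32.png

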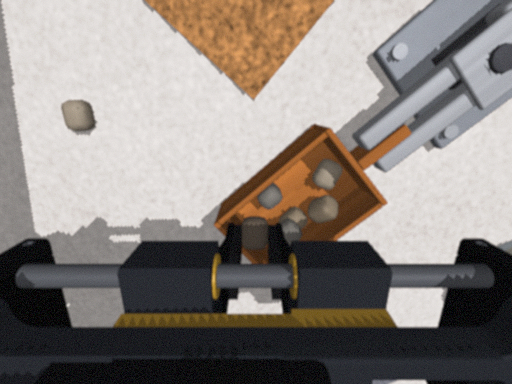

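```bash
python3 -m inch '{"dp": [[0,5,0],[0,0,0]], "yaw": [0,0]}'
python3 -m inch '{"dp": [[0,0,0],[0,0,0],[0,0,0],[0,0,0],[-20,0,0],[-30,0,0],[-10,0,0],[0,0,0]], "yaw": [0,0,0,0,0,0,0,0]}' 45
python3 - <<'E'
from h import *
c=bot.capture("wrist"); cv2.imwrite("pics/w33.png",c["color"][:,:,::-1])
go((.4375,-.182,.1),47)
t=bot.capture("top"); crop(t,280,135,350,190,10,"t17")
E
```

```text
time_s: 43.32
position: [0.5865, -0.1311, 0.0639]
tcp_rot: [[0.003, 0.682, 0.731], [-0.001, 0.731, -0.682], [-1.0, 0.001, 0.003]]
force: [-0.3, -0.0, -0.3]
opening: 0.2
time_s: 43.98
position: [0.5873, -0.1317, 0.1257]
tcp_rot: [[0.006, 0.682, 0.731], [-0.003, 0.731, -0.682], [-1.0, 0.002, 0.006]]
force: [-0.1, 0.3, 0.5]
opening: 0.515
at [ 0.5861 -0.1312  0.124 ] ang 47.0 yaw 0.0 tool shift now [  23.6 -138.5  -74.1] after yaw [  23.6 -138.5  -74.1] t 44.03 F [0.  0.4 0.2] op 44.5
```

View pics/w33.png

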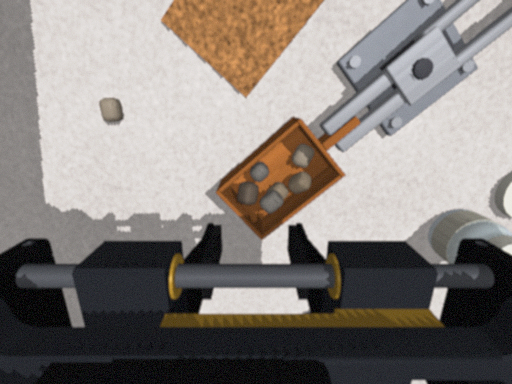

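```bash
python3 - <<'E'
from h import *
peb(111,110)
E
python3 -m inch '{"dp": [[0,-20,-10],[0,-34,-18],[6,-34,-18],[6,-34,-18],[6,-12,-7],[0,0,0],[0,0,0]], "yaw": [0,0,0,0,0,0,0]}'
python3 - <<'E'
from h import *
c=bot.capture("wrist"); cv2.imwrite("pics/w34.png",c["color"][:,:,::-1])
go((.4375,-.182,.1),47)
E
```

```text
peb [ 0.4321 -0.1756  0.008 ] tool [ 114.1 -136.8  -80.5]
time_s: 44.72
position: [0.4409, -0.1803, 0.1036]
tcp_rot: [[-0.002, 0.683, 0.73], [0.002, 0.73, -0.683], [-1.0, -0.0, -0.003]]
force: [0.4, -0.9, 0.8]
opening: 0.52
at [ 0.4423 -0.1807  0.1041] ang 47.0 yaw -0.0 tool shift now [ 4.1 -4.3 -2.6] after yaw [ 4.1 -4.3 -2.6] t 44.77 F [-0.   1.3 -0.9] op 45.1
```

View pics/w34.png

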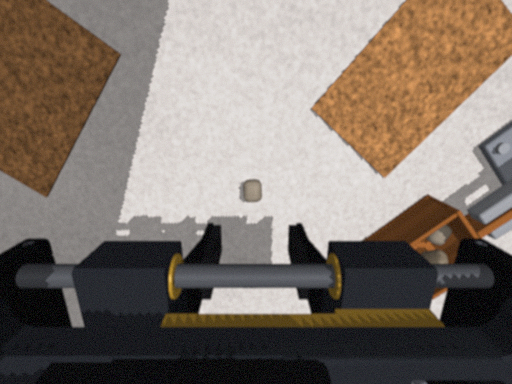

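```bash
python3 - <<'E'
from h import *
peb(252,190)
E
python3 -m inch '{"dp": [[25,-1,-3],[30,-1,-3],[20,0,0],[10,0,0],[0.5,0,0],[0,0,0]], "yaw": [0,0,0,0,0,0]}'
python3 -m inch '{"dp": [[0,0,0],[0,0,0],[0,0,0],[0,0,0],[0,0,0],[0,0,0]], "yaw": [0,0,0,0,0,0]}' 8
python3 -m inch '{"dp": [[-10,0,0],[-30,0,0],[-40,0,0],[-20,0,0],[0,0,0]], "yaw": [0,0,0,0,0]}'
python3 - <<'E'
from h import *
c=bot.capture("wrist"); crop(c,180,150,330,270,5,"w26")
go(pl(155,-10,.12),47)
E
```

```text
peb [ 0.435  -0.1775  0.008 ] tool [96.4 -3.1 -8.2]
time_s: 45.32
position: [0.4371, -0.1777, 0.019]
tcp_rot: [[0.0, 0.681, 0.732], [-0.0, 0.732, -0.681], [-1.0, 0.0, 0.0]]
force: [0.8, 0.4, -0.7]
opening: 0.519
time_s: 45.82
position: [0.4364, -0.178, 0.0198]
tcp_rot: [[0.001, 0.682, 0.731], [-0.001, 0.731, -0.682], [-1.0, 0.0, 0.001]]
force: [0.8, 0.8, 3.7]
opening: 0.204
time_s: 46.23
position: [0.4383, -0.1792, 0.1236]
tcp_rot: [[0.007, 0.682, 0.731], [-0.005, 0.732, -0.682], [-1.0, 0.001, 0.009]]
force: [-0.2, -0.4, 0.1]
opening: 0.2
at [ 0.4374 -0.1786  0.1217] ang 47.0 yaw 0.0 tool shift now [  2.2 142.8  60.6] after yaw [  2.2 142.8  60.6] t 46.28 F [ 0.1 -0.2 -0.5] op 18.1
```

View pics/w26.png

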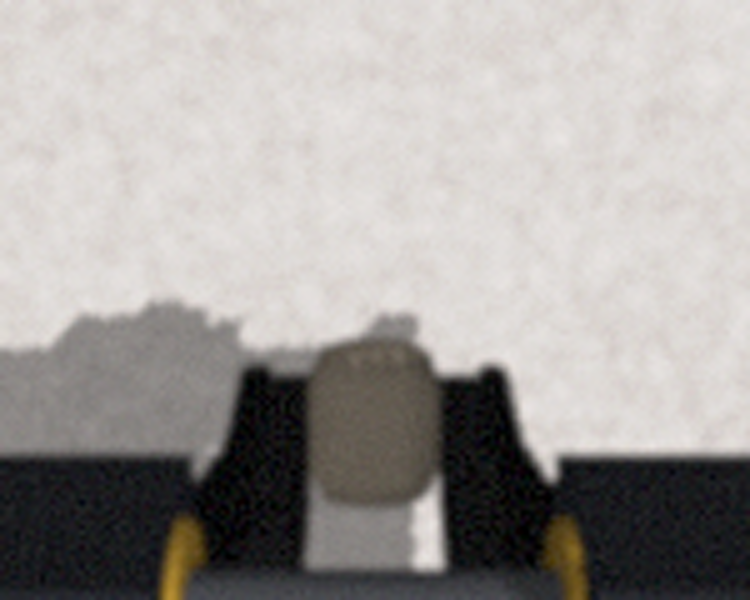

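```bash
python3 - <<'E'
from h import *
go(pl(131,-12,.062),47)
E
python3 -m inch '{"dp": [[0,22,7],[0,34,10],[0,34,10],[0,34,10],[0,30,9],[0,6,2],[0,0,0]], "yaw": [0,0,0,0,0,0,0]}'
python3 - <<'E'
from h import *
go(pl(131,-12,.062),47)
c=bot.capture("wrist"); cv2.imwrite("pics/w35.png",c["color"][:,:,::-1])
E
```

```text
at [ 0.4374 -0.1786  0.1217] ang 47.0 yaw 0.0 tool shift now [ 60.1 159.5  43. ] after yaw [ 60.1 159.5  43. ] t 46.28 F [ 0.1 -0.2 -0.5] op 18.1
time_s: 46.87
position: [0.5812, -0.0921, 0.1177]
tcp_rot: [[-0.001, 0.68, 0.733], [0.0, 0.733, -0.68], [-1.0, -0.0, -0.001]]
force: [-0.6, 0.6, -0.8]
opening: 0.2
at [ 0.5812 -0.0921  0.1177] ang 47.2 yaw 0.2 tool shift now [55.7 -1.7 -2.7] after yaw [55.7 -1.8 -2.7] t 46.87 F [-0.6  0.6 -0.8] op 17.4
```

View pics/w35.png

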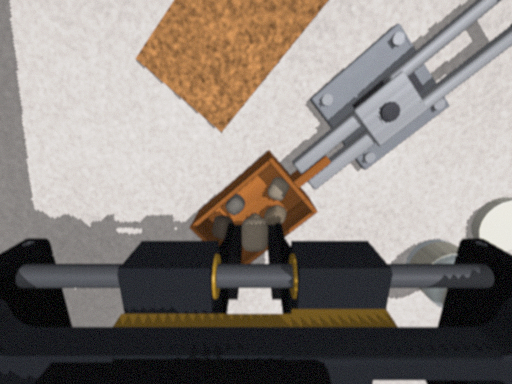

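```bash
python3 -m inch '{"dp": [[15,-1,-1.5],[25,-1,-1.5],[13,0,0],[2,0,0],[0,0,0]], "yaw": [0,0,0,0,0]}'
python3 -m inch '{"dp": [[0,0,0],[0,0,0],[0,0,0],[0,0,0],[-20,0,0],[-30,0,0],[-30,0,0],[0,0,0]], "yaw": [0,0,0,0,0,0,0,0]}' 45
python3 - <<'E'
from h import *
c=bot.capture("wrist"); crop(c,170,100,340,250,4.5,"w36")
go(pl(-165,-16,.12),88)
c=bot.capture("scene"); crop(c,200,170,330,270,6,"s17")
E
```

```text
time_s: 47.33
position: [0.5738, -0.0934, 0.0631]
tcp_rot: [[-0.005, 0.683, 0.73], [0.002, 0.73, -0.683], [-1.0, -0.002, -0.005]]
force: [-0.2, -0.0, 0.2]
opening: 0.199
time_s: 48.0
position: [0.5804, -0.0941, 0.1498]
tcp_rot: [[0.011, 0.682, 0.731], [-0.004, 0.732, -0.682], [-1.0, 0.004, 0.01]]
force: [0.3, -0.0, -0.3]
opening: 0.514
at [ 0.5791 -0.0937  0.1476] ang 47.0 yaw -41.0 tool shift now [  26.8  221.5 -199.8] after yaw [ 26.8 298.3  -5.5] t 48.05 F [-0.8 -0.4  0.2] op 44.7
```

View pics/w36.png

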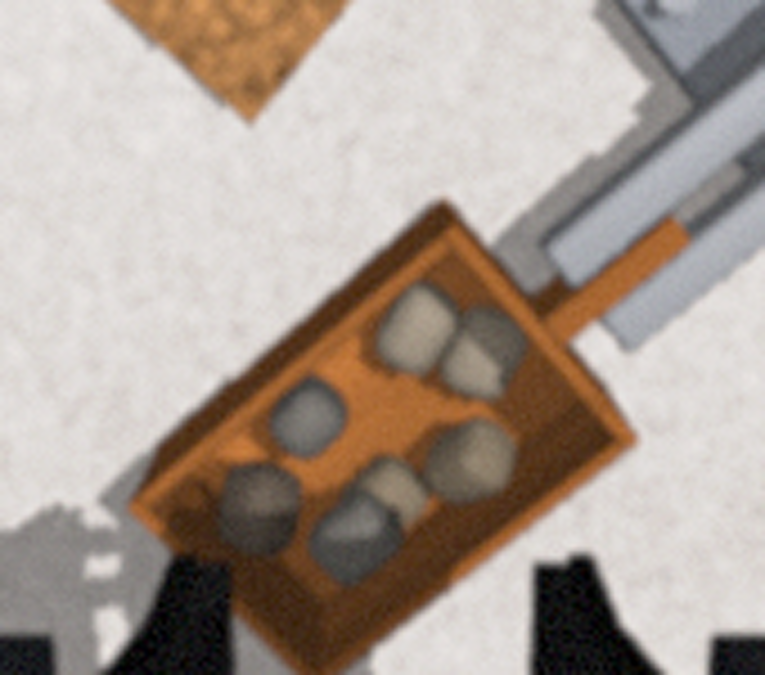

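View pics/s17.png

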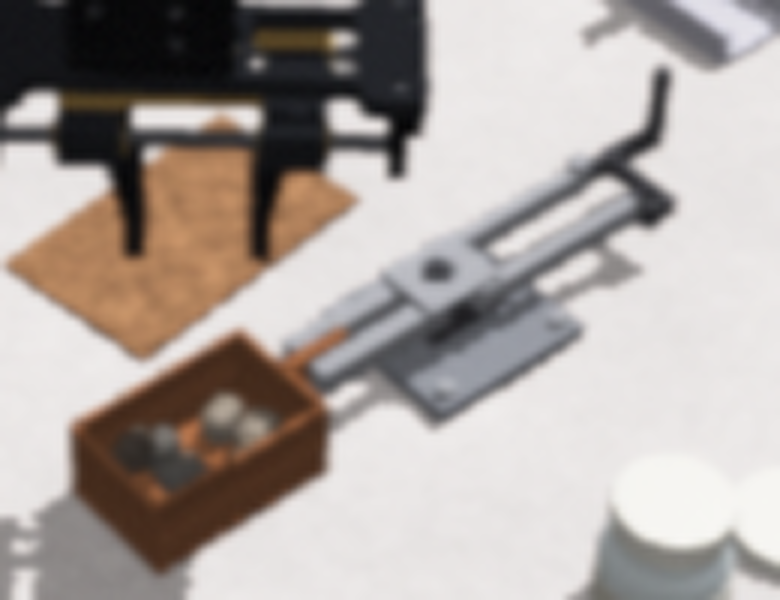

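```bash
python3 -m inch '{"dp": [[0,18,-16],[0,26,-23.5],[0,26,-23.5],[0,26,-23.5],[0,26,-23.5],[0,26,-23.5],[0,26,-23.5],[0,26,-23.5],[0,21,-19],[0,0,0],[0,0,0],[0,0,0],[0,0,0],[0,0,0],[0,0,0],[0,0,0],[0,0,0]], "yaw": [0,0,0,0,0,0,0,0,0,7,7,7,7,7,7,7,0]}'
python3 - <<'E'
from h import *
c=bot.capture("wrist"); cv2.imwrite("pics/w37.png",c["color"][:,:,::-1])
go(pl(-165,-16,.066),-2)
E
```

```text
time_s: 49.52
position: [0.5804, 0.2045, 0.1424]
tcp_rot: [[-0.004, 0.999, -0.037], [-0.001, -0.037, -0.999], [-1.0, -0.003, 0.001]]
force: [0.1, 0.0, 0.1]
opening: 0.518
at [0.5805 0.2045 0.1426] ang -1.9 yaw 0.1 tool shift now [76.6  4.  -0.1] after yaw [76.6  4.  -0.1] t 49.57 F [-0.6  0.2 -0.9] op 45.1
```

View pics/w37.png

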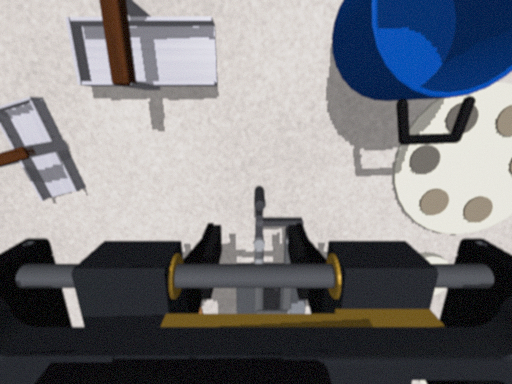

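Run:
```python
from h import *
peb(259.5,188,.078)
c=bot.capture("wrist"); crop(c,220,170,310,260,7,"w38")
```

```text
peb [0.5849 0.2231 0.078 ] tool [ 64.8   3.8 -18.7]
```

View pics/w38.png

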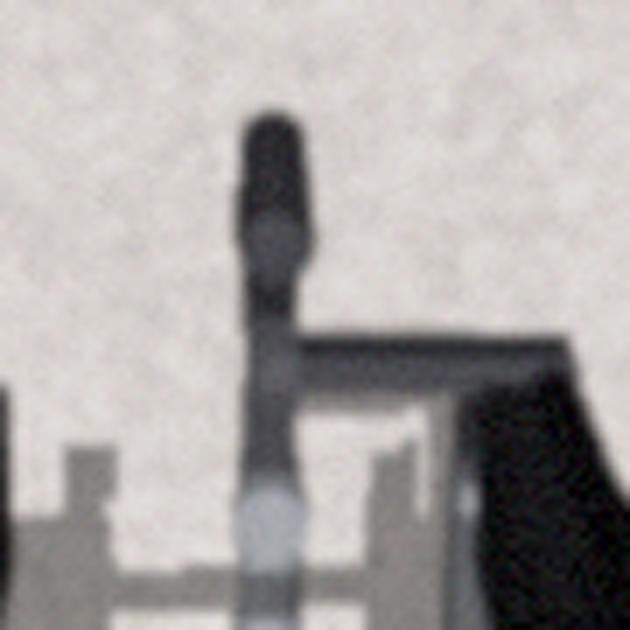

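Run:
```python
from h import *
peb(259.3,203.5,.078)
```

```text
peb [0.5849 0.209  0.078 ] tool [65.4  3.8 -4.5]
```

```bash
python3 -m inch '{"dp": [[10,2,-1.5],[20,2,-1],[25,0,0],[15,0,0],[6,0,0],[0,0,0]], "yaw": [0,0,0,0,0,0]}'
python3 - <<'E'
from h import *
c=bot.capture("wrist"); crop(c,180,170,330,270,5,"w38")
go(pl(-165,-16,.066),-2)
E
```

```text
time_s: 50.22
position: [0.5843, 0.2069, 0.0659]
tcp_rot: [[-0.004, 0.999, -0.034], [-0.001, -0.034, -0.999], [-1.0, -0.004, 0.001]]
force: [-0.9, 0.1, 1.0]
opening: 0.516
at [0.5853 0.2071 0.0673] ang -2.0 yaw 0.0 tool shift now [ 1.3 -1.   2.7] after yaw [ 1.3 -1.   2.7] t 50.27 F [1.1 0.3 0.8] op 45.0
```

View pics/w38.png

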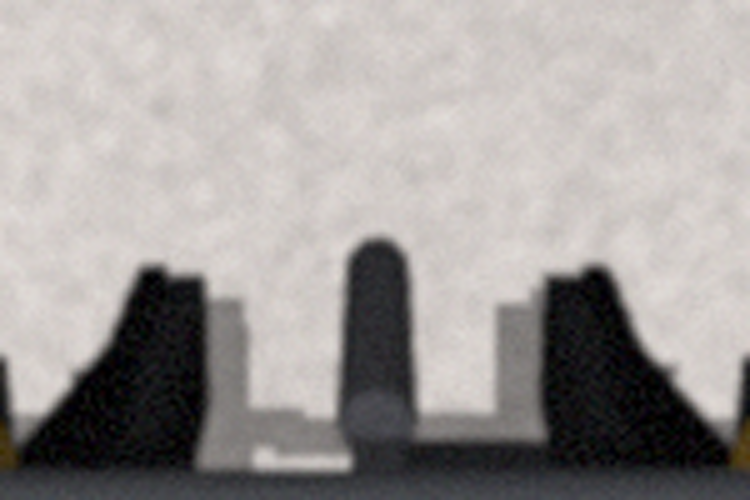

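```bash
python3 -m inch '{"dp": [[0,0,0],[0,0,0],[0,0,0],[0,0,0],[0,0,0],[0,0,0]], "yaw": [0,0,0,0,0,0]}' 5
python3 -m inch '{"dp": [[0,-3,0],[0,-3,0],[0,-4,0],[0,-4,0],[0,-3,0],[0,0,0]], "yaw": [0,0,0,0,0,0]}'
python3 - <<'E'
from h import *
c=bot.capture("scene"); crop(c,200,130,330,260,5.5,"s18")
E
```

```text
time_s: 50.77
position: [0.5859, 0.2072, 0.0687]
tcp_rot: [[0.001, 0.999, -0.035], [0.0, -0.035, -0.999], [-1.0, 0.001, -0.0]]
force: [-0.1, -0.2, -0.0]
opening: 0.146
time_s: 51.27
position: [0.5694, 0.2069, 0.0685]
tcp_rot: [[0.002, 0.999, -0.034], [-0.001, -0.034, -0.999], [-1.0, 0.003, 0.001]]
force: [4.5, -3.6, -2.3]
opening: 0.101
```

View pics/s18.png

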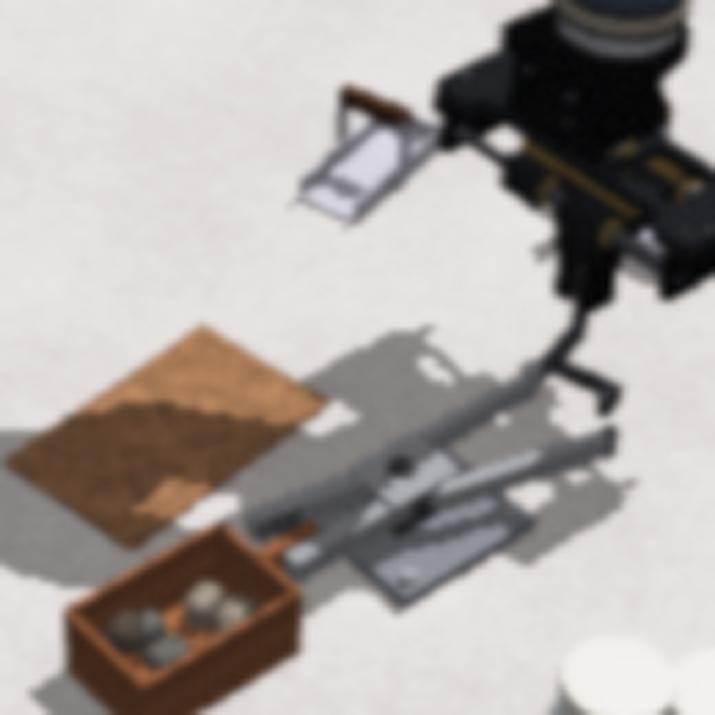

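```bash
python3 -m inch '{"dp": [[0,4,0],[0,4,0],[0,4,0],[0,4,0],[0,1,0],[0,0,0]], "yaw": [0,0,0,0,0,0]}'
python3 -m inch '{"dp": [[0,0,0],[0,0,0],[0,0,0],[0,0,0],[-20,0,0],[-40,0,0],[-20,0,0],[0,0,0]], "yaw": [0,0,0,0,0,0,0,0]}' 87
python3 - <<'E'
from h import *
go(pl(143,-3,.15),-2)
c=bot.capture("scene"); crop(c,200,130,330,260,5.5,"s18")
E
```

```text
time_s: 51.82
position: [0.5849, 0.2079, 0.0684]
tcp_rot: [[-0.002, 0.999, -0.035], [0.001, -0.035, -0.999], [-1.0, -0.002, -0.001]]
force: [-2.8, 2.9, 5.4]
opening: 0.104
time_s: 52.48
position: [0.5894, 0.2075, 0.1532]
tcp_rot: [[0.01, 0.999, -0.035], [0.001, -0.035, -0.999], [-1.0, 0.01, -0.002]]
force: [0.9, -0.5, 0.0]
opening: 0.628
at [0.5894 0.2075 0.1532] ang -2.0 yaw 0.0 tool shift now [  2.7   7.9 311.2] after yaw [  2.7   8.  311.2] t 52.48 F [ 0.9 -0.5  0. ] op 54.7
```

View pics/s18.png

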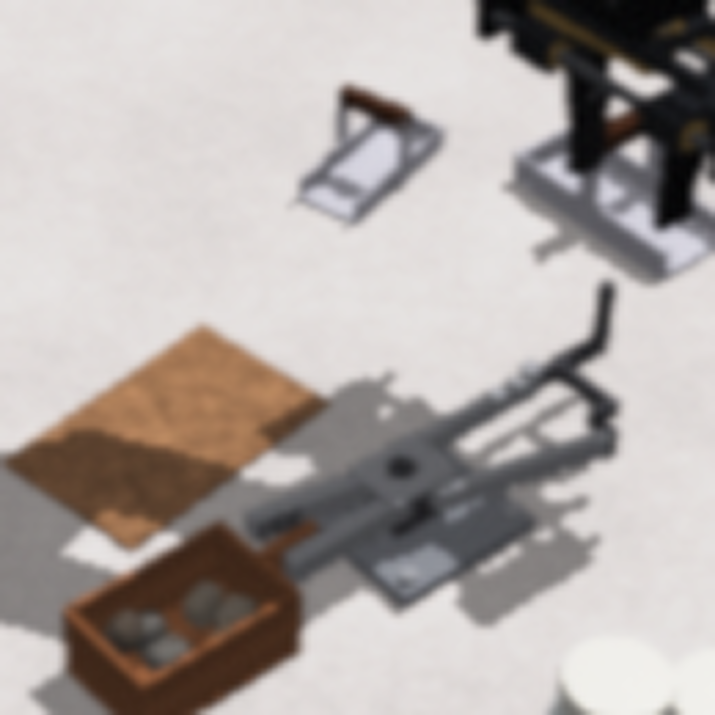

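```bash
python3 -m inch '{"dp": [[0,0,20],[0,0,38],[0,0,38],[0,0,38],[0,0,38],[0,0,38],[0,0,38],[0,0,30],[0,0,10],[0,0,0],[0,0,0]], "yaw": [0,0,0,0,0,0,0,0,0,0,0]}' 87
python3 - <<'E'
from h import *
go(pl(143,-3,.033),-2)
c=bot.capture("wrist"); cv2.imwrite("pics/w39.png",c["color"][:,:,::-1])
E
```

```text
time_s: 53.45
position: [0.5747, -0.0803, 0.147]
tcp_rot: [[-0.003, 0.999, -0.036], [0.002, -0.036, -0.999], [-1.0, -0.003, -0.001]]
force: [-0.4, -0.8, 1.2]
opening: 0.999
at [ 0.5747 -0.0803  0.147 ] ang -2.1 yaw -0.1 tool shift now [114.   12.9  23.2] after yaw [114.   12.9  23.3] t 53.45 F [-0.4 -0.8  1.2] op 86.9
```

View pics/w39.png

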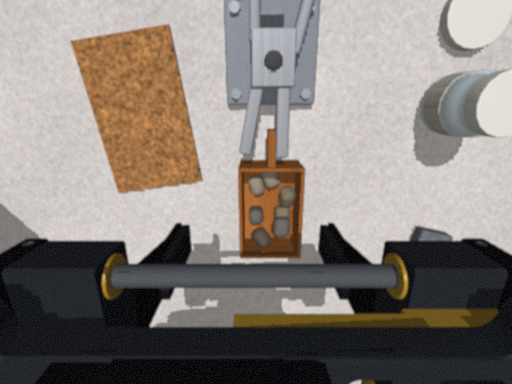

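Run:
```python
from h import *
c=bot.capture("wrist"); crop(c,225,120,315,262,5,"w40")
for p in [(239.5,168),(303,167),(239,256),(300,256)]: peb(*p,.045)
```

```text
peb [ 0.561  -0.0508  0.045 ] tool [102.8 -14.9 -27.3]
peb [ 0.6229 -0.0516  0.045 ] tool [102.9  46.8 -28.6]
peb [ 0.5562 -0.1481  0.045 ] tool [103.1 -16.9  69.8]
peb [ 0.6226 -0.1504  0.045 ] tool [103.1  49.3  69.7]
```

View pics/w40.png

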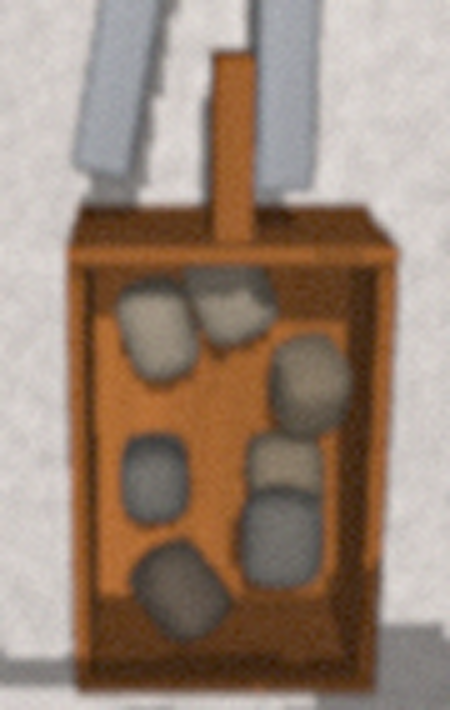

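```bash
python3 -m inch '{"dp": [[0,8,10],[0,8,11],[15,0,0],[25,0,0],[20,0,0],[0,0,0]], "yaw": [0,0,0,0,0,0]}'
python3 - <<'E'
from h import *
c=bot.capture("wrist"); cv2.imwrite("pics/w41.png",c["color"][:,:,::-1])
go(pl(143,0,.030),-2)
E
```

```text
time_s: 54.25
position: [0.5894, -0.1027, 0.0846]
tcp_rot: [[-0.006, 0.999, -0.036], [0.002, -0.036, -0.999], [-1.0, -0.006, -0.002]]
force: [-0.8, 1.3, -0.0]
opening: 1.0
at [ 0.5903 -0.1029  0.0864] ang -2.0 yaw -0.0 tool shift now [56.4 -0.6  1.1] after yaw [56.4 -0.6  1.1] t 54.3 F [-0.  -0.4  1. ] op 87.0
```

View pics/w41.png

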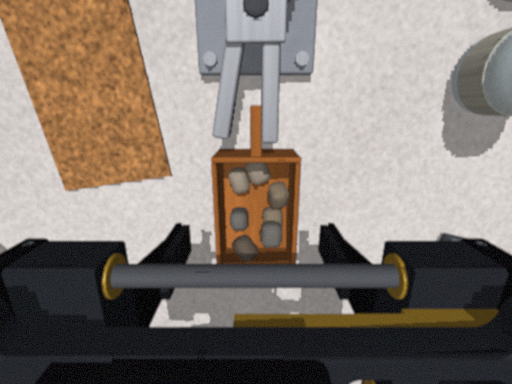

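```bash
python3 -m inch '{"dp": [[15,0,0],[20,0,0],[14,0,0],[5.5,0,0],[0,0,0]], "yaw": [0,0,0,0,0]}'
python3 -m inch '{"dp": [[0,0,0],[0,0,0],[0,0,0],[0,0,0],[0,0,0],[0,0,0]], "yaw": [0,0,0,0,0,0]}' 50
python3 -m inch '{"dp": [[-3,0,0],[-7,0,0],[-15,0,0],[-20,0,0],[-20,0,0],[-10,0,0],[-4,0,0],[0,0,0]], "yaw": [0,0,0,0,0,0,0,0]}'
python3 - <<'E'
from h import *
go((.455,-.001,.11),6)
c=bot.capture("wrist"); cv2.imwrite("pics/w42.png",c["color"][:,:,::-1])
c=bot.capture("scene"); crop(c,170,130,330,260,4.8,"s19")
E
```

```text
time_s: 54.72
position: [0.5913, -0.1027, 0.0335]
tcp_rot: [[-0.0, 0.999, -0.035], [0.0, -0.035, -0.999], [-1.0, -0.0, -0.0]]
force: [0.5, -0.4, 0.3]
opening: 1.002
time_s: 55.22
position: [0.5907, -0.1025, 0.0346]
tcp_rot: [[-0.0, 0.999, -0.034], [-0.001, -0.034, -0.999], [-1.0, -0.0, 0.001]]
force: [-1.6, -1.9, 6.2]
opening: 0.754
time_s: 55.88
position: [0.5914, -0.1023, 0.1136]
tcp_rot: [[0.002, 0.999, -0.035], [-0.001, -0.035, -0.999], [-1.0, 0.002, 0.0]]
force: [0.4, 0.2, -2.8]
opening: 0.751
at [ 0.5914 -0.1023  0.1136] ang -2.0 yaw -8.0 tool shift now [   3.3 -139.9  -96.5] after yaw [   3.3 -125.1 -115. ] t 55.88 F [ 0.4  0.2 -2.8] op 65.4
```

View pics/s19.png

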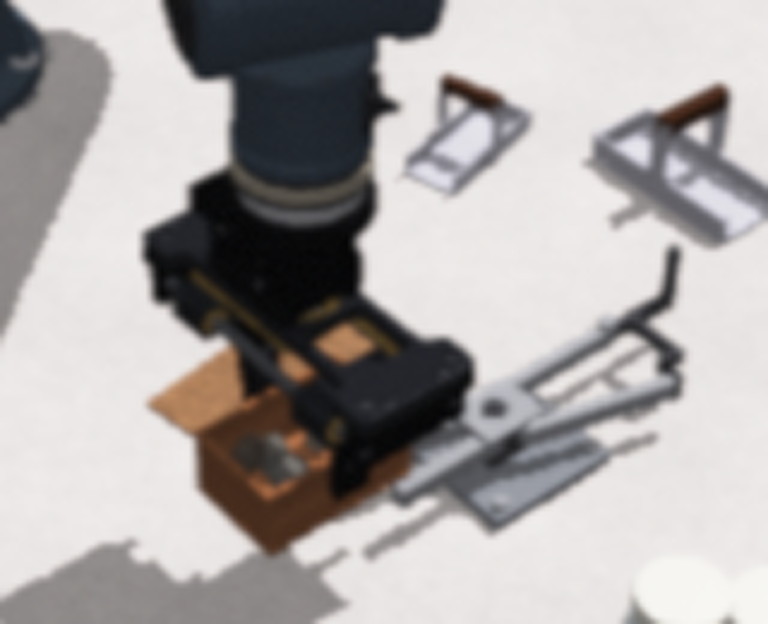

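View pics/w42.png

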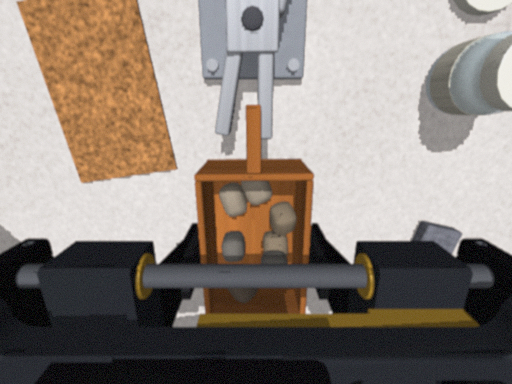

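```bash
python3 - <<'E'
from h import *
c=bot.capture("wrist")
for p in [(20,2),(138,0),(176,167),(82,182)]: print(onz(c,*p,.003))
E
python3 -m inch '{"dp": [[0,-8,-5],[0,-16,-11],[0,-24,-17],[0,-26,-18],[0,-26,-18],[0,-22,-15],[0,-12,-8],[0,-6,-4],[0,0,0],[0,0,0]], "yaw": [0,0,0,0,0,0,0,0,-4,-4]}'
python3 - <<'E'
from h import *
c=bot.capture("scene"); crop(c,180,170,290,250,7,"s20")
c=bot.capture("top"); crop(c,220,170,320,250,7.5,"t20")
go((.4555,-.002,.11),6)
E
```

```text
[0.39999023 0.07193256 0.003     ]
[0.49865245 0.07007082 0.003     ]
[ 0.51284908 -0.07221447  0.003     ]
[ 0.41576409 -0.08448913  0.003     ]
time_s: 56.87
position: [0.4541, -0.0011, 0.1125]
tcp_rot: [[0.0, 0.994, 0.108], [-0.0, 0.108, -0.994], [-1.0, 0.0, 0.0]]
force: [1.2, 0.6, -2.6]
opening: 0.759
at [ 0.4549 -0.0016  0.1126] ang 6.0 yaw -0.0 tool shift now [2.6 0.6 0.5] after yaw [2.6 0.6 0.5] t 56.97 F [ 0.6  0.5 -2.1] op 66.1
```

```bash
python3 -m inch '{"dp": [[5,0.5,0],[12,0,0],[18,0,0],[18,0,0],[12,0,0],[6,0,0],[2,0,0],[0,0,0],[0,0,0]], "yaw": [0,0,0,0,0,0,0,0,0]}'
python3 -m inch '{"dp": [[1,0,0],[1,0,0],[0,0,0]], "yaw": [0,0,0]}'
```

```text
time_s: 57.72
position: [0.4553, -0.0015, 0.04]
tcp_rot: [[0.001, 0.995, 0.104], [-0.0, 0.104, -0.995], [-1.0, 0.001, 0.0]]
force: [0.4, 0.4, -2.6]
opening: 0.756
time_s: 57.97
position: [0.4552, -0.0014, 0.0381]
tcp_rot: [[0.001, 0.995, 0.104], [-0.0, 0.104, -0.995], [-1.0, 0.001, 0.0]]
force: [-0.2, 0.2, -2.6]
opening: 0.754
```

```bash
python3 -m inch '{"dp": [[1,0,0],[1,0,0],[0,0,0]], "yaw": [0,0,0]}'
python3 -m inch '{"dp": [[1,0,0],[0,0,0]], "yaw": [0,0]}'
```

```text
time_s: 58.22
position: [0.4552, -0.0014, 0.0375]
tcp_rot: [[0.002, 0.994, 0.105], [-0.001, 0.105, -0.994], [-1.0, 0.002, 0.001]]
force: [-1.3, 0.7, 14.4]
opening: 0.756
time_s: 58.38
position: [0.4552, -0.0014, 0.0374]
tcp_rot: [[0.002, 0.994, 0.105], [-0.001, 0.105, -0.994], [-1.0, 0.002, 0.001]]
force: [-2.5, 0.4, 25.0]
opening: 0.755
```

```bash
python3 -m inch '{"dp": [[-1.5,0,0],[-1,0,0],[0,0,0]], "yaw": [0,0,0]}'
python3 -m inch '{"dp": [[0,0,0],[0,0,0],[0,0,0],[0,0,0],[-15,0,0],[-25,0,0],[-40,0,0],[-40,0,0],[0,0,0]], "yaw": [0,0,0,0,0,0,0,0,0]}' 87
python3 - <<'E'
from h import *
go((.40,.30,.3),6)
E
```

```text
time_s: 58.63
position: [0.4551, -0.0014, 0.0375]
tcp_rot: [[0.001, 0.995, 0.105], [-0.0, 0.105, -0.995], [-1.0, 0.001, 0.0]]
force: [-1.4, 0.7, 7.6]
opening: 0.756
time_s: 59.38
position: [0.4588, -0.0022, 0.163]
tcp_rot: [[0.012, 0.994, 0.105], [-0.003, 0.105, -0.994], [-1.0, 0.012, 0.004]]
force: [0.1, -0.5, -0.5]
opening: 0.998
at [ 0.4588 -0.0022  0.163 ] ang 6.0 yaw 0.0 tool shift now [-138.7  -25.2 -306.1] after yaw [-138.7  -25.3 -306. ] t 59.38 F [ 0.1 -0.5 -0.5] op 86.8
```

```bash
python3 -m inch '{"dp": [[-20,0,10],[-30,0,25],[-30,0,35],[0,0,38],[0,0,38],[0,0,38],[0,0,38],[0,0,38],[0,0,30],[0,0,10],[0,0,0],[0,0,0]], "yaw": [0,0,0,0,0,0,0,0,0,0,0,0]}'
python3 - <<'E'
from h import *
s=bot.read_state(); print(s["position"],s["time_s"])
for n,z in(("top",0),("scene",0)):
    c=bot.capture(n); im=c["color"].astype(int); hs=cv2.cvtColor(c["color"],cv2.COLOR_RGB2HSV)
    # expected rim corners if tub at (.4554,-.001), x axis 96deg
    for ctr in [(.4553,-.0015)]:
        a=np.radians(96); ex=np.array([np.cos(a),np.sin(a)]);ey=np.array([-ex[1],ex[0]])
        pts=[proj(c,(*(np.array(ctr)+x*ex+y*ey),.048)) for x,y in [(.05,.033),(.05,-.033),(-.05,-.033),(-.05,.033)]]
        mp=[proj(c,(*(np.array([.4555,-.002])+x*ex+y*ey),.003)) for x,y in [(.08,.05),(.08,-.05),(-.08,-.05),(-.08,.05)]]
    print(n,np.round(pts,1).tolist(),np.round(mp,1).tolist())
    np.save(f"pics/{n}.npy",c["color"])
E
```

```text
time_s: 60.38
position: [0.4851, -0.2953, 0.2334]
tcp_rot: [[-0.002, 0.995, 0.104], [0.003, 0.104, -0.995], [-1.0, -0.002, -0.003]]
force: [-0.0, 0.5, -0.3]
opening: 0.996
[ 0.48506429 -0.29534508  0.23344782] 60.3833
top [[252.1, 228.5], [248.6, 202.2], [288.4, 197.0], [292.0, 223.3]] [[242.1, 236.3], [237.1, 198.0], [298.4, 189.9], [303.6, 228.3]]
scene [[232.6, 184.2], [248.4, 193.8], [225.1, 210.2], [209.2, 199.8]] [[235.3, 188.5], [258.7, 202.7], [222.2, 229.6], [198.5, 213.4]]
```

Run:
```python
import numpy as np, cv2
im=np.load("pics/top.npy"); hs=cv2.cvtColor(im,cv2.COLOR_RGB2HSV)
for v in range(184,242,1):
    r=""
    for u in range(232,310):
        h,s,V=map(int,hs[v,u])
        r+= "." if s<45 and V>110 else "o" if s<75 else ("#" if V<90 else "+" if V<125 else "-")
    print(v,r)
```

```text
184 ..............................................................................
185 ..............................................................................
186 ..............................................................................
187 ..............................................................................
188 ..............................................................................
189 ..............................................................................
190 ..............................................................................
191 ............................................................ooooo+-...........
192 .....................................................ooo----+++++++o..........
193 .............................................ooo-----+++--+-+++++++o..........
194 ......................................ooooo+---+-+---++++++-----++++..........
195 ...............................oooo-----++++--+++++-+++++++---+--+++..........
196 .......................oooo-++----++++--+++--++++++++++++++--+++++++..........
197 ................o
[... 3013 characters left out ...]
....................................
234 ...........o-++--++++++--oooo.................................................
235 ...........o-+----ooo.........................................................
236 ............oo................................................................
237 ..............................................................................
238 ..............................................................................
239 ..............................................................................
240 ..............................................................................
241 ..............................................................................
```

Run:
```python
from h import *
c=bot.capture("top")
a=np.radians(96); ex=np.array([np.cos(a),np.sin(a)])
e=onz(c,238.3,217.6,.048)[:2]; print("tongue end",e,"origin",e-.086*ex)
m=np.mean([onz(c,*p,.003) for p in [(239,198.3),(299,191),(304,228),(243,235.8)]],0); print("mat",m)
# tray state: bar & pebble check in tray region, table
im=np.load("pics/scene.npy"); hs=cv2.cvtColor(im,cv2.COLOR_RGB2HSV)
for v in range(178,228):
    r=""
    for u in range(190,268):
        h,s,V=map(int,hs[v,u]); r+="." if s<45 and V>150 else "o" if s<85 else "#" if V<100 else "+" if V<140 else "-"
    print(v,r)
```

```text
tongue end [0.44518539 0.07837782] origin [ 0.45417484 -0.00715106]
mat [ 0.45505505 -0.00444144  0.003     ]
178 ..............................................................................
179 ..............................................................................
180 ..............................................................................
181 ..............................................................................
182 ..............................................................................
183 ..............................................................................
184 .........................................................ooo..................
185 ...........................................oo...........o-+o..................
186 .........................................oo++o........o--+#o..................
187 ........................................o+###+oo.....o-++##o..................
188 ......................................oo+######+oo.o--+####o..................
189 .....................................o+##########+---+#####o.............
[... 2459 characters left out ...]
------o......................ooooooo
220 ...................o---++#############+-------o.....................oooooooooo
221 .....................o--++##+#++####++-------o...................ooooooooooooo
222 ......................o-+++###+++++---------o..................ooooooooooooo..
223 ........................o+++++++++--------o.................oooooooooooooo....
224 .........................o+++++++--------o.............oooooooooooooooo......o
225 ..........................oo++----------o..............ooooooooooooooo......oo
226 ............................o---------o................oooooooo.ooooo.....oooo
227 ..............................o-----+o..................oooo......o.....oooooo
```

Run:
```python
from h import *
out={}
for n,box in (("top",(90,180,200,245)),("scene",(285,110,360,180))):
    c=bot.capture(n);hs=cv2.cvtColor(c["color"],cv2.COLOR_RGB2HSV);m=np.zeros(hs.shape[:2],np.uint8);u0,v0,u1,v1=box
    m[v0:v1,u0:u1]=cv2.inRange(hs,(0,90,20),(20,255,160))[v0:v1,u0:u1]
    nn,l,st,ce=cv2.connectedComponentsWithStats(m)
    for i in range(1,nn):
        if st[i,4]>15: print(n,st[i],ce[i].round(1),onz(c,*ce[i],.07).round(4))
# other things moved? compare with first pictures
for n in("top","scene"):
    c=bot.capture(n)["color"].astype(int); o=cv2.imread(f"pics/{n}0.png")[:,:,::-1].astype(int)
    d=(np.abs(c-o).sum(2)>90).astype(np.uint8); d=cv2.morphologyEx(d,cv2.MORPH_OPEN,np.ones((2,2),np.uint8))
    nn,l,st,ce=cv2.connectedComponentsWithStats(d)
    print(n,[(s[:5].tolist()) for s in st[1:] if s[4]>20])
```

```text
top [121 204  24   4  81] [132.  205.8] [0.4805 0.3385 0.07  ]
scene [330 110  12   7  71] [335.4 112.7] [0.366  0.5951 0.07  ]
scene [308 149  13   7  43] [314.3 152.2] [0.4862 0.3413 0.07  ]
top [[83, 132, 429, 252, 43919], [356, 175, 12, 11, 90], [130, 184, 5, 18, 69], [138, 184, 6, 8, 33], [150, 184, 7, 15, 83], [133, 195, 17, 10, 108], [157, 198, 4, 8, 21], [116, 200, 18, 31, 272], [165, 200, 7, 6, 22], [140, 202, 12, 14, 105], [160, 206, 7, 5, 31], [133, 210, 23, 23, 253], [156, 211, 4, 13, 47], [210, 211, 11, 10, 99], [166, 212, 5, 10, 27], [337, 216, 11, 11, 91], [0, 302, 37, 55, 1397], [500, 304, 3, 17, 40], [263, 353, 39, 11, 103], [253, 364, 54, 20, 813], [246, 367, 8, 8, 34]]
scene [[125, 0, 13, 8, 64], [139, 0, 34, 61, 677], [315, 0, 19, 15, 234], [97, 9, 7, 18, 81], [134, 10, 10, 9, 57], [292, 19, 58, 53, 1288], [85, 34, 13, 33, 202], [157, 48, 5, 20, 60], [196, 52, 12, 11, 59], [97, 58, 39, 15, 263], [163, 58, 23, 8, 158], [9, 70, 184, 271, 15054], [176, 75, 48, 21, 582], [179, 129, 126, 35, 1791], [128, 138, 14, 6, 42], [304, 146, 10, 14, 94], [308, 148, 23, 22, 199], [293, 155, 14, 11, 90], [291, 167, 12, 10, 70], [313, 166, 8, 7, 41], [323, 168, 11, 9, 63], [299, 174, 11, 8, 50], [311, 174, 12, 9, 77], [207, 185, 44, 40, 992], [263, 184, 9, 9, 63], [175, 227, 9, 10, 73], [0, 235, 10, 11, 75], [114, 240, 60, 41, 1694], [179, 257, 10, 11, 87]]
```

Run:
```python
from h import *
print(bot.read_state()["time_s"]); print(bot.hand_in())
```

```text
60.7333
the job is handed in; nothing more can be done
None
```

The job is done and handed in after about 61 s of the 210 s allowed. All seven pebbles are in the tub, which stands upright on the far cork mat.

- **Clamping:** I stood the tub with its tongue between the open jaws and squeezed the handles. The hook went over the moving handle and held it by itself.
- **Tray pebbles:** The tool can only turn about its vertical axis. So I held the tray by the ends of its bar, tilted it to about 25° by pressing its lip against the fixed handle, and shook the four pebbles into the clamped tub. I then set the empty tray down on the table.
- **Loose pebbles:** I picked up the three on the table and dropped them in, and a wrist picture showed all seven inside.
- **Release and placing:** I pulled the release pin, the jaws sprang open, and I lifted the tub out and set it on the mat.

**Last checks:**
- **Tub position:** The top camera puts the tub within about 3 mm of the mat's centre, which is close to the camera's own error.
- **Tray:** It was level and empty in the picture taken after I let go of it. In the final images its bar is still where I set it down.
- **Jar, lid, pot and brush:** Comparing the final images with the first ones showed no change at the jar, lid and pot. Near the right edge of the top view, by what may be the brush, there were small differences that I took for the arm's shadow, but I did not confirm it.

**Things that disagreed or went unchecked:**
- The top camera read raised parts about 4 to 5 mm off from the wrist and scene cameras, so I relied on the latter two.
- My picture limit ran out before the final placement. The last checks used pixel data, and I did not recount the seven pebbles after lowering the tub.
- I pressed the tub onto the mat with about 25 N before letting go.

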